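# Set up and load the flute drilling jig

## Task

Set up the drilling jig and load it for a batch of bamboo flute blanks, in this order. First slide the rail stop until its pointer is level with the brass marker beside the rail and flip its cam lever all the way over, away from the tray, to clamp it; next turn the depth knob until its white pointer points at the brass marker on the dial, then turn the lock ring under it clockwise by its post until it is hard against its stop, without shifting the knob. Then lay every blank lengthwise in the tray, one to a channel (any channel), and only when all of them are in, swing the hold-down gate fully down over them; leave the files, jar and tape roll where they lie.

Things in the scene. Friction and masses are not known exactly. Their poses are not given: they have to be found in the camera images.
- jig: Drilling jig, fixed. Origin: on the bench under the tray's middle; x along the channels, away from the robot; y across. Plate 12 mm thick (the tray's floor). Three channels along x at y -66, 0, +66 mm, each 60 mm wide, 184 long; rims and ribs between them to z 34 mm, no ribs at x -42..42 mm, so fingers have room there. Hinge blocks (to z 82 mm) at x 100, y +/-114. Rail along x at y -201 mm.
- gate (a joint): Hold-down gate, a steel bar on two side arms, hinged along jig y at (100, 0, 72) mm in the jig frame. Rad: 0 = down (closed), grows as it swings up and away from the robot, to 1.9. Starts raised. Stiff: stays where left, some 3 N at the bar moves it. Closed, its bar crosses over the middle of the channels, underside 65 mm above the bench, just clear of blanks in the tray (tops at 62 mm).
- gate_bar (a point): Middle of the gate's cross-bar (bar 238 mm long in y, 16 x 16 mm in section), 100 mm from the hinge; with the gate closed it lies at (0, 0, 73) mm in the jig frame. At angle q it lies at (100 - 100 cos q, 0, 72 + 100 sin q) mm.
- stop_post (a point): Grip post of the rail stop: upright steel pin, 16 mm diameter, from 61 to 137 mm above the bench; this point is on its axis at 124 mm. Axes as the jig's. Nothing else stands within 45 mm of it. The stop slides only along jig x (135 mm of travel), takes about 4 N, stays where left. Its grey block reaches 23 mm before and 77 mm beyond the post in x and is 44 mm wide, 61 mm high.
- stop_pointer (a point): Tip of the small steel pointer on the tray side of the stop's block, 40 mm in +y from the post axis and level with it in x. It must be level, along the rail, with rail_marker.
- rail_marker: Brass marker fixed on the jig plate beside the rail, on the tray side; upright tab 5 mm thick in x, 10 mm in y, 32 mm high. Origin: under the tab's middle in x; axes as the jig's. Its place along the rail varies.
- lever_pivot (a point): Pivot of the cam lever, on the stop, 60 mm in +x from the post axis, 71 mm above the bench; axes as the jig's. The pivot axis runs along x.
- lever (a joint): Cam lever, rad. 0 = unclamped, standing up, leaning 0.436 rad towards the tray (+y); grows as it is flipped over away from the tray, to 1.92 = fully clamped, lying out to -y, 5 degrees above level. Stays where left; about 0.08 N m turns it. At angle q it points from its pivot along y = sin(0.436 - q), z = cos(0.436 - q), in jig axes.
- lever_tip (a point): Centre of the black ball (20 mm) at the end of the lever, 62 mm from the pivot; the lever is a steel bar 16 mm wide in x and 10 mm thick.
- dial: Depth dial fixed to the bench: grey round base, 128 mm diameter, 20 mm high, scale lines on top. Origin: on its axis at the bench; x points to the middle of the scale. Its place and yaw vary.
- knob (a joint): Depth knob, rad, counter-clockwise from above positive, 0 = pointer along dial x; range -1.3 to 1.3; stays where left (about 0.05 N m).
- knob_grip (a point): On the knob's axis, 66 mm above the bench, in the middle of the bar to grip: the black bar is 56 mm long along this point's x, 14 mm thick in y, from 44 to 76 mm above the bench, on a disc 54 mm in diameter. The white pointer on it points along this point's +x.
- dial_marker: Brass marker on the dial's rim showing the setting wanted. Origin: on the dial's axis, 20 mm above the bench; its tab stands 46 to 70 mm from the axis along its own +x, 12 to 21 mm high. The knob's pointer must point along this +x. The setting varies.
- lock_ring (a joint): Lock ring under the knob, steel, 80 mm diameter, from 21 to 33 mm above the bench: 0 = loose, grows clockwise from above, to 1.2 rad = tight, against its stop. About 0.1 N m turns it. At angle q its post lies 66 mm from the axis in the direction 3.752 - q rad from dial x (counter-clockwise), so on the robot's side. It does not drag the knob.
- ring_post (a point): Upright steel post on the lock ring's arm, 14 mm diameter, from 33 to 79 mm above the bench; this point is on its axis at 66 mm height, 66 mm from the dial's axis.
- blank1: Bamboo flute blank, 160 mm long along its x, a round 24 mm tube held in two square wooden end blocks (50 x 50 mm, 26 mm long, at x -77..-51 and 51..77 mm). Origin: its middle, on the tube axis (25 mm above what it lies on). Any side may be up. Bare tube for 102 mm between the blocks. About 0.16 kg. May be absent.
- blank2: Bamboo flute blank, 160 mm long along its x, a round 24 mm tube held in two square wooden end blocks (50 x 50 mm, 26 mm long, at x -77..-51 and 51..77 mm). Origin: its middle, on the tube axis (25 mm above what it lies on). Any side may be up. Bare tube for 102 mm between the blocks. About 0.16 kg. May be absent.
- blank3: Bamboo flute blank, 160 mm long along its x, a round 24 mm tube held in two square wooden end blocks (50 x 50 mm, 26 mm long, at x -77..-51 and 51..77 mm). Origin: its middle, on the tube axis (25 mm above what it lies on). Any side may be up. Bare tube for 102 mm between the blocks. About 0.16 kg. May be absent.
- file_a: File, 200 mm, wooden handle; not part of the job, leave it alone. Origin under its middle.
- file_b: File, 170 mm, orange plastic handle; not part of the job, leave it alone. Origin under its middle.
- jar: Glass jar with steel lid, 56 mm wide, 70 mm high; not part of the job, leave it alone. Origin under its middle.
- tape_roll: Blue roll of tape, 64 mm wide, 18 mm high, lying flat; not part of the job, leave it alone. Origin under its middle.
Mind the look-alikes: they are no part of the job. Leave any purple or red look-alike of the blank3 alone.

How it is judged:
By the outcome, as a careful person would: the job done as asked, in the order asked, and still so for the second after the job is handed in, with the robot touching nothing.
Of blank1, blank2, blank3 only 2 to 3 are there at a start; the rules pass over those that are not, and their reading is None.
At some moment in a run one of blank1, blank2, blank3 may be knocked a few centimetres aside while the robot is not near it.
Once in a run the grip may slacken for a moment while it holds something.
It also fails if it takes over 210 s, if anything falls off the work surface, if the arm or the gripper's body presses on something with over 40 N, if the wrist force passes 120 N, or if a joint passes its speed limit or range.

## Robot

A 7-joint arm with a two-finger parallel gripper is mounted at the origin on the work surface. World frame = base frame: x ahead of the robot, y to its left, z up, the work surface at z = 0. Lengths are in m, angles in rad, forces in N, time in s.
With the tool pointing down it reaches from about 0.4 to 0.925 m from the base axis. Payload 4.1 kg.
Tool frame: the origin (TCP) lies on the centre line of the jaws, within the pads' length; the fingertips stand 22 mm ahead of it and the grasp point (between the pads) lies 3 mm ahead of it; z points along the fingers, x is the direction in which the jaws open and shut, and the axes are right-handed (so a half turn about z gives the same grasp; the last joint's range is limited). The gripper opens to 85 mm and grips with 20 to 120 N. Pads are 22 mm wide; open, the fingers measure 114 mm over their backs; the gripper's body (76 mm by 85 mm) begins 54 mm behind the grasp point. The pads swing forward as they close: fully open they stand 13 mm farther back than shut.
Start: joints at [1.2, 0.398, 0.045, 1.537, -0.019, 1.207, -0.051], TCP at [0.175, -0.626, 0.253] pointing down, gripper open.
Joint ranges: [-2.82, 2.82], [-0.49, 2.23], [-1.37, 1.46], [0, 2.46], [-1.36, 4.5], [0.23, 2], [-2.94, 2.94]. Speed limits (rad/s): [2.57, 2.57, 3.14, 3.14, 3.14, 3.14, 3.14].

## Interface

Orientations are given as a unit quaternion [x, y, z, w].
In Python, from station import r gives the robot as it stands. The module is installed in compiled form; this text tells all that it offers.
- The arm moves only by the tool arm_command, never from a script. Its argument "series" is one flat list of numbers, 7 for each row, row after row: the gripper's target within -1 to 1 (shut at 1, half-way at 0, fully open at -1), then the shift along the tool's x, y, z in m, then the turn, a rotation vector about the tool's x, y, z in rad. A call has 1 to 20 rows; each row shifts and turns the commanded pose from where the row before left it, along the tool's axes as they then stand; what a row does not reach is not made up. A row lasts 1/10 s, in which the tool goes at most 50 mm and 8.59 degrees, less where a joint would pass 70% of its speed; a pose out of reach is approached as far as the arm can. A call with a gripper value outside its range is refused whole. The fingers move at their own pace and stop on an object; "force" is the grip in N (left out, the last holds). Time passes only in rows, so rows that do not move let the fingers close. It gives the time, the measured TCP pose, the force and the opening at its end, in the units of the state.
- r.state(): the state, without advancing time (a new reading comes with each control period).
- r.camera(name): name is "scene" or "side" or "wrist"; returns (picture, depth): 480x640x3 uint8, red, green, blue; 480x640 float32, m along the optical axis (not along the pixel's ray), 0 where there is no reading.
- r.get_calibration(name): a dict with "camera_matrix" (3x3 intrinsics, pixels), "k1" (the pictures are not rectified: a ray, as slopes to the right and down, at radius r is drawn at 1 + k1 r^2 times it, then the intrinsics apply), "T" (4x4, takes a point from camera to world coordinates). Camera axes: x right, y down, z forward; pixel columns grow to the right and rows downward; lengths in m; the calibration is good to about 2 mm. A picture is of the moment at which its call begins: read the wrist's pose just before it. get_calibration takes no time and is no camera call; for the wrist camera it gives the pose at the moment of the call.
- r.job_done(): hands the job in, once; it reports no verdict.
Trained networks look in the newest picture that a camera, given by its name, has taken for a name from the list of things; names that differ only in an ending like _2 or _b are one class to them, and where a whole thing is asked for, a point or a joint stands for the part that bears it (a point fixed in the world has none). Each returns a list of dicts, best first, with "confidence" (0 to 1); they miss things now and then, are a little off and sometimes report something else, mostly with a low value. They report only what shows in the picture. A call takes as long as a camera call. They do not tell look-alikes from the thing itself.
- r.cut_out(camera, query): "region" (480x640 bool, what is visible of it) and "extent" ([left, top, right, bottom] in pixels, round what is visible of it).
The state is a dict: "time_s": time; "joint_positions": joint angles; "joint_velocities": joint speeds; "joint_torque": joint torques, N m; "position": TCP position; "ee_rot": TCP orientation; "wrist_force": force on the tool from outside, world axes, zero at the start; "torque": the same for the moment, N m; "gripper_width": finger opening in m.
Only numpy, scipy, OpenCV 4.12 (cv2) and the standard library are available. Lean on these libraries where they do the work, as an engineer would, in place of code of your own. Each camera call takes 0.05 s, during which the arm holds its last target.

## Working session

There is one attempt and no reset: what is moved stays moved. The work goes in short steps, Python scripts to look and compute and a tool call to move; the robot and the scene stay as the last step left them, time stands still between calls to the robot, and variables do not carry over. Pictures are saved under pics/ and viewed, and the job is handed in when it is done.

Besides the shell and the picture viewer there is one more tool, called after "Request:" as name(argument=value, ...) on one line, values as JSON. arm_command: Moves the arm, as the interface text tells. Its arguments: {"type":"object","properties":{"series":{"type":"array","items":{"type":"number"}},"force":{"type":"number"}},"required":["series"]}

```bash
mkdir -p pics
python3 - <<'E'
from station import r
import cv2,numpy as np
s=r.state();print({k:np.round(v,3).tolist() for k,v in s.items()})
for n in("scene","side","wrist"):
    p,d=r.camera(n);cv2.imwrite(f"pics/a_{n}.png",p[:,:,::-1]);np.save(f"pics/a_{n}_d.npy",d)
    c=r.get_calibration(n);print(n,c["camera_matrix"].round(1).tolist(),c["k1"],c["T"].round(3).tolist())
E
```

```text
{'time_s': 0.0, 'joint_positions': [1.2, 0.399, 0.045, 1.538, -0.019, 1.207, -0.051], 'joint_velocities': [-0.001, 0.001, -0.002, 0.0, -0.0, 0.0, 0.0], 'joint_torque': [-0.0, -47.512, 1.364, -25.422, 0.011, 0.01, 0.0], 'position': [0.174, -0.626, 0.252], 'ee_rot': [0.796, -0.605, -0.001, -0.001], 'wrist_force': [0.882, 0.416, 0.654], 'torque': [0.03, -0.008, 0.019], 'gripper_width': 0.085}
scene [[580.7, 0.0, 312.0], [0.0, 580.7, 239.3], [0.0, 0.0, 1.0]] -0.062464004086817314 [[0.262, 0.761, -0.594, 1.479], [0.965, -0.208, 0.158, -0.182], [-0.003, -0.615, -0.789, 1.405], [0.0, 0.0, 0.0, 1.0]]
side [[437.2, 0.0, 327.9], [0.0, 437.2, 241.0], [0.0, 0.0, 1.0]] -0.02381959597232237 [[-0.812, -0.267, 0.519, -0.142], [-0.583, 0.392, -0.711, 0.978], [-0.014, -0.88, -0.474, 0.701], [0.0, 0.0, 0.0, 1.0]]
wrist [[429.1, 0.0, 328.0], [0.0, 429.1, 239.6], [0.0, 0.0, 1.0]] -0.052568249656339064 [[0.268, -0.92, -0.286, 0.247], [-0.963, -0.256, -0.078, -0.608], [-0.001, 0.296, -0.955, 0.373], [0.0, 0.0, 0.0, 1.0]]
```

View pics/a_scene.png

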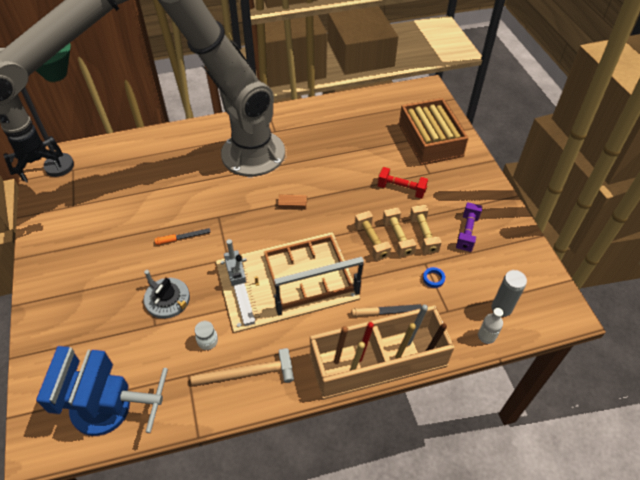

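View pics/a_side.png

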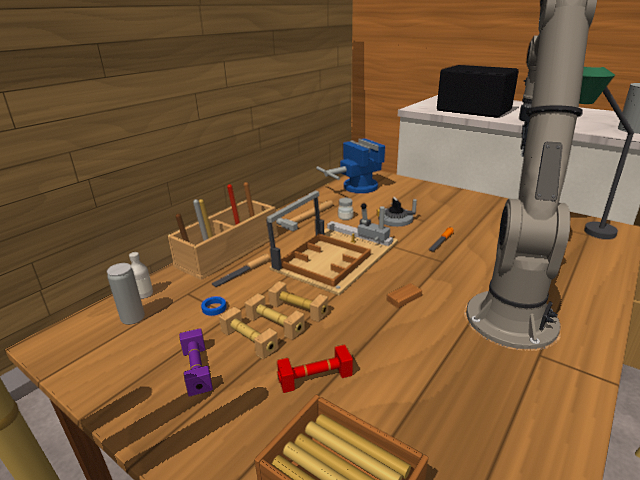

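View pics/a_wrist.png

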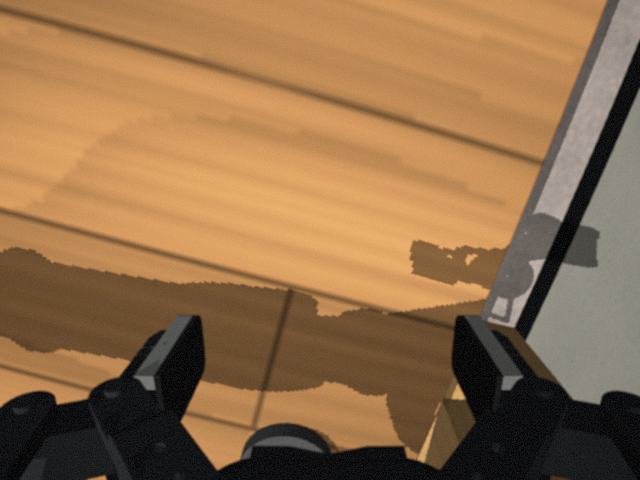

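The scene picture shows three natural blanks near (372,235), (398,230) and (425,228). The look-alikes are red at (402,182) and purple at (469,227). The jig is at (290,280), the dial at (166,293), the stop and lever at about (237,270), and the gate bar is raised at about (320,270).

```bash
cat > h.py <<'E'
from station import r
import cv2,numpy as np
from scipy.spatial.transform import Rotation as R
def K(n):
    c=r.get_calibration(n);return c["camera_matrix"],np.array([c["k1"],0,0,0,0.]),c["T"]
def proj(n,P,cal=None):
    M,k,T=cal or K(n);Ti=np.linalg.inv(T)
    P=np.atleast_2d(P).astype(float);q=P@Ti[:3,:3].T+Ti[:3,3]
    # k1 model
    s=q[:,:2]/q[:,2:];rr=(s**2).sum(1,keepdims=True);s=s*(1+k[0]*rr)
    return s*[M[0,0],M[1,1]]+[M[0,2],M[1,2]]
def rays(n,uv,cal=None):
    M,k,T=cal or K(n)
    uv=np.atleast_2d(uv).astype(float)
    x=cv2.undistortPoints(uv[:,None],M,k)[:,0]
    return np.c_[x,np.ones(len(x))],T
def deproj(n,uv,z,cal=None):
    s,T=rays(n,uv,cal);P=s*np.asarray(z).reshape(-1,1);return P@T[:3,:3].T+T[:3,3]
def onplane(n,uv,h,cal=None):
    s,T=rays(n,uv,cal);d=s@T[:3,:3].T;o=T[:3,3];t=(h-o[2])/d[:,2];return o+d*t[:,None]
def cloud(n,reg,d,cal=None):
    v,u=np.nonzero(reg&(d>0));return deproj(n,np.c_[u,v],d[v,u],cal)
E
python3 - <<'E'
from h import *
for n in("scene","side"):
    p,d=r.camera(n);cal=K(n)
    for q in["jig","gate","stop_post","rail_marker","lever","dial","knob","dial_marker","lock_ring","ring_post","blank1","jar","tape_roll","file_a","file_b"]:
        for o in r.cut_out(n,q):
            if o["confidence"]<.2: continue
            P=cloud(n,o["region"],d,cal)
            print(n,q,round(o["confidence"],2),np.round(o["extent"]).tolist(),len(P),np.median(P,0).round(3),P.min(0).round(3),P.max(0).round(3))
print(r.state()["time_s"])
E
```

```text
scene jig 0.92 [217.0, 237.0, 362.0, 335.0] 9741 [ 0.581 -0.016  0.013] [ 0.381 -0.198 -0.01 ] [0.683 0.216 0.19 ]
scene gate 0.73 [224.0, 243.0, 248.0, 287.0] 586 [ 0.52  -0.149  0.063] [ 0.378 -0.173 -0.002] [ 0.55  -0.118  0.147]
scene gate 0.67 [274.0, 258.0, 363.0, 300.0] 856 [0.66  0.053 0.176] [ 0.537 -0.063 -0.004] [0.674 0.206 0.19 ]
scene stop_post 0.72 [224.0, 240.0, 249.0, 286.0] 612 [ 0.517 -0.149  0.062] [ 0.397 -0.175 -0.006] [ 0.55  -0.112  0.147]
scene rail_marker 0.35 [155.0, 280.0, 176.0, 302.0] 311 [ 0.532 -0.352  0.053] [ 0.501 -0.383  0.03 ] [ 0.553 -0.329  0.083]
scene lever 0.64 [234.0, 256.0, 241.0, 275.0] 92 [ 0.534 -0.142  0.112] [ 0.521 -0.155  0.073] [ 0.541 -0.129  0.147]
scene dial 0.96 [144.0, 273.0, 190.0, 316.0] 1331 [ 0.535 -0.356  0.026] [ 0.459 -0.415 -0.   ] [ 0.586 -0.293  0.083]
scene knob 0.74 [158.0, 283.0, 173.0, 304.0] 302 [ 0.533 -0.353  0.053] [ 0.501 -0.382  0.029] [ 0.553 -0.331  0.083]
scene lock_ring 0.97 [145.0, 270.0, 182.0, 305.0] 417 [ 0.521 -0.377  0.031] [ 0.431 -0.408 -0.007] [ 0.566 -0.316  0.083]
scene ring_post 0.91 [147.0, 
[... 4281 characters left out ...]
]
side tape_roll 0.85 [199.0, 297.0, 228.0, 317.0] 374 [0.653 0.402 0.014] [ 0.622  0.352 -0.003] [0.704 0.434 0.021]
side tape_roll 0.48 [265.0, 189.0, 318.0, 252.0] 665 [0.651 0.066 0.166] [ 0.641 -0.427 -0.006] [0.948 0.18  0.18 ]
side file_a 0.85 [213.0, 255.0, 270.0, 287.0] 380 [0.719 0.231 0.011] [ 0.697  0.139 -0.001] [0.759 0.331 0.029]
side file_a 0.7 [430.0, 229.0, 452.0, 251.0] 166 [ 0.307 -0.294  0.011] [ 0.298 -0.361 -0.004] [ 0.327 -0.194  0.023]
side file_b 0.85 [213.0, 255.0, 270.0, 287.0] 380 [0.719 0.231 0.011] [ 0.697  0.139 -0.001] [0.759 0.331 0.029]
side file_b 0.7 [430.0, 229.0, 452.0, 251.0] 166 [ 0.307 -0.294  0.011] [ 0.298 -0.361 -0.004] [ 0.327 -0.194  0.023]
1.75
```

```bash
cat >> h.py <<'E'
def plan(x,y,z,yaw,v=0.045,mode="tr"):
    """yaw: world angle of tool x, tool pointing down. prints turn and shift (tool axes)"""
    s=r.state();Rc=R.from_quat(s["ee_rot"]).as_matrix();p=s["position"]
    Rt=np.array([[np.cos(yaw),np.sin(yaw),0],[np.sin(yaw),-np.cos(yaw),0],[0,0,-1.]])
    rv=R.from_matrix(Rc.T@Rt).as_rotvec();d=np.array([x,y,z])-p
    sh=Rt.T@d
    nr=int(np.ceil(np.linalg.norm(rv)/0.145));ns=int(np.ceil(np.linalg.norm(sh)/v))
    print("t",round(s["time_s"],2),"pos",p.round(4),"w",round(float(s["gripper_width"]),4),"F",np.round(s["wrist_force"],1))
    print("turn",rv.round(3),nr,"rows of",(rv/max(nr,1)).round(4),"then shift(tool)",sh.round(4),ns,"rows of",(sh/max(ns,1)).round(4))
E
python3 - <<'E'
from h import *
d=np.load("pics/a_scene_d.npy");M=np.zeros((480,640),bool);M[225:340,210:375]=1
P=cloud("scene",M,d)
b=P[(P[:,2]>.155)&(P[:,1]>-.09)]
c=b.mean(0);u=np.linalg.svd(b-c)[2][0];print(len(b),c,u,np.degrees(np.arctan2(-u[0],u[1])), ((b-c)@u).min(),((b-c)@u).max(), b[:,2].min(),b[:,2].max())
plan(.45,-.12,.45,-1.571)
E
```

```text
917 [0.70147765 0.06200634 0.17902717] [0.9253203  0.37174249 0.07476539] -68.11246854872893 -0.091797778994671 0.17947438134436844 0.15500373062195383 0.2203238606235618
t 1.75 pos [ 0.1746 -0.6262  0.2534] w 0.0855 F [-0.3  0.5 -0.4]
turn [-0.    -0.     0.272] 2 rows of [-0.000e+00 -1.000e-04  1.361e-01] then shift(tool) [-0.5062 -0.2753 -0.1966] 14 rows of [-0.0362 -0.0197 -0.014 ]
```

Run:
```python
import cv2
p=cv2.imread("pics/a_scene.png");cv2.imwrite("pics/a_crop.png",cv2.resize(p[225:340,130:290],None,fx=5,fy=5,interpolation=cv2.INTER_CUBIC))
```

```text
(no output)
```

View pics/a_crop.png

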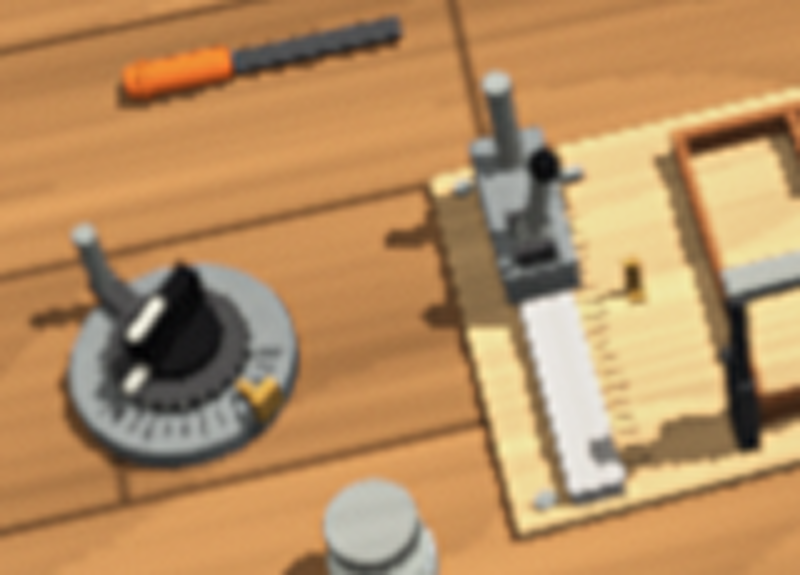

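The crop shows the dial's white pointer (crop (140,345)) short of the brass marker (262,395). It also shows the rail-stop post (497,120), the lever ball (543,162) and the brass rail marker (633,280). I'm moving the wrist camera overhead for a closer look.

Request:
arm_command(series=[-1, 0, 0, -0.05, 0, 0, 0.136, -1, 0, 0, -0.05, 0, 0, 0.136, -1, -0.046, -0.025, -0.01, 0, 0, 0, -1, -0.046, -0.025, -0.01, 0, 0, 0, -1, -0.046, -0.025, -0.01, 0, 0, 0, -1, -0.046, -0.025, -0.01, 0, 0, 0, -1, -0.046, -0.025, -0.01, 0, 0, 0, -1, -0.046, -0.025, -0.01, 0, 0, 0, -1, -0.046, -0.025, -0.01, 0, 0, 0, -1, -0.046, -0.025, -0.01, 0, 0, 0, -1, -0.046, -0.025, -0.01, 0, 0, 0, -1, -0.046, -0.025, -0.01, 0, 0, 0, -1, -0.046, -0.025, 0, 0, 0, 0, -1, 0, 0, 0, 0, 0, 0, -1, 0, 0, 0, 0, 0, 0])

```text
time_s: 3.25
position: [0.4332, -0.1498, 0.4472]
ee_rot: [0.708, -0.706, 0.0, 0.0]
wrist_force: [-1.0, -0.7, -0.3]
gripper_width: 0.0852
```

```bash
cat >> h.py <<'E'
def snap(n,tag):
    cal=K(n);p,d=r.camera(n);cv2.imwrite(f"pics/{tag}.png",p[:,:,::-1]);np.savez(f"pics/{tag}.npz",d=d,M=cal[0],k=cal[1],T=cal[2]);return p,d,cal
def load(tag):
    z=np.load(f"pics/{tag}.npz");return cv2.imread(f"pics/{tag}.png"),z["d"],(z["M"],z["k"],z["T"])
E
python3 - <<'E'
from h import *
p,d,cal=snap("wrist","b_wrist");plan(.45,-.12,.45,-1.571)
print(cal[2].round(3))
for q in["jig","gate","stop_post","rail_marker","lever","dial","knob","dial_marker","lock_ring","ring_post"]:
    for o in r.cut_out("wrist",q)[:2]:
        P=cloud("wrist",o["region"],d,cal)
        print(q,round(o["confidence"],2),np.round(o["extent"]).tolist(),len(P),np.median(P,0).round(3),P.min(0).round(3),P.max(0).round(3))
E
```

```text
t 3.3 pos [ 0.4326 -0.1514  0.447 ] w 0.0853 F [ 0.2 -1.4 -0.1]
turn [ 0.    -0.001 -0.   ] 1 rows of [ 0.0005 -0.0009 -0.0003] then shift(tool) [-0.0314 -0.0174 -0.003 ] 1 rows of [-0.0314 -0.0174 -0.003 ]
[[ 0.002 -0.955 -0.296  0.509]
 [-1.    -0.002 -0.002 -0.152]
 [ 0.001  0.296 -0.955  0.568]
 [ 0.     0.     0.     1.   ]]
jig 0.66 [36.0, 0.0, 370.0, 179.0] 51590 [ 0.534 -0.017  0.012] [ 0.418 -0.203 -0.003] [0.639 0.204 0.143]
lever 0.58 [306.0, 82.0, 339.0, 100.0] 593 [ 0.527 -0.145  0.135] [ 0.517 -0.163  0.011] [ 0.538 -0.125  0.143]
dial 0.75 [440.0, 47.0, 550.0, 153.0] 8984 [ 0.519 -0.352  0.022] [ 0.453 -0.432 -0.002] [ 0.585 -0.295  0.081]
knob 0.8 [482.0, 70.0, 536.0, 122.0] 2026 [ 0.523 -0.354  0.049] [ 0.493 -0.407  0.018] [ 0.556 -0.332  0.081]
knob 0.17 [299.0, 75.0, 350.0, 164.0] 3488 [ 0.496 -0.153  0.061] [ 0.44  -0.178  0.01 ] [ 0.545 -0.117  0.143]
dial_marker 0.61 [460.0, 43.0, 482.0, 73.0] 289 [ 0.565 -0.318  0.033] [ 0.553 -0.334 -0.   ] [ 0.578 -0.306  0.043]
lock_ring 0.7 [463.0, 60.0, 547.0, 154.0] 2235 [ 0.502 -0.36   0.033] [ 0.456 -0.415 -0.   ] [ 0.561 -0.318  0.081]
ring_post 0.61 [467.0, 61.0, 548.0, 155.0] 2578 [ 0.505 -0.362  0.033] [ 0.458 -0.436 -0.001] [ 0.562 -0.318  0.081]
ring_post 0.25 [294.0, 71.0, 355.0, 165.0] 3615 [ 0.497 -0.153  0.061] [ 0.44 -0.18  0.01] [ 0.549 -0.115  0.143]
```

View pics/b_wrist.png

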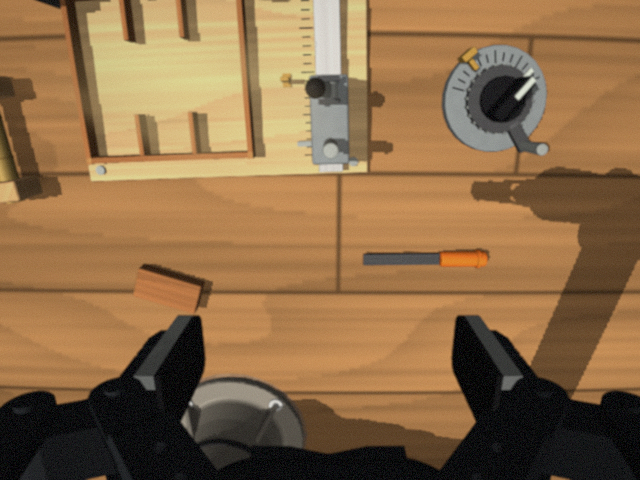

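The wrist view shows the jig plate (90–370, 0–180), the stop post (330,150), the lever ball (315,88), the rail marker (287,79), the dial (495,97), the dial marker (470,58) and the ring post (540,148). The jig is cut off at the top, so I'm moving further out.

Request:
arm_command(series=[-1, 0, -0.04, 0, 0, 0, 0, -1, 0, -0.04, 0, 0, 0, 0, -1, 0, -0.04, 0, 0, 0, 0, -1, 0, -0.04, 0, 0, 0, 0, -1, 0, 0, 0, 0, 0, 0, -1, 0, 0, 0, 0, 0, 0, -1, 0, 0, 0, 0, 0, 0])

```text
time_s: 4.5
position: [0.5923, -0.151, 0.4475]
ee_rot: [-0.707, 0.707, -0.0, -0.0]
wrist_force: [0.1, 0.6, -0.6]
gripper_width: 0.0851
```

Run:
```python
from h import *
p,d,cal=snap("wrist","c_wrist");plan(.45,-.12,.45,-1.571)
for q in["stop_post","rail_marker","lever","dial","knob","dial_marker","ring_post"]:
    for o in r.cut_out("wrist",q)[:2]:
        P=cloud("wrist",o["region"],d,cal)
        print(q,round(o["confidence"],2),np.round(o["extent"]).tolist(),len(P),np.median(P,0).round(3),P.min(0).round(3),P.max(0).round(3))
```

```text
t 4.55 pos [ 0.5921 -0.151   0.4479] w 0.0857 F [-0.3 -0.  -0.3]
turn [-0.001 -0.001 -0.001] 1 rows of [-0.0006 -0.001  -0.0006] then shift(tool) [-0.031   0.1421 -0.0021] 4 rows of [-0.0077  0.0355 -0.0005]
stop_post 0.98 [296.0, 209.0, 346.0, 305.0] 3161 [ 0.498 -0.153  0.062] [ 0.401 -0.177 -0.001] [ 0.546 -0.114  0.143]
rail_marker 0.48 [282.0, 200.0, 295.0, 217.0] 104 [ 0.544 -0.102  0.027] [ 0.531 -0.106  0.011] [ 0.549 -0.096  0.046]
lever 0.64 [307.0, 226.0, 335.0, 254.0] 542 [ 0.531 -0.146  0.119] [ 0.501 -0.163  0.06 ] [ 0.538 -0.131  0.143]
dial 0.56 [430.0, 178.0, 529.0, 282.0] 7062 [ 0.526 -0.352  0.022] [ 0.455 -0.431 -0.002] [ 0.584 -0.295  0.081]
dial 0.22 [282.0, 199.0, 298.0, 213.0] 104 [ 0.544 -0.102  0.026] [ 0.531 -0.106  0.011] [ 0.549 -0.096  0.046]
knob 0.85 [466.0, 207.0, 516.0, 254.0] 1556 [ 0.527 -0.354  0.057] [ 0.498 -0.389  0.033] [ 0.553 -0.333  0.08 ]
dial_marker 0.67 [448.0, 177.0, 470.0, 202.0] 260 [ 0.569 -0.317  0.032] [ 0.552 -0.334 -0.002] [ 0.579 -0.306  0.043]
dial_marker 0.38 [297.0, 206.0, 346.0, 303.0] 3005 [ 0.499 -0.153  0.062] [ 0.446 -0.176  0.03 ] [ 0.546 -0.116  0.143]
ring_post 0.9 [455.0, 191.0, 528.0, 284.0] 1993 [ 0.511 -0.357  0.033] [ 0.426 -0.442 -0.002] [ 0.562 -0.318  0.081]
```

View pics/c_wrist.png

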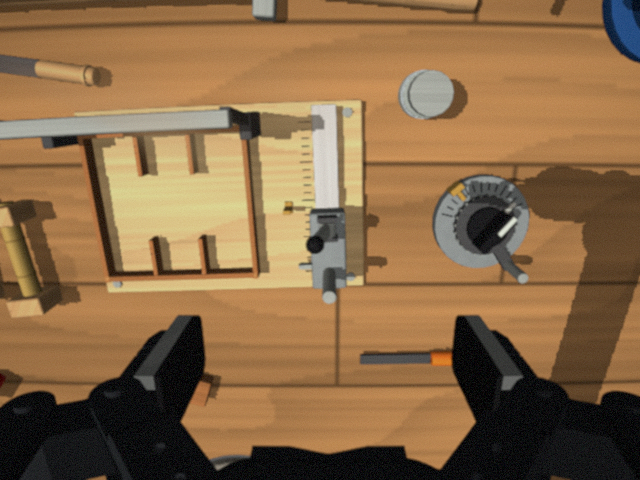

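```bash
cat > jig.py <<'E'
from h import *
from scipy.optimize import minimize
def rimpts(tag,cam):
    p,d,cal=load(tag);M=np.ones((480,640),bool)
    P=cloud(cam,M,d,cal)
    return P[(P[:,2]>.0315)&(P[:,2]<.037)&(P[:,0]>.4)&(P[:,0]<.66)&(P[:,1]>-.1)&(P[:,1]<.18)]
def box(x,y,x0,x1,y0,y1):
    dx=np.maximum(np.maximum(x0-x,x-x1),0);dy=np.maximum(np.maximum(y0-y,y-y1),0);return np.hypot(dx,dy)
def cost(q,P):
    c,s=np.cos(q[2]),np.sin(q[2]);X=P[:,0]-q[0];Y=P[:,1]-q[1];x=c*X+s*Y;y=-s*X+c*Y
    D=[]
    t=.007
    D.append(box(x,y,-.092-t,.092+t,.096,.096+t));D.append(box(x,y,-.092-t,.092+t,-.096-t,-.096))
    D.append(box(x,y,.092,.092+t,-.1,.1));D.append(box(x,y,-.092-t,-.092,-.1,.1))
    for sy in(-1,1):
        for a,b in((-.092,-.042),(.042,.092)): D.append(box(x,y,a,b,sy*.033-.003,sy*.033+.003))
    return np.minimum(np.min(D,0),.015).mean()
if __name__=="__main__":
  for tag,cam in(("c_wrist","wrist"),("b_wrist","wrist"),("a_scene","scene")):
    if cam=="scene":
        import numpy as np
        p=cv2.imread("pics/a_scene.png");d=np.load("pics/a_scene_d.npy");cal=K("scene");np.savez("pics/a_scene.npz",d=d,M=cal[0],k=cal[1],T=cal[2])
    P=rimpts(tag,cam)
    best=min((minimize(cost,[.53+a,.04+b,c],args=(P,),method="Nelder-Mead",options=dict(xatol=1e-5,fatol=1e-8)) for a in(-.02,0.02) for b in(-.03,0,.03) for c in(-.1,0.05)),key=lambda o:o.fun)
    print(tag,len(P),best.x.round(4),best.fun)
E
python3 jig.py
```

```text
c_wrist 3674 [0.5452 0.0483 0.0344] 0.0002943597051123574
b_wrist 3578 [0.5451 0.0483 0.0338] 0.0002546153657156989
a_scene 439 [0.5481 0.0534 0.0374] 0.000717998954785365
```

```bash
cat >> h.py <<'E'
JO=np.array([.5451,.0483]);JY=.034
def tojig(P):
    P=np.atleast_2d(P).copy();c,s=np.cos(JY),np.sin(JY);X=P[:,0]-JO[0];Y=P[:,1]-JO[1];P[:,0]=c*X+s*Y;P[:,1]=-s*X+c*Y;return P
def fromjig(P):
    P=np.atleast_2d(np.array(P,float)).copy();c,s=np.cos(JY),np.sin(JY);x,y=P[:,0].copy(),P[:,1].copy();P[:,0]=JO[0]+c*x-s*y;P[:,1]=JO[1]+s*x+c*y;return P
E
python3 - <<'E'
from h import *
for tag in("b_wrist","c_wrist"):
    p,d,cal=load(tag);P=tojig(cloud("wrist",np.ones((480,640),bool),d,cal))
    S=P[(abs(P[:,1]+.201)<.05)&(abs(P[:,0])<.13)]
    t=S[(S[:,2]>.125)&(S[:,2]<.142)&(S[:,0]<-.05)];print("posttop",len(t),t.mean(0).round(4),t.min(0).round(4),t.max(0).round(4))
    b=S[(S[:,2]>.1)&(S[:,0]>-.03)];print("ball",len(b),b.mean(0).round(4),b.min(0).round(4),b.max(0).round(4))
    # pointer: y -.179..-.155, z>.02
    q=P[(P[:,1]>-.178)&(P[:,1]<-.155)&(abs(P[:,0])<.12)&(P[:,2]>.02)]
    print("ptr",len(q),q.mean(0).round(4) if len(q) else 0,q.min(0).round(4),q.max(0).round(4))
    m=P[(P[:,1]>-.165)&(P[:,1]<-.135)&(abs(P[:,0])<.12)&(P[:,2]>.03)&(P[:,2]<.055)];print("mark top",len(m),m.mean(0).round(4),m.min(0).round(4),m.max(0).round(4))
    # block
    bl=S[(S[:,2]>.055)&(S[:,2]<.065)];print("block",bl.min(0).round(4),bl.max(0).round(4),np.percentile(bl,[2,98],axis=0).round(4).tolist())
    # gate
    g=P[(P[:,2]>.15)&(abs(P[:,1])<.1)];print("gate",len(g),g.mean(0).round(4),g[:,2].max())
p,d,cal=load("c_wrist")
cv2.imwrite("pics/c_crop.png",cv2.resize(p[170:315,260:545],None,fx=2.8,fy=2.8,interpolation=cv2.INTER_CUBIC))
E
```

```text
posttop 210 [-0.0834 -0.2001  0.1363] [-0.0913 -0.2075  0.126 ] [-0.0759 -0.1925  0.1393]
ball 329 [-0.023  -0.1887  0.1348] [-0.03   -0.1986  0.1001] [-0.0146 -0.1782  0.143 ]
ptr 5863 [-0.101  -0.1661  0.4985] [-0.1166 -0.178   0.0297] [-0.0071 -0.155   0.5142]
mark top 65 [-0.0295 -0.1542  0.0415] [-0.086  -0.1649  0.0305] [-0.0065 -0.1455  0.0457]
block [-0.107  -0.2223  0.056 ] [-0.0068 -0.178   0.0647] [[-0.1051, -0.2216, 0.058], [-0.0089, -0.1798, 0.0628]]<stdin>:14: RuntimeWarning: Mean of empty slice.
  ret = um.true_divide(
Traceback (most recent call last):
ValueError: zero-size array to reduction operation maximum which has no identity
```

Run:
```python
from h import *
for tag in("b_wrist","c_wrist"):
    p,d,cal=load(tag);P=tojig(cloud("wrist",np.ones((480,640),bool),d,cal));P=P[P[:,2]<.25]
    m=P[(P[:,1]>-.156)&(P[:,1]<-.135)&(P[:,0]>-.06)&(P[:,0]<.12)&(P[:,2]>.02)&(P[:,2]<.055)];m2=m[m[:,2]>.038];print("marker",len(m),m.mean(0).round(4),m.min(0).round(4),m.max(0).round(4),"top",len(m2),m2.mean(0).round(4),m2.min(0).round(4),m2.max(0).round(4))
    q=P[(P[:,1]>-.176)&(P[:,1]<-.15)&(P[:,0]<-.06)&(P[:,2]>.025)&(P[:,0]>-.11)]
    print("ptr",len(q),q.mean(0).round(4),q.min(0).round(4),q.max(0).round(4))
    # dial: 
    W=fromjig(P)
    D=W[(abs(W[:,0]-.52)<.09)&(abs(W[:,1]+.36)<.09)]
    from scipy.optimize import least_squares
    t=D[(abs(D[:,2]-.02)<.004)];
    # base edge circle r=.064: use hull
    h=cv2.convexHull((t[:,:2]*1000).astype(np.float32))[:,0]/1000
    f=least_squares(lambda c:np.hypot(*(h-c[:2]).T)-.064,[.52,-.36],loss="soft_l1",f_scale=.001);print("dial",f.x.round(4),np.abs(f.fun).mean())
    k=D[(D[:,2]>.070)&(D[:,2]<.083)];
    c=f.x[:2]; rad=np.hypot(*(k[:,:2]-c).T)
    kb=k[rad<.035];pt=k[rad>.045]
    mm=kb[:,:2].mean(0);mid,sz,an=cv2.minAreaRect((kb[:,:2]*1000).astype(np.float32));print("knob bar",len(kb),mm.round(4),np.round(mid,1),np.round(sz,1),an)
    print("post",len(pt),pt.mean(0).round(4),pt.min(0).round(4),pt.max(0).round(4),"rad",np.hypot(*(pt.mean(0)[:2]-c)))
p,d,cal=load("c_wrist")
cv2.imwrite("pics/c_crop.png",cv2.resize(p[170:315,260:545],None,fx=2.8,fy=2.8,interpolation=cv2.INTER_CUBIC))
```

```text
marker 55 [-0.0092 -0.1507  0.0401] [-0.0113 -0.1551  0.0242] [-0.0065 -0.1455  0.0457] top 43 [-0.0089 -0.1504  0.0435] [-0.0111 -0.1549  0.0387] [-0.0065 -0.1455  0.0457]
ptr 72 [-0.0833 -0.1689  0.0386] [-0.0865 -0.1758  0.0297] [-0.0806 -0.161   0.0417]
dial [ 0.5208 -0.3586] 0.0008290748174417451
knob bar 698 [ 0.5205 -0.3579] [ 520. -359.] [15.2 56.6] 50.312522888183594
post 150 [ 0.466  -0.3946  0.0774] [ 0.4593 -0.4028  0.0702] [ 0.4722 -0.3886  0.0812] rad 0.06554229693782945
marker 65 [-0.0077 -0.1495  0.0376] [-0.0113 -0.1542  0.0221] [-0.006  -0.1442  0.0463] top 39 [-0.0085 -0.1493  0.0429] [-0.0113 -0.1542  0.0383] [-0.0061 -0.1442  0.0463]
ptr 83 [-0.0828 -0.1681  0.038 ] [-0.087  -0.176   0.0303] [-0.0804 -0.1599  0.0425]
dial [ 0.5206 -0.3585] 0.0013286820329858572
knob bar 576 [ 0.5219 -0.3578] [ 521.  -358.6] [14.7 56.7] 50.31718826293945
post 134 [ 0.4667 -0.3943  0.0771] [ 0.4589 -0.4017  0.07  ] [ 0.4723 -0.3886  0.0814] rad 0.06474966954174495
```

View pics/c_crop.png

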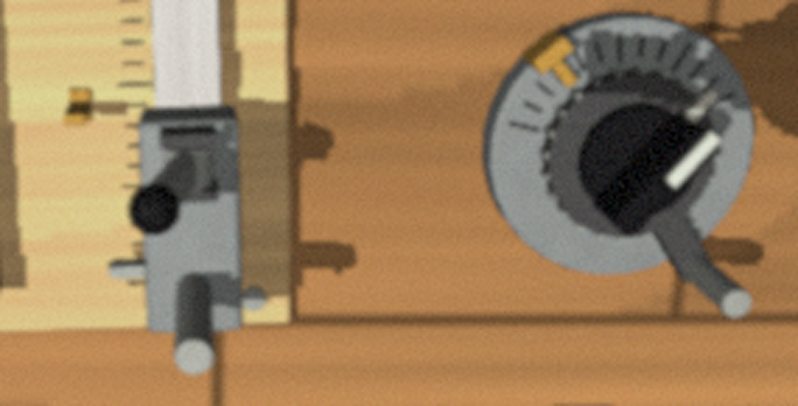

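Run:
```python
from h import *
a=fromjig([[-.083,-.2005,0],[-.0087,-.2005,0]]);print(a)
plan(a[0,0],a[0,1],.22,-1.537)
```

```text
[[ 0.46896366 -0.15490558  0.        ]
 [ 0.54322071 -0.15237987  0.        ]]
t 4.9 pos [ 0.5926 -0.1508  0.4475] w 0.0852 F [0.3 0.1 0. ]
turn [-0.001 -0.001 -0.034] 1 rows of [-0.0005 -0.0006 -0.0342] then shift(tool) [-1.000e-04  1.237e-01  2.275e-01] 6 rows of [-0.      0.0206  0.0379]
```

Request:
arm_command(series=[0, 0, 0, 0, 0, 0, -0.034, 0, 0, 0.041, 0.045, 0, 0, 0, 0, 0, 0.041, 0.045, 0, 0, 0, 0, 0, 0.042, 0.045, 0, 0, 0, 0, 0, 0, 0.046, 0, 0, 0, 0, 0, 0, 0.046, 0, 0, 0, 0, 0, 0, 0, 0, 0, 0, 0, 0, 0, 0, 0, 0, 0, 0, 0, 0, 0, 0, 0, 0])

```text
time_s: 5.8
position: [0.4937, -0.1545, 0.2475]
ee_rot: [0.719, -0.695, 0.002, -0.001]
wrist_force: [0.4, -0.3, 0.4]
gripper_width: 0.0432
```

Run:
```python
from h import *
plan(.469,-.1549,.120,-1.537)
p,d,cal=snap("wrist","d_wrist")
P=tojig(cloud("wrist",np.ones((480,640),bool),d,cal))
t=P[(abs(P[:,1]+.201)<.05)&(P[:,2]>.125)&(P[:,2]<.142)&(P[:,0]<-.05)&(P[:,0]>-.12)];print("posttop",len(t),t.mean(0).round(4),t.min(0).round(4),t.max(0).round(4))
```

```text
t 5.8 pos [ 0.4937 -0.1545  0.2475] w 0.0432 F [ 0.4 -0.3  0.4]
turn [-0.005 -0.002  0.   ] 1 rows of [-0.0048 -0.0015  0.0002] then shift(tool) [-0.0004  0.0247  0.1275] 3 rows of [-0.0001  0.0082  0.0425]
posttop 666 [-0.0821 -0.2002  0.1352] [-0.0915 -0.2081  0.125 ] [-0.0759 -0.1923  0.1385]
```

View pics/d_wrist.png

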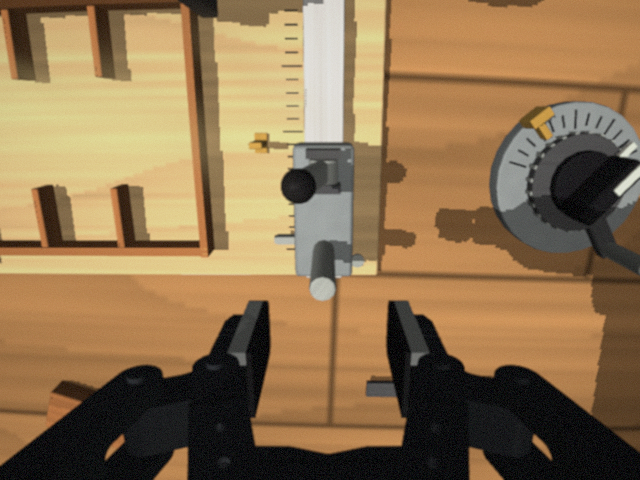

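The picture shows the post top at (322,288), the ball at (297,185) and the rail marker at (260,142). Rows longer than 50 mm were clipped, so I'll keep them shorter. Next is lowering onto the post and gripping it.

Request:
arm_command(series=[0, 0, 0.0247, 0, 0, 0, 0, 0, 0, 0, 0.0425, 0, 0, 0, 0, 0, 0, 0.0425, 0, 0, 0, 0, 0, 0, 0.0425, 0, 0, 0, 0, 0, 0, 0, 0, 0, 0, 0, 0, 0, 0, 0, 0, 0, 1, 0, 0, 0, 0, 0, 0, 1, 0, 0, 0, 0, 0, 0, 1, 0, 0, 0, 0, 0, 0, 1, 0, 0, 0, 0, 0, 0, 1, 0, 0, 0, 0, 0, 0, 1, 0, 0, 0, 0, 0, 0], force=50)

```text
time_s: 7.05
position: [0.4694, -0.1522, 0.1203]
ee_rot: [0.719, -0.695, 0.001, -0.002]
wrist_force: [-2.0, 6.1, 6.8]
gripper_width: 0.0146
```

Run:
```python
from h import *
plan(.5432,-.1524,.120,-1.537)
```

```text
t 7.05 pos [ 0.4694 -0.1522  0.1203] w 0.0146 F [-2.   6.1  6.8]
turn [-0.005  0.002  0.001] 1 rows of [-0.0049  0.002   0.0014] then shift(tool) [ 0.0027 -0.0738  0.0003] 2 rows of [ 0.0014 -0.0369  0.0002]
```

Request:
arm_command(series=[1, -0.002, -0.012, 0, 0, 0, 0, 1, 0, -0.016, 0, 0, 0, 0, 1, 0, -0.016, 0, 0, 0, 0, 1, 0, -0.016, 0, 0, 0, 0, 1, 0, -0.014, 0, 0, 0, 0, 1, 0, 0, 0, 0, 0, 0, 1, 0, 0, 0, 0, 0, 0, 1, 0, 0, 0, 0, 0, 0, 1, 0, 0, 0, 0, 0, 0])

```text
time_s: 7.95
position: [0.5446, -0.1496, 0.1204]
ee_rot: [0.719, -0.695, 0.003, -0.003]
wrist_force: [3.2, 3.2, 5.8]
gripper_width: 0.0154
```

```bash
cat > stopm.py <<'E'
from h import *
import sys
def go(tag):
    p,d,cal=snap("wrist",tag)
    P=tojig(cloud("wrist",np.ones((480,640),bool),d,cal));P=P[P[:,2]<.25]
    m=P[(P[:,1]>-.156)&(P[:,1]<-.135)&(P[:,0]>-.06)&(P[:,0]<.12)&(P[:,2]>.036)&(P[:,2]<.055)]
    if len(m):print("marker",len(m),m.mean(0).round(4),np.percentile(m,[3,97],axis=0).round(4).tolist())
    q=P[(P[:,1]>-.176)&(P[:,1]<-.161)&(P[:,0]<.05)&(P[:,2]>.025)&(P[:,2]<.055)&(P[:,0]>-.11)]
    if len(q):print("ptr",len(q),q.mean(0).round(4),q.min(0).round(4),q.max(0).round(4))
    s=r.state();print(s["position"],s["wrist_force"])
go(sys.argv[1])
E
python3 stopm.py e_wrist
```

```text
marker 304 [-0.008  -0.1502  0.0422] [[-0.0109, -0.1547, 0.0365], [-0.0061, -0.1453, 0.0447]]
ptr 506 [-0.0076 -0.1686  0.0381] [-0.0118 -0.176   0.0295] [-0.0047 -0.161   0.0415]
[ 0.54457796 -0.14957604  0.12043976] [3.95556665 2.27712347 5.2339891 ]
```

View pics/e_wrist.png

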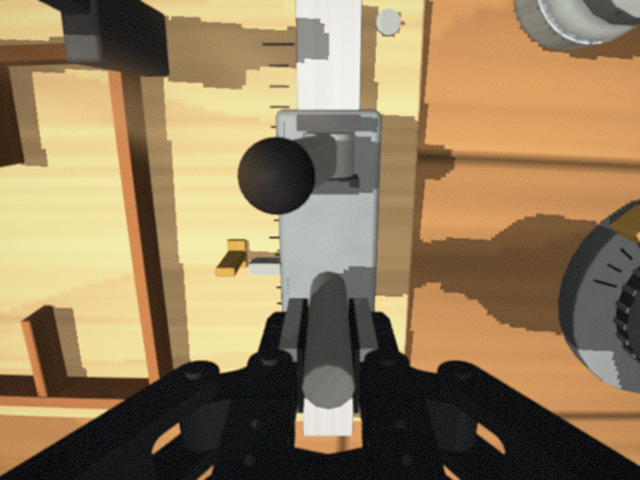

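```bash
cat > ptrm.py <<'E'
from h import *
import sys
p,d,cal=load(sys.argv[1])
v,u=np.nonzero((d>0)&(d<.6));P=tojig(deproj("wrist",np.c_[u,v],d[v,u],cal));H=cv2.cvtColor(p,cv2.COLOR_BGR2HSV)[v,u]
for nm,y0,y1,z0,z1 in(("mark",-.156,-.143,.030,.05),("ptr",-.174,-.163,.03,.05)):
    s=(P[:,1]>y0)&(P[:,1]<y1)&(P[:,2]>z0)&(P[:,2]<z1)&(abs(P[:,0])<.1)
    Q=P[s];print(nm,len(Q),"zmax",np.percentile(Q[:,2],98).round(4))
    zt=np.percentile(Q[:,2],98)
    for lo in(.001,.002,.004):
        T=Q[Q[:,2]>zt-lo];print("  top",lo,len(T),np.percentile(T[:,0],[2,50,98]).round(4))
E
python3 ptrm.py e_wrist; python3 ptrm.py d_wrist
python3 - <<'E'
import cv2
p=cv2.imread("pics/e_wrist.png");cv2.imwrite("pics/e_crop.png",cv2.resize(p[220:300,200:300],None,fx=7,fy=7,interpolation=cv2.INTER_NEAREST))
E
```

```text
mark 394 zmax 0.0448
  top 0.001 98 [-0.0109 -0.0085 -0.0062]
  top 0.002 188 [-0.0112 -0.0086 -0.0062]
  top 0.004 230 [-0.0112 -0.0082 -0.0061]
ptr 379 zmax 0.041
  top 0.001 115 [-0.0113 -0.0085 -0.0055]
  top 0.002 251 [-0.0115 -0.0085 -0.0055]
  top 0.004 286 [-0.0115 -0.0081 -0.0054]
mark 104 zmax 0.0452
  top 0.001 23 [-0.0108 -0.0092 -0.0071]
  top 0.002 63 [-0.0108 -0.0086 -0.0071]
  top 0.004 80 [-0.0109 -0.009  -0.0071]
ptr 137 zmax 0.0412
  top 0.001 46 [-0.0861 -0.0836 -0.0809]
  top 0.002 89 [-0.0864 -0.0837 -0.0809]
  top 0.004 106 [-0.0864 -0.0835 -0.0809]
```

View pics/e_crop.png

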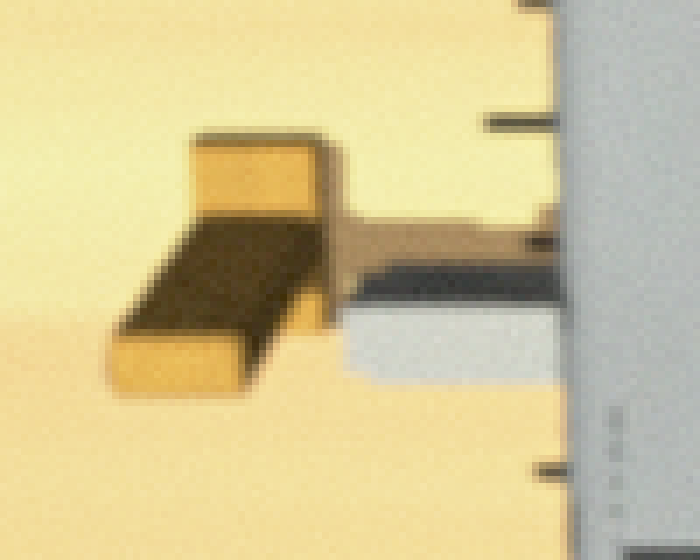

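Request:
arm_command(series=[0, 0, 0, 0, 0, 0, 0, 0, 0, 0, 0, 0, 0, 0, 0, 0, 0, 0, 0, 0, 0, 0, 0, 0, -0.045, 0, 0, 0, 0, 0, 0, -0.045, 0, 0, 0, 0, 0, 0, 0, 0, 0, 0])

```text
time_s: 8.6
position: [0.5445, -0.1516, 0.2133]
ee_rot: [0.719, -0.695, 0.005, -0.003]
wrist_force: [0.8, -0.4, -0.4]
gripper_width: 0.0427
```

```bash
python3 stopm.py f_wrist; python3 ptrm.py f_wrist
python3 - <<'E'
from h import *
print(r.state()["joint_positions"].round(2))
p,d,cal=load("f_wrist");P=tojig(cloud("wrist",np.ones((480,640),bool),d,cal))
b=P[(P[:,2]>.12)&(P[:,2]<.15)&(P[:,0]>.03)&(P[:,0]<.08)&(abs(P[:,1]+.18)<.03)];print("ball",len(b),b.min(0).round(4),b.max(0).round(4))
a=fromjig([[.0515,-.1748,.16]])[0];plan(*a,.034)
E
```

```text
marker 136 [-0.008  -0.1503  0.0424] [[-0.0106, -0.1548, 0.0364], [-0.0061, -0.1451, 0.045]]
ptr 242 [-0.0079 -0.1687  0.0384] [-0.0118 -0.176   0.0298] [-0.0053 -0.1612  0.0415]
[ 0.54259567 -0.15131754  0.21037096] [ 0.28555964  1.2860531  -0.58614988]
mark 168 zmax 0.0452
  top 0.001 26 [-0.0104 -0.0089 -0.0063]
  top 0.002 76 [-0.0106 -0.0084 -0.0061]
  top 0.004 105 [-0.0107 -0.0084 -0.006 ]
ptr 179 zmax 0.0412
  top 0.001 51 [-0.0115 -0.0078 -0.0055]
  top 0.002 116 [-0.0117 -0.0087 -0.0055]
  top 0.004 144 [-0.0117 -0.0087 -0.0054]
[ 0.52  0.3  -0.4   1.79  0.13  1.07 -1.46]
ball 1429 [ 0.0416 -0.1969  0.1205] [ 0.0609 -0.1779  0.1426]
t 8.65 pos [ 0.5426 -0.1513  0.2104] w 0.0429 F [ 0.3  1.3 -0.6]
turn [-0.003 -0.007 -1.572] 11 rows of [-0.0002 -0.0006 -0.1429] then shift(tool) [ 0.0608 -0.0246  0.0504] 2 rows of [ 0.0304 -0.0123  0.0252]
```

Request:
arm_command(series=[0, 0, 0, 0, 0, 0, -0.143, 0, 0, 0, 0, 0, 0, -0.143, 0, 0, 0, 0, 0, 0, -0.143, 0, 0, 0, 0, 0, 0, -0.143, 0, 0, 0, 0, 0, 0, -0.143, 0, 0, 0, 0, 0, 0, -0.143, 0, 0, 0, 0, 0, 0, -0.143, 0, 0, 0, 0, 0, 0, -0.143, 0, 0, 0, 0, 0, 0, -0.143, 0, 0, 0, 0, 0, 0, -0.143, 0, 0, 0, 0, 0, 0, -0.142, 0, 0.03, -0.006, 0, 0, 0, 0, 0, 0.03, -0.006, 0, 0, 0, 0, 0, 0, 0, 0, 0, 0, 0])

```text
time_s: 10.05
position: [0.6023, -0.1346, 0.2055]
ee_rot: [1.0, 0.019, 0.0, -0.001]
wrist_force: [0.1, 0.3, 1.0]
gripper_width: 0.0425
```

Run:
```python
from h import *
p,d,cal=snap("wrist","g_wrist")
P=tojig(cloud("wrist",np.ones((480,640),bool),d,cal))
b=P[(P[:,2]>.12)&(P[:,2]<.15)&(P[:,0]>.03)&(P[:,0]<.08)&(abs(P[:,1]+.18)<.04)];print("ball",len(b),b.min(0).round(4),b.max(0).round(4))
a=fromjig([[.0512,-.1877,.136]])[0];plan(*a,.034)
```

```text
ball 1321 [ 0.0413 -0.1961  0.1279] [ 0.0606 -0.1771  0.1427]
t 10.1 pos [ 0.6004 -0.1355  0.2053] w 0.0425 F [-0.2 -0.4 -0.5]
turn [-0.002  0.002  0.003] 1 rows of [-0.0018  0.0023  0.0028] then shift(tool) [0.0022 0.0022 0.0693] 2 rows of [0.0011 0.0011 0.0347]
```

View pics/g_wrist.png

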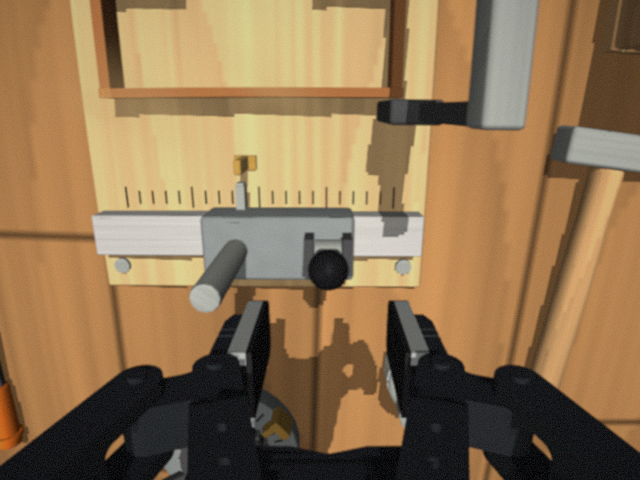

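Request:
arm_command(series=[0, 0.001, 0.001, 0.035, 0, 0, 0, 0, 0.001, 0.001, 0.0345, 0, 0, 0, 0, 0, 0, 0, 0, 0, 0, 1, 0, 0, 0, 0, 0, 0, 1, 0, 0, 0, 0, 0, 0, 1, 0, 0, 0, 0, 0, 0, 1, 0, 0, 0, 0, 0, 0, 1, 0, 0, 0, 0, 0, 0], force=30)

```text
time_s: 10.9
position: [0.6029, -0.1386, 0.1389]
ee_rot: [1.0, 0.017, 0.001, 0.0]
wrist_force: [-1.8, -0.7, 2.2]
gripper_width: 0.0176
```

Run:
```python
from h import *
s=r.state();print(s["position"],tojig(s["position"])[0].round(4),s["gripper_width"],s["wrist_force"])
a=np.linspace(.21,-1.55,12);y=.062*np.sin(a);z=.062*np.cos(a)
for i in range(11):print(round(a[i+1],2),np.round([-(y[i+1]-y[i]),-(z[i+1]-z[i])],4))
```

```text
[ 0.60286526 -0.13858229  0.13890467] [ 0.0514 -0.1887  0.1389] 0.01762068684066715 [-1.82533802 -0.6746063   2.18613523]
0.05 [ 0.0098 -0.0013]
-0.11 [0.0099 0.0003]
-0.27 [0.0097 0.0019]
-0.43 [0.0093 0.0034]
-0.59 [0.0086 0.0048]
-0.75 [0.0078 0.0062]
-0.91 [0.0067 0.0073]
-1.07 [0.0054 0.0083]
-1.23 [0.004 0.009]
-1.39 [0.0026 0.0096]
-1.55 [0.001  0.0099]
```

Request:
arm_command(series=[1, 0, 0.0098, -0.0013, 0, 0, 0, 1, 0, 0.0099, 0.0003, 0, 0, 0, 1, 0, 0.0097, 0.0019, 0, 0, 0, 1, 0, 0.0093, 0.0034, 0, 0, 0, 1, 0, 0.0086, 0.0048, 0, 0, 0, 1, 0, 0.0078, 0.0062, 0, 0, 0, 1, 0, 0.0067, 0.0073, 0, 0, 0, 1, 0, 0.0054, 0.0083, 0, 0, 0, 1, 0, 0.004, 0.009, 0, 0, 0, 1, 0, 0, 0, 0, 0, 0, 1, 0, 0, 0, 0, 0, 0])

```text
time_s: 12.0
position: [0.6048, -0.2091, 0.0973]
ee_rot: [1.0, 0.018, -0.0, -0.0]
wrist_force: [0.7, 0.4, 0.8]
gripper_width: -0.0001
```

Run:
```python
from h import *
s=r.state();print(s["position"],tojig(s["position"])[0].round(4),s["gripper_width"],s["wrist_force"])
```

```text
[ 0.60476163 -0.20910731  0.09725932] [ 0.0509 -0.2593  0.0973] -8.64454160929772e-05 [0.73468629 0.39909089 0.76306222]
```

Run:
```python
from h import *
p,d,cal=snap("wrist","i_wrist");p2,d2,c2=snap("scene","i_scene")
P=tojig(cloud("wrist",np.ones((480,640),bool),d,cal))
b=P[(P[:,2]>.066)&(P[:,2]<.16)&(P[:,0]>.025)&(P[:,0]<.08)&(abs(P[:,1]+.21)<.08)];print(len(b),b.min(0),b.max(0))
q=p2[225:340,190:290,::-1];cv2.imwrite("pics/i_crop.png",np.hstack([cv2.resize(q,(348,400)),cv2.resize(p[:,:,::-1],(450,400))]))
```

```text
43324 [ 0.02500024 -0.27451058  0.06609999] [ 0.07999734 -0.18877342  0.15999987]
```

View pics/i_crop.png

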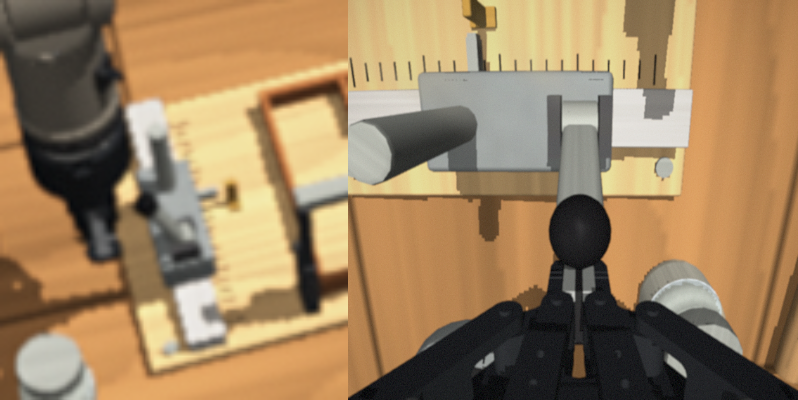

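Request:
arm_command(series=[1, 0, 0.02, 0, 0, 0, 0, 1, 0, 0, -0.045, 0, 0, 0, 1, 0, 0, -0.045, 0, 0, 0, 1, 0, -0.012, 0, 0, 0, 0, 1, 0, -0.012, 0, 0, 0, 0, 1, 0, 0, 0, 0, 0, 0, 1, 0, 0, 0, 0, 0, 0])

```text
time_s: 12.8
position: [0.6039, -0.2048, 0.1864]
ee_rot: [1.0, 0.018, -0.001, -0.0]
wrist_force: [0.0, -1.0, -1.1]
gripper_width: 0.0003
```

Run:
```python
from h import *
p,d,cal=snap("wrist","j_wrist")
P=tojig(cloud("wrist",np.ones((480,640),bool),d,cal))
b=P[(P[:,2]>.07)&(P[:,2]<.15)&(P[:,0]>.03)&(P[:,0]<.075)&(abs(P[:,1]+.22)<.08)];print(len(b),b.min(0).round(4),b.max(0).round(4))
s=r.state();print(tojig(s["position"])[0].round(4),s["gripper_width"])
a=fromjig([[.0515,-.250,.16]])[0];plan(*a,.034)
```

```text
4766 [ 0.0364 -0.2322  0.0703] [ 0.066  -0.189   0.1401]
[ 0.0502 -0.2557  0.1864] -2.6735084227688704e-05
t 12.85 pos [ 0.6039 -0.2056  0.1864] w -0.0 F [ 1.3 -0.6  0.2]
turn [-0.     0.002  0.002] 1 rows of [-0.0001  0.0024  0.0016] then shift(tool) [ 0.0013 -0.0057  0.0264] 1 rows of [ 0.0013 -0.0057  0.0264]
```

View pics/j_wrist.png

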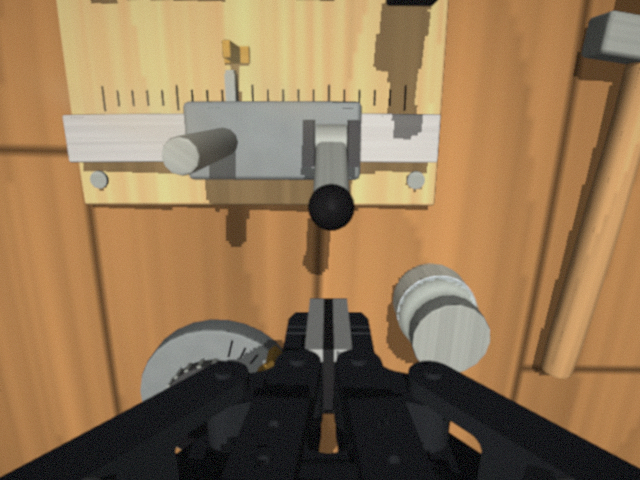

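Request:
arm_command(series=[1, 0.001, -0.033, 0, 0, 0, 0, 1, 0, -0.032, 0, 0, 0, 0, 1, 0, 0, 0.025, 0, 0, 0, 1, 0, 0, 0.0244, 0, 0, 0, 1, 0, 0.006, 0, 0, 0, 0, 1, 0, 0.0047, 0, 0, 0, 0, 1, 0, 0.006, -0.002, 0, 0, 0, 1, 0, 0.006, -0.003, 0, 0, 0, 1, 0, 0.0056, -0.004, 0, 0, 0, 1, 0, 0.004, 0.003, 0, 0, 0, 1, 0, 0, 0, 0, 0, 0])

```text
time_s: 13.95
position: [0.6051, -0.1748, 0.145]
ee_rot: [1.0, 0.017, 0.001, 0.001]
wrist_force: [0.5, -0.9, 1.2]
gripper_width: -0.0004
```

```bash
cat > ball.py <<'E'
from h import *
import sys
p,d,cal=snap("wrist",sys.argv[1])
P=tojig(cloud("wrist",np.ones((480,640),bool),d,cal))
b=P[(P[:,2]>.07)&(P[:,2]<.15)&(P[:,0]>.03)&(P[:,0]<.075)&(abs(P[:,1]+.23)<.06)];print(len(b),b.min(0).round(4),b.max(0).round(4))
s=r.state();print(tojig(s["position"])[0].round(4),s["gripper_width"],s["wrist_force"])
E
python3 ball.py k_wrist
```

```text
7857 [ 0.0359 -0.2318  0.07  ] [ 0.066  -0.1883  0.15  ]
[ 0.0521 -0.2242  0.1447] -3.66989287570187e-05 [ 0.17391513 -0.28899658 -0.16629902]
```

View pics/k_wrist.png

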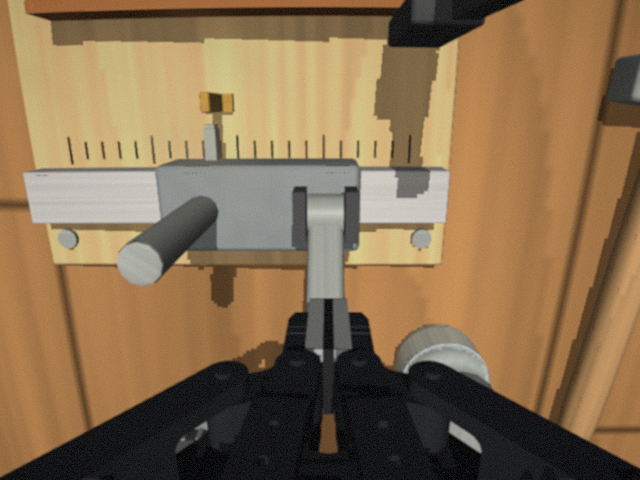

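Request:
arm_command(series=[1, 0, 0.008, 0, 0, 0, 0, 1, 0, 0.007, 0.004, 0, 0, 0, 1, 0, 0.006, 0.006, 0, 0, 0, 1, 0, 0.004, 0.008, 0, 0, 0, 1, 0, 0, 0.008, 0, 0, 0, 1, 0, 0, 0.005, 0, 0, 0, 1, 0, 0, 0, 0, 0, 0])

```text
time_s: 14.7
position: [0.6045, -0.197, 0.1119]
ee_rot: [1.0, 0.018, -0.001, -0.001]
wrist_force: [-0.0, 0.7, -1.0]
gripper_width: -0.0001
```

```bash
python3 ball.py l_wrist
```

```text
20909 [ 0.03   -0.2626  0.07  ] [ 0.075  -0.1884  0.1499]
[ 0.0514 -0.247   0.1124] 0.00012070004084863337 [-0.17980224  0.34513573  0.10484443]
```

View pics/l_wrist.png

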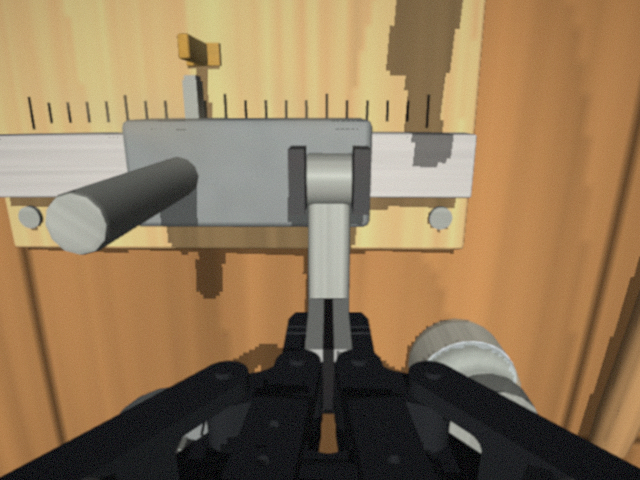

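Nearly down; continuing gently while watching the force.

Request:
arm_command(series=[1, 0, 0.002, 0.003, 0, 0, 0, 1, 0, 0, 0.003, 0, 0, 0, 1, 0, 0, 0.003, 0, 0, 0, 1, 0, 0, 0, 0, 0, 0])

```text
time_s: 15.15
position: [0.6065, -0.1993, 0.1067]
ee_rot: [1.0, 0.018, 0.001, 0.0]
wrist_force: [-2.9, -0.0, 11.6]
gripper_width: -0.0
```

Request:
arm_command(series=[1, 0, 0, 0.003, 0, 0, 0, 1, 0, 0, 0, 0, 0, 0])

```text
time_s: 15.35
position: [0.6084, -0.1993, 0.106]
ee_rot: [1.0, 0.018, 0.003, 0.001]
wrist_force: [-3.3, 1.6, 19.1]
gripper_width: 0.0005
```

Request:
arm_command(series=[1, 0, 0, 0.003, 0, 0, 0, 1, 0, 0, 0, 0, 0, 0, 1, 0, 0, -0.03, 0, 0, 0, 1, 0, 0, -0.04, 0, 0, 0, 1, 0, 0, -0.04, 0, 0, 0, 1, 0, -0.02, 0, 0, 0, 0, 1, 0, 0, 0, 0, 0, 0, 1, 0, 0, 0, 0, 0, 0])

```text
time_s: 16.15
position: [0.6042, -0.1798, 0.2076]
ee_rot: [1.0, 0.018, -0.001, 0.0]
wrist_force: [-0.3, -0.2, -1.8]
gripper_width: 0.0003
```

```bash
python3 ball.py m_wrist;python3 ptrm.py m_wrist
python3 - <<'E'
from h import *
p,d,cal=load("m_wrist");P=tojig(cloud("wrist",np.ones((480,640),bool),d,cal))
b=P[(P[:,2]>.066)&(P[:,2]<.15)&(P[:,0]>.03)&(P[:,0]<.075)&(P[:,1]<-.215)&(P[:,1]>-.29)];print(len(b),b.min(0).round(4),b.max(0).round(4))
l=b[(abs(b[:,0]-.051)<.004)]
for y in np.arange(-.275,-.215,.006):
    t=l[abs(l[:,1]-y)<.003]; print(round(y,3),len(t),t[:,2].max().round(4) if len(t) else None)
E
```

```text
4308 [ 0.0402 -0.2715  0.0701] [ 0.0701 -0.1883  0.0874]
[ 0.0511 -0.2307  0.207 ] 0.00025613032774390735 [-0.0041531   0.31474418 -0.98178803]
mark 181 zmax 0.0449
  top 0.001 52 [-0.0112 -0.0088 -0.0066]
  top 0.002 106 [-0.0113 -0.0088 -0.0066]
  top 0.004 130 [-0.0114 -0.0086 -0.0065]
ptr 203 zmax 0.0413
  top 0.001 53 [-0.0073 -0.0045 -0.0015]
  top 0.002 136 [-0.0073 -0.0045 -0.0015]
  top 0.004 171 [-0.0074 -0.0043 -0.0014]
2312 [ 0.0454 -0.2715  0.0743] [ 0.0644 -0.215   0.0874]
-0.275 0 None
-0.269 48 0.086
-0.263 115 0.0874
-0.257 151 0.087
-0.251 123 0.0833
-0.245 119 0.0814
-0.239 126 0.0808
-0.233 126 0.0801
-0.227 127 0.0797
-0.221 129 0.0796
-0.215 64 0.0784
```

View pics/m_wrist.png

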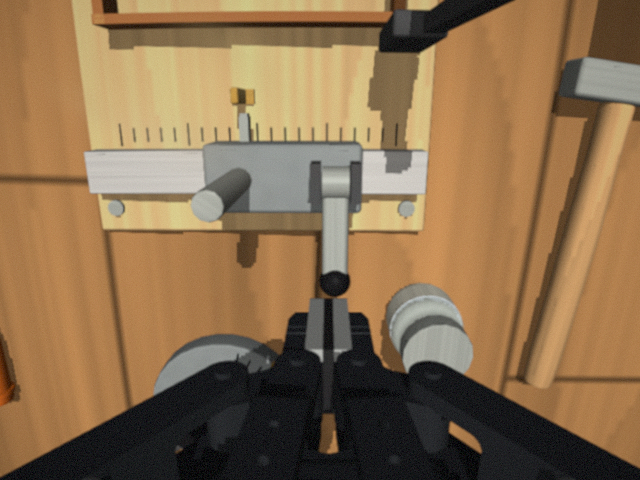

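```bash
for t in g j k l; do echo $t; python3 ptrm.py ${t}_wrist | grep -A2 -E "mark|ptr"|grep -v "0.001"; done
```

```text
g
mark 182 zmax 0.0454
  top 0.002 75 [-0.0109 -0.0087 -0.0065]
--
ptr 184 zmax 0.0411
  top 0.002 132 [-0.0115 -0.0086 -0.0055]
j
mark 248 zmax 0.0454
  top 0.002 118 [-0.011  -0.0085 -0.0063]
--
ptr 253 zmax 0.0413
  top 0.002 158 [-0.0115 -0.0088 -0.006 ]
k
mark 320 zmax 0.0452
  top 0.002 166 [-0.0109 -0.0084 -0.0062]
--
ptr 348 zmax 0.0415
  top 0.002 201 [-0.0118 -0.0087 -0.0058]
l
mark 549 zmax 0.0451
  top 0.002 261 [-0.0111 -0.0086 -0.0061]
--
ptr 548 zmax 0.0413
  top 0.002 331 [-0.0117 -0.0087 -0.0056]
```

The lever is fully over (ball top at z 87 mm, y −262 mm), but my last press dragged the stop 4 mm past the marker. To put that right, I'll lift the lever by its ball, move the stop back and clamp again.

Run:
```python
from h import *
a=fromjig([[.0555,-.2615,.077]])[0];plan(*a,.034)
a=np.linspace(-1.484,-.3,9);y=.062*np.sin(a);z=.062*np.cos(a)
for i in range(8):print(round(a[i+1],2),np.round([-(y[i+1]-y[i]),-(z[i+1]-z[i])],4))
```

```text
t 16.2 pos [ 0.604  -0.1806  0.207 ] w 0.0003 F [-0.   0.3 -1. ]
turn [0.    0.002 0.001] 1 rows of [0.0004 0.0024 0.001 ] then shift(tool) [0.0044 0.0308 0.13  ] 3 rows of [0.0015 0.0103 0.0433]
-1.34 [-0.0015 -0.009 ]
-1.19 [-0.0028 -0.0087]
-1.04 [-0.004  -0.0082]
-0.89 [-0.0052 -0.0075]
-0.74 [-0.0063 -0.0067]
-0.6 [-0.0072 -0.0057]
-0.45 [-0.0079 -0.0046]
-0.3 [-0.0085 -0.0033]
```

Request:
arm_command(series=[0, 0.0044, 0.0308, 0, 0, 0, 0, 0, 0, 0, 0.0433, 0, 0, 0, 0, 0, 0, 0.0433, 0, 0, 0, 0, 0, 0, 0.0434, 0, 0, 0, 0, 0, 0, 0, 0, 0, 0, 1, 0, 0, 0, 0, 0, 0, 1, 0, 0, 0, 0, 0, 0, 1, 0, 0, 0, 0, 0, 0, 1, 0, 0, 0, 0, 0, 0, 1, 0, 0, 0, 0, 0, 0], force=60)

```text
time_s: 17.2
position: [0.6111, -0.211, 0.0799]
ee_rot: [1.0, 0.017, 0.001, 0.001]
wrist_force: [-0.9, -1.1, 1.4]
gripper_width: 0.0168
```

```bash
python3 stopm.py n_wrist; python3 ptrm.py n_wrist|grep -v "0.00[14]"
python3 - <<'E'
from h import *
s=r.state();print(tojig(s["position"])[0].round(4),s["gripper_width"])
E
```

```text
marker 156 [-0.0079 -0.154   0.0413] [[-0.0107, -0.1548, 0.0367], [-0.0059, -0.1527, 0.0447]]
ptr 1144 [-0.0018 -0.1686  0.0382] [-0.0066 -0.176   0.0294] [ 0.0009 -0.161   0.0427]
[ 0.61110342 -0.21099843  0.07966458] [-0.8014582  -1.36142092  1.49733281]
mark 266 zmax 0.0446
  top 0.002 59 [-0.0108 -0.0082 -0.0057]
ptr 855 zmax 0.0411
  top 0.002 525 [-0.0057 -0.0026  0.0004]
[ 0.0572 -0.2614  0.0797] 0.016683251590412937
```

View pics/n_wrist.png

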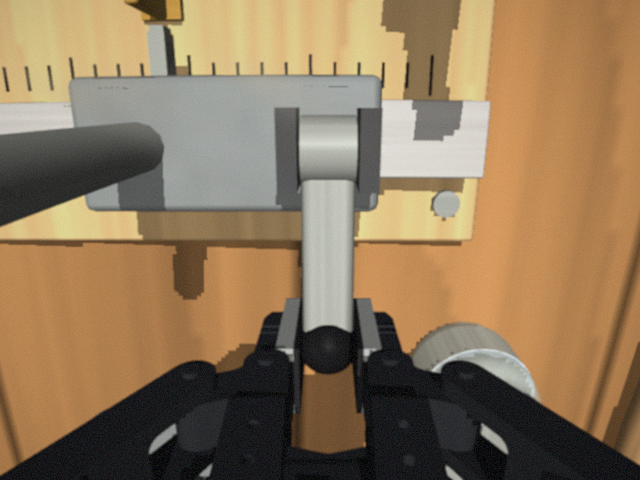

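Request:
arm_command(series=[1, 0, -0.0015, -0.009, 0, 0, 0, 1, 0, -0.0028, -0.0087, 0, 0, 0, 1, 0, -0.004, -0.0082, 0, 0, 0, 1, 0, -0.0052, -0.0075, 0, 0, 0, 1, 0, -0.0063, -0.0067, 0, 0, 0, 1, 0, -0.0072, -0.0057, 0, 0, 0, 1, 0, -0.0079, -0.0046, 0, 0, 0, 1, 0, -0.0085, -0.0033, 0, 0, 0, 1, 0, 0, 0, 0, 0, 0, 1, 0, 0, 0, 0, 0, 0])

```text
time_s: 18.25
position: [0.6089, -0.1671, 0.1333]
ee_rot: [1.0, 0.017, 0.0, 0.0]
wrist_force: [-2.4, -2.1, 3.7]
gripper_width: 0.0128
```

```bash
python3 stopm.py o_wrist; python3 ptrm.py o_wrist|grep -v "0.00[14]"
python3 - <<'E'
from h import *
s=r.state();print(tojig(s["position"])[0].round(4),s["gripper_width"])
E
```

```text
marker 308 [-0.0079 -0.1493  0.0425] [[-0.0108, -0.154, 0.0368], [-0.006, -0.1448, 0.0449]]
ptr 513 [-0.003  -0.1685  0.0385] [-0.0072 -0.176   0.0287] [-0.0005 -0.161   0.0423]
[ 0.60894488 -0.16733762  0.13311331] [-1.42632758 -2.38949738  3.07776862]
mark 377 zmax 0.045
  top 0.002 190 [-0.0109 -0.0086 -0.0063]
ptr 379 zmax 0.0414
  top 0.002 231 [-0.0068 -0.0038 -0.0007]
[ 0.0565 -0.2177  0.1331] 0.01275937005790709
```

View pics/o_wrist.png

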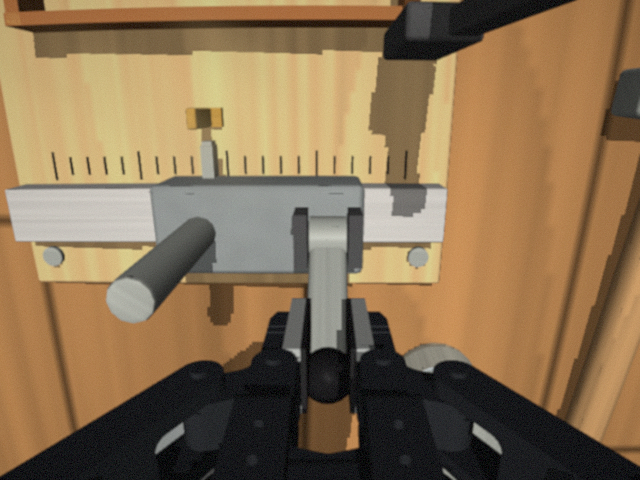

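Request:
arm_command(series=[1, -0.003, 0, 0, 0, 0, 0, 1, -0.002, 0, 0, 0, 0, 0, 1, 0, 0, 0, 0, 0, 0, 1, 0, 0, 0, 0, 0, 0])

```text
time_s: 18.7
position: [0.6052, -0.1675, 0.1331]
ee_rot: [1.0, 0.017, 0.002, 0.0]
wrist_force: [4.4, -1.8, 5.1]
gripper_width: 0.0125
```

```bash
python3 stopm.py q_wrist; python3 ptrm.py q_wrist|grep -v "0.00[14]"
python3 - <<'E'
from h import *
s=r.state();print(tojig(s["position"])[0].round(4),s["gripper_width"])
E
```

```text
marker 300 [-0.008  -0.1493  0.0426] [[-0.0109, -0.1541, 0.037], [-0.006, -0.1447, 0.045]]
ptr 519 [-0.0064 -0.1686  0.0385] [-0.0104 -0.176   0.029 ] [-0.0038 -0.161   0.0419]
[ 0.60513173 -0.167587    0.13301876] [ 5.13547097 -1.74033503  4.87776434]
mark 361 zmax 0.0451
  top 0.002 184 [-0.0107 -0.0086 -0.0061]
ptr 387 zmax 0.0412
[ 0.0527 -0.2178  0.133 ] 0.012723464165781259
```

Request:
arm_command(series=[1, -0.0017, 0, 0, 0, 0, 0, 1, 0, 0, 0, 0, 0, 0, 1, 0, 0, 0, 0, 0, 0])

```text
time_s: 19.05
position: [0.603, -0.1678, 0.1329]
ee_rot: [1.0, 0.017, 0.001, 0.001]
wrist_force: [3.0, -3.1, 6.2]
gripper_width: 0.0127
```

```bash
python3 stopm.py q2_wrist; python3 ptrm.py q2_wrist|grep -v "0.00[1]"
```

```text
marker 290 [-0.008  -0.1492  0.0427] [[-0.0109, -0.1541, 0.0368], [-0.0061, -0.1445, 0.045]]
ptr 519 [-0.0087 -0.1685  0.0385] [-0.0129 -0.176   0.0295] [-0.0061 -0.161   0.042 ]
[ 0.60298252 -0.16780867  0.13287379] [ 4.49787302 -2.27294365  6.07349446]
mark 351 zmax 0.045
  top 0.002 189 [-0.0109 -0.0085 -0.0061]
  top 0.004 234 [-0.011  -0.0083 -0.006 ]
ptr 378 zmax 0.0413
  top 0.002 239 [-0.0124 -0.0095 -0.0064]
  top 0.004 304 [-0.0125 -0.0092 -0.0063]
```

Request:
arm_command(series=[1, 0.0015, 0, 0, 0, 0, 0, 1, 0, 0, 0, 0, 0, 0, 0, 0, 0, 0, 0, 0, 0, 0, 0, 0, 0, 0, 0, 0, 0, 0, 0, 0, 0, 0, 0, 0, 0, 0, 0, 0, 0, 0])

```text
time_s: 19.7
position: [0.6027, -0.1666, 0.1312]
ee_rot: [1.0, 0.018, -0.001, -0.0]
wrist_force: [-0.5, -0.7, -0.6]
gripper_width: 0.0427
```

```bash
python3 ball.py q3_wrist; python3 ptrm.py q3_wrist|grep -v "0.00[1]"
```

```text
11933 [ 0.0352 -0.2452  0.07  ] [ 0.075  -0.1882  0.15  ]
[ 0.0505 -0.2169  0.1314] 0.042962348584326585 [0.1518554  0.3341113  0.38249211]
mark 358 zmax 0.0451
  top 0.002 184 [-0.0109 -0.0086 -0.0063]
  top 0.004 236 [-0.0109 -0.0084 -0.0062]
ptr 384 zmax 0.041
  top 0.002 267 [-0.0125 -0.0094 -0.0064]
  top 0.004 310 [-0.0125 -0.0092 -0.0063]
```

View pics/q3_wrist.png

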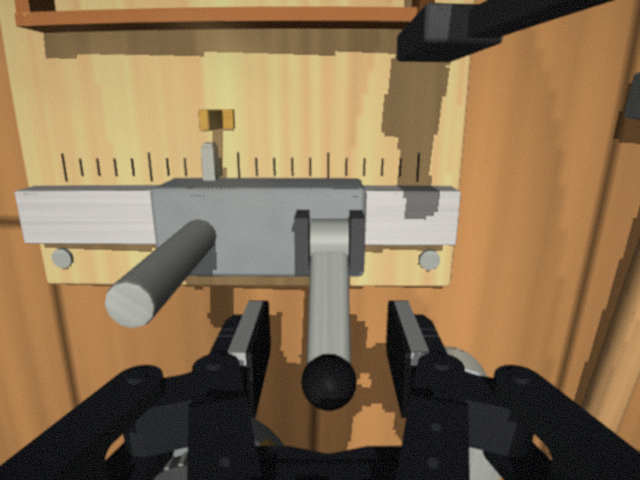

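Request:
arm_command(series=[0, 0, 0, -0.045, 0, 0, 0, 1, 0, -0.003, 0, 0, 0, 0, 1, 0, 0, 0, 0, 0, 0, 1, 0, 0, 0, 0, 0, 0, 1, 0, 0, 0.032, 0, 0, 0, 1, 0, 0.008, 0, 0, 0, 0, 1, 0, 0.008, 0, 0, 0, 0, 1, 0, 0.007, 0.004, 0, 0, 0, 1, 0, 0.006, 0.006, 0, 0, 0, 1, 0, 0.004, 0.008, 0, 0, 0, 1, 0, 0, 0.008, 0, 0, 0, 1, 0, 0, 0.005, 0, 0, 0, 1, 0, 0, 0, 0, 0, 0, 1, 0, 0, 0, 0, 0, 0])

```text
time_s: 21.15
position: [0.6043, -0.1961, 0.1135]
ee_rot: [1.0, 0.018, -0.001, -0.001]
wrist_force: [-0.3, -0.6, -0.1]
gripper_width: -0.0001
```

```bash
python3 ball.py s_wrist; python3 ptrm.py s_wrist|grep -v "0.00[1]"
```

```text
20619 [ 0.03   -0.2615  0.07  ] [ 0.075  -0.1883  0.15  ]
[ 0.0511 -0.2464  0.1138] -6.475591377338417e-05 [ 0.81199741 -0.3020279  -0.18605338]
mark 531 zmax 0.045
  top 0.002 272 [-0.011  -0.0085 -0.0062]
  top 0.004 347 [-0.0111 -0.0082 -0.006 ]
ptr 544 zmax 0.0412
  top 0.002 348 [-0.0123 -0.0093 -0.0062]
  top 0.004 426 [-0.0125 -0.0091 -0.0062]
```

Request:
arm_command(series=[1, 0, 0.002, 0.004, 0, 0, 0, 1, 0, 0, 0.003, 0, 0, 0, 1, 0, 0, 0, 0, 0, 0, 1, 0, 0, 0, 0, 0, 0])

```text
time_s: 21.6
position: [0.6052, -0.1989, 0.1075]
ee_rot: [1.0, 0.018, 0.0, -0.0]
wrist_force: [-0.7, 1.2, 2.8]
gripper_width: 0.0003
```

Request:
arm_command(series=[1, -0.0015, 0, 0.002, 0, 0, 0, 1, 0, 0, 0, 0, 0, 0, 1, 0, 0, 0, 0, 0, 0])

```text
time_s: 21.9
position: [0.6051, -0.199, 0.1069]
ee_rot: [1.0, 0.018, 0.002, 0.0]
wrist_force: [1.1, 1.0, 7.4]
gripper_width: -0.0002
```

```bash
python3 ball.py t_wrist; python3 ptrm.py t_wrist|grep -v "0.00[1]"
```

```text
21805 [ 0.03   -0.2648  0.07  ] [ 0.075  -0.1883  0.15  ]
[ 0.0516 -0.2492  0.1069] -6.37923118365088e-05 [0.6404204  1.45083298 7.66689898]
mark 585 zmax 0.0451
  top 0.002 260 [-0.0108 -0.0085 -0.0063]
  top 0.004 345 [-0.0113 -0.0084 -0.0063]
ptr 555 zmax 0.041
  top 0.002 362 [-0.0123 -0.0093 -0.0064]
  top 0.004 430 [-0.0124 -0.0091 -0.0064]
```

Request:
arm_command(series=[1, -0.001, 0, 0.002, 0, 0, 0, 1, 0, 0, 0, 0, 0, 0, 1, 0, 0, -0.01, 0, 0, 0, 1, 0, 0, -0.04, 0, 0, 0, 1, 0, 0, -0.045, 0, 0, 0, 1, 0, -0.02, 0, 0, 0, 0, 1, 0, 0, 0, 0, 0, 0, 1, 0, 0, 0, 0, 0, 0])

```text
time_s: 22.75
position: [0.6004, -0.1796, 0.1969]
ee_rot: [1.0, 0.018, -0.001, 0.0]
wrist_force: [-0.6, 0.1, -0.6]
gripper_width: 0.0002
```

```bash
python3 ball.py u_wrist; python3 ptrm.py u_wrist|grep -v "0.00[1]"
python3 - <<'E'
from h import *
for t in("m","u"):
  p,d,cal=load(t+"_wrist");P=tojig(cloud("wrist",np.ones((480,640),bool),d,cal))
  b=P[(P[:,2]>.076)&(P[:,2]<.1)&(P[:,0]>.04)&(P[:,0]<.07)&(P[:,1]<-.215)&(P[:,1]>-.29)];print(len(b),b[:,1].min().round(4),b.max(0).round(4))
  k=b[b[:,1]>-.248];print(np.polyfit(k[:,1],k[:,2],1))
# dial marker precise
p,d,cal=load("d_wrist")
E
```

```text
4542 [ 0.0351 -0.2668  0.07  ] [ 0.0652 -0.1883  0.0871]
[ 0.0473 -0.2304  0.1965] 6.532651739103251e-05 [0.41075664 0.3496367  0.13640404]
mark 201 zmax 0.045
  top 0.002 114 [-0.0113 -0.009  -0.0066]
  top 0.004 149 [-0.0114 -0.0087 -0.0064]
ptr 223 zmax 0.0414
  top 0.002 142 [-0.0124 -0.0094 -0.0065]
  top 0.004 188 [-0.0125 -0.0092 -0.0064]
2266 -0.2715 [ 0.0643 -0.215   0.0874]
[-0.07873441  0.06020894]
2316 -0.2668 [ 0.0599 -0.215   0.0871]
[-0.07914997  0.06007748]
```

View pics/u_wrist.png

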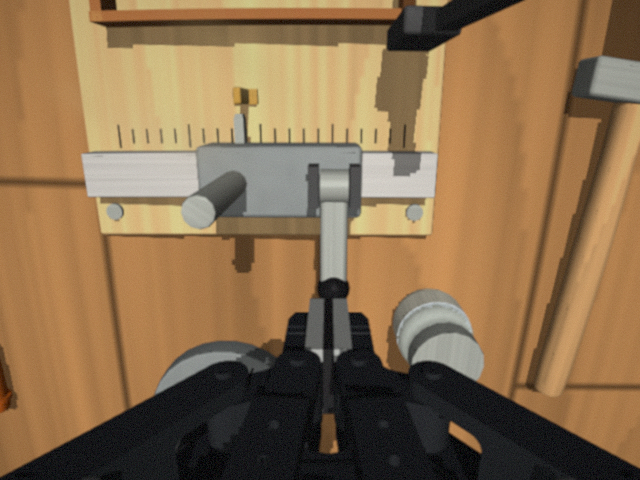

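Run:
```python
from h import *
plan(.5207,-.3585,.30,-2.264)
```

```text
t 22.8 pos [ 0.6002 -0.1803  0.1965] w 0.0001 F [0.4 0.3 0.1]
turn [4.000e-03 1.000e-03 2.299e+00] 16 rows of [2.000e-04 1.000e-04 1.437e-01] then shift(tool) [ 0.1879 -0.0527 -0.1035] 5 rows of [ 0.0376 -0.0105 -0.0207]
```

Request:
arm_command(series=[0, 0, 0, -0.02, 0, 0, 0.1437, 0, 0, 0, -0.02, 0, 0, 0.1437, 0, 0, 0, -0.02, 0, 0, 0.1437, 0, 0, 0, -0.02, 0, 0, 0.1437, 0, 0, 0, -0.0235, 0, 0, 0.1437, 0, 0, 0, 0, 0, 0, 0.1437, 0, 0, 0, 0, 0, 0, 0.1437, 0, 0, 0, 0, 0, 0, 0.1437, 0, 0, 0, 0, 0, 0, 0.1437, 0, 0, 0, 0, 0, 0, 0.1437, 0, 0, 0, 0, 0, 0, 0.1437, 0, 0, 0, 0, 0, 0, 0.1437, 0, 0, 0, 0, 0, 0, 0.1437, 0, 0, 0, 0, 0, 0, 0.1437, 0, 0, 0, 0, 0, 0, 0.1437, 0, 0, 0, 0, 0, 0, 0.1437, 0, 0.047, -0.0132, 0, 0, 0, 0, 0, 0.047, -0.0132, 0, 0, 0, 0, 0, 0.047, -0.0132, 0, 0, 0, 0, 0, 0.047, -0.0132, 0, 0, 0, 0])

```text
time_s: 24.8
position: [0.5198, -0.3604, 0.2998]
ee_rot: [-0.424, 0.906, 0.001, -0.001]
wrist_force: [0.1, 0.1, 0.8]
gripper_width: 0.0426
```

Request:
arm_command(series=[0, 0, 0, 0, 0, 0, 0, 0, 0, 0, 0, 0, 0, 0])

```text
time_s: 25.0
position: [0.5198, -0.3602, 0.2997]
ee_rot: [-0.422, 0.906, 0.001, -0.001]
wrist_force: [0.2, 1.1, 0.4]
gripper_width: 0.0424
```

```bash
cat > dial.py <<'E'
from h import *
import sys
from scipy.optimize import least_squares
tag=sys.argv[1]
p,d,cal=snap("wrist",tag) if len(sys.argv)<3 else load(tag)
if len(sys.argv)<3:p=p[:,:,::-1]
v,u=np.nonzero((d>0)&(d<.8));W=deproj("wrist",np.c_[u,v],d[v,u],cal)
H=cv2.cvtColor(np.ascontiguousarray(p),cv2.COLOR_BGR2HSV)[v,u].astype(int)
s=(abs(W[:,0]-.52)<.09)&(abs(W[:,1]+.36)<.09)&(W[:,2]<.1);W=W[s];H=H[s]
t=W[abs(W[:,2]-.02)<.003]
h=cv2.convexHull((t[:,:2]*1000).astype(np.float32))[:,0]/1000
f=least_squares(lambda c:np.hypot(*(h-c[:2]).T)-.064,[.52,-.36],loss="soft_l1",f_scale=.001)
c=np.array([.5207,-.3585]);print("dial fit",f.x.round(4),np.abs(f.fun).mean().round(4))
rad=np.hypot(*(W[:,:2]-c).T)
# marker: orange hue, high sat
m=(H[:,0]>14)&(H[:,0]<32)&(H[:,1]>110)&(H[:,2]>80)&(rad>.044)&(rad<.071)&(W[:,2]>.03)
M=W[m];a=np.arctan2(M[:,1]-c[1],M[:,0]-c[0]);print("marker",m.sum(),"ang",np.median(a).round(4),a.mean().round(4),"z",M[:,2].mean().round(3),"r",rad[m].min().round(3),rad[m].max().round(3),"mid",M.mean(0).round(4))
k=(W[:,2]>.072)&(W[:,2]<.082)&(rad<.036);Kp=W[k]
if k.sum()>50:
    mid,sz,an=cv2.minAreaRect((Kp[:,:2]*1000).astype(np.float32));
    q=Kp[:,:2]-Kp[:,:2].mean(0);e=np.linalg.svd(q,full_matrices=False)[2][0];
    print("bar",k.sum(),np.round(mid,1),np.round(sz,1),round(an,2),"pca ang mod pi",np.degrees(np.arctan2(e[1],e[0])).round(2))
w=(H[:,1]<60)&(H[:,2]>170)&(rad<.05)&(W[:,2]>.03);Q=W[w]
if w.sum()>10:
    mm=Q.mean(0);print("white",w.sum(),mm.round(4),"ang",np.degrees(np.arctan2(mm[1]-c[1],mm[0]-c[0])).round(2))
po=(W[:,2]>.072)&(rad>.05);Q=W[po]
if po.sum()>10:
    mm=(Q.max(0)+Q.min(0))/2;print("ringpost",po.sum(),mm.round(4),"ang",np.degrees(np.arctan2(mm[1]-c[1],mm[0]-c[0])).round(2),"r",np.hypot(*(mm[:2]-c)).round(4))
print("marker deg",np.degrees(np.median(a)).round(2))
st=r.state();print(st["position"].round(4),st["gripper_width"],st["wrist_force"].round(1))
E
python3 dial.py v_wrist
```

```text
dial fit [ 0.5207 -0.3593] 0.0009
marker 322 ang 0.7018 0.6723 z 0.037 r 0.046 0.07 mid [ 0.5661 -0.32    0.0373]
bar 1103 [ 521.2 -359.1] [13.4 55.9] 50.05 pca ang mod pi 140.12
white 389 [ 0.5356 -0.3704  0.0667] ang -38.58
ringpost 232 [ 0.4668 -0.3962  0.0763] ang -145.07 r 0.0658
marker deg 40.21
[ 0.5213 -0.358   0.3001] 0.04262574410422793 [ 0.9  0.2 -0.5]
```

View pics/v_wrist.png

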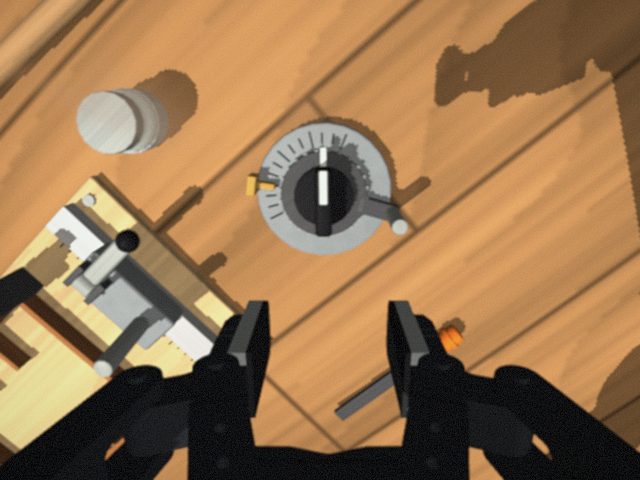

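Run:
```python
from h import *
plan(.5211,-.3591,.071,-2.266)
```

```text
t 25.05 pos [ 0.5213 -0.358   0.3001] w 0.0426 F [ 0.9  0.2 -0.5]
turn [ 0.003 -0.     0.   ] 1 rows of [ 0.0026 -0.      0.0004] then shift(tool) [ 0.001  -0.0005  0.2291] 6 rows of [ 0.0002 -0.0001  0.0382]
```

Request:
arm_command(series=[0, 0.0005, 0, 0.045, 0, 0, 0, 0, 0, 0, 0.045, 0, 0, 0, 0, 0, 0, 0.045, 0, 0, 0, 0, 0, 0, 0.045, 0, 0, 0, 0, 0, 0, 0.03, 0, 0, 0, 0, 0, 0, 0.019, 0, 0, 0, 0, 0, 0, 0, 0, 0, 0, 1, 0, 0, 0, 0, 0, 0, 1, 0, 0, 0, 0, 0, 0, 1, 0, 0, 0, 0, 0, 0, 1, 0, 0, 0, 0, 0, 0, 1, 0, 0, 0, 0, 0, 0], force=40)

```text
time_s: 26.25
position: [0.5229, -0.3583, 0.0743]
ee_rot: [-0.425, 0.905, -0.001, 0.001]
wrist_force: [0.4, 0.6, 5.4]
gripper_width: 0.0129
```

Request:
arm_command(series=[1, 0, 0, 0, 0, 0, -0.1, 1, 0, 0, 0, 0, 0, -0.13, 1, 0, 0, 0, 0, 0, -0.14, 1, 0, 0, 0, 0, 0, -0.14, 1, 0, 0, 0, 0, 0, -0.14, 1, 0, 0, 0, 0, 0, -0.14, 1, 0, 0, 0, 0, 0, -0.14, 1, 0, 0, 0, 0, 0, -0.14, 1, 0, 0, 0, 0, 0, -0.13, 1, 0, 0, 0, 0, 0, -0.105, 1, 0, 0, 0, 0, 0, -0.1, 1, 0, 0, 0, 0, 0, 0, 1, 0, 0, 0, 0, 0, 0])

```text
time_s: 27.55
position: [0.5229, -0.3547, 0.0743]
ee_rot: [0.909, -0.416, -0.0, -0.002]
wrist_force: [-1.5, 6.8, 10.2]
gripper_width: 0.0134
```

```bash
python3 dial.py w_wrist
python3 - <<'E'
from h import *
x=R.from_quat(r.state()["ee_rot"]).as_matrix()[:,0];print(np.degrees(np.arctan2(x[1],x[0])),r.state()["torque"])
E
```

```text
dial fit [ 0.5206 -0.3591] 0.0006
marker 1763 ang 0.7199 0.7203 z 0.038 r 0.046 0.07 mid [ 0.5672 -0.3177  0.0377]
bar 7697 [ 520.1 -355.9] [54.3 37.8] 19.16 pca ang mod pi -138.97
white 2390 [ 0.5372 -0.3442  0.0637] ang 40.85
marker deg 41.25
[ 0.5229 -0.3547  0.0742] 0.013366901461140682 [-2.4  7.4 10.1]
-49.140995204000525 [ 1.59670845  0.44349051 -0.00725613]
```

View pics/w_wrist.png

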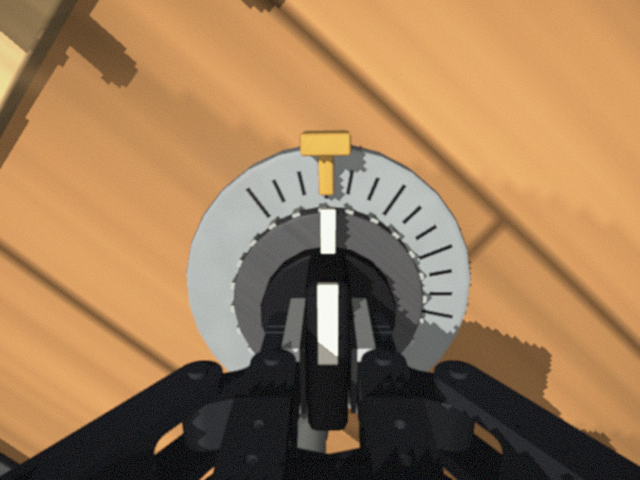

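Request:
arm_command(series=[0, 0, 0, 0, 0, 0, 0, 0, 0, 0, 0, 0, 0, 0, 0, 0, 0, 0, 0, 0, 0, 0, 0, 0, 0, 0, 0, 0, 0, 0, 0, -0.045, 0, 0, 0, 0, 0, 0, -0.045, 0, 0, 0, 0, 0, 0, -0.045, 0, 0, 0, 0, 0, 0, -0.03, 0, 0, 0, 0, 0, 0, 0, 0, 0, 0, 0, 0, 0, 0, 0, 0, 0])

```text
time_s: 28.6
position: [0.5216, -0.3584, 0.2378]
ee_rot: [0.909, -0.417, 0.0, 0.0]
wrist_force: [-0.6, 0.4, -1.3]
gripper_width: 0.0432
```

```bash
python3 dial.py x_wrist
```

```text
dial fit [ 0.5203 -0.3593] 0.0006
marker 444 ang 0.7208 0.6825 z 0.038 r 0.046 0.069 mid [ 0.5655 -0.3192  0.0378]
bar 1592 [ 520.6 -358.7] [55.7 13.8] 40.94 pca ang mod pi -138.93
white 557 [ 0.5355 -0.3447  0.0657] ang 42.98
ringpost 315 [ 0.4661 -0.3954  0.0762] ang -145.95 r 0.0659
marker deg 41.3
[ 0.5209 -0.3581  0.2365] 0.04274722065538974 [-0.6  0.4  0.1]
```

View pics/x_wrist.png

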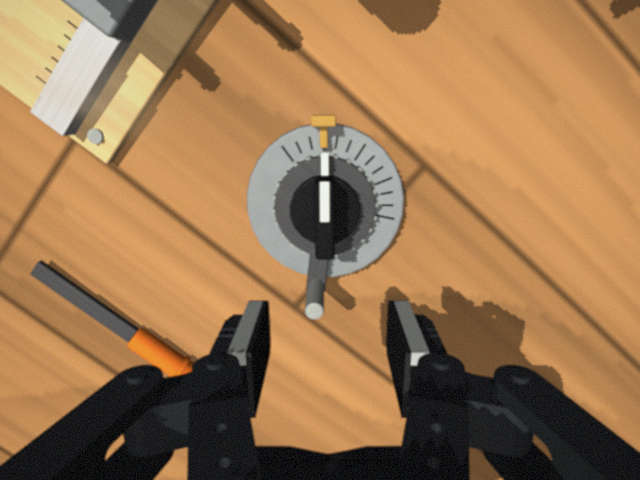

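Run:
```python
from h import *
plan(.4664,-.3955,.066,-.977)
```

```text
t 28.65 pos [ 0.5209 -0.3581  0.2365] w 0.0427 F [-0.6  0.4  0.1]
turn [0.001 0.001 0.117] 1 rows of [0.001  0.0014 0.1175] then shift(tool) [0.0005 0.0661 0.1705] 5 rows of [0.0001 0.0132 0.0341]
```

Request:
arm_command(series=[0, 0, 0, 0, 0, 0, 0.117, 0, 0.0005, 0.033, 0, 0, 0, 0, 0, 0, 0.033, 0, 0, 0, 0, 0, 0, 0, 0.045, 0, 0, 0, 0, 0, 0, 0.045, 0, 0, 0, 0, 0, 0, 0, 0, 0, 0])

```text
time_s: 29.25
position: [0.4615, -0.3924, 0.1395]
ee_rot: [0.883, -0.469, -0.008, -0.001]
wrist_force: [-1.4, 0.7, -0.7]
gripper_width: 0.0428
```

```bash
python3 dial.py y_wrist
python3 - <<'E'
from h import *
plan(.4664,-.3955,.066,-.977)
E
```

```text
dial fit [ 0.5205 -0.3592] 0.0005
marker 236 ang 0.713 0.4879 z 0.033 r 0.047 0.069 mid [ 0.553  -0.3291  0.0334]
bar 4430 [ 520.5 -359.1] [56.1 14.1] 40.84 pca ang mod pi -139.49
white 1688 [ 0.534  -0.3466  0.0644] ang 41.99
ringpost 767 [ 0.4662 -0.3959  0.0764] ang -145.55 r 0.0661
marker deg 40.85
[ 0.4642 -0.3936  0.1433] 0.04270680419307007 [ 1.4 -0.3  0.8]
t 29.3 pos [ 0.4642 -0.3936  0.1433] w 0.0427 F [ 1.4 -0.3  0.8]
turn [0.003 0.01  0.001] 1 rows of [0.0028 0.0096 0.001 ] then shift(tool) [ 0.0028 -0.0007  0.0773] 2 rows of [ 0.0014 -0.0004  0.0386]
```

View pics/y_wrist.png

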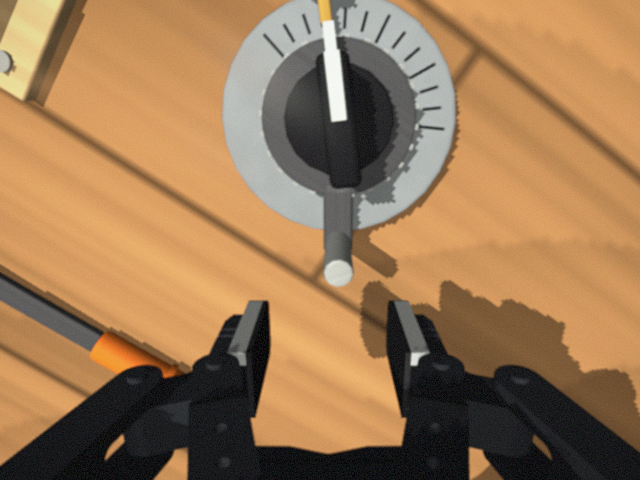

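Request:
arm_command(series=[0, 0.0015, 0, 0.035, 0, 0, 0, 0, 0, 0, 0.03, 0, 0, 0, 0, 0, 0, 0.012, 0, 0, 0, 0, 0, 0, 0, 0, 0, 0, 1, 0, 0, 0, 0, 0, 0, 1, 0, 0, 0, 0, 0, 0, 1, 0, 0, 0, 0, 0, 0, 1, 0, 0, 0, 0, 0, 0, 1, 0, 0, 0, 0, 0, 0], force=25)

```text
time_s: 30.2
position: [0.4691, -0.3972, 0.0726]
ee_rot: [0.883, -0.469, 0.001, 0.0]
wrist_force: [-1.7, 0.8, 6.0]
gripper_width: 0.0132
```

Request:
arm_command(series=[1, -0.0079, -0.0005, 0, 0, 0, 0.12, 1, -0.0079, -0.0005, 0, 0, 0, 0.12, 1, -0.0079, -0.0005, 0, 0, 0, 0.12, 1, -0.0079, -0.0005, 0, 0, 0, 0.12, 1, -0.0079, -0.0005, 0, 0, 0, 0.12, 1, -0.0079, -0.0005, 0, 0, 0, 0.12, 1, -0.0079, -0.0005, 0, 0, 0, 0.12, 1, -0.0079, -0.0005, 0, 0, 0, 0.12, 1, -0.0079, -0.0005, 0, 0, 0, 0.12, 1, 0, 0, 0, 0, 0, 0, 1, 0, 0, 0, 0, 0, 0])

```text
time_s: 31.3
position: [0.4613, -0.3287, 0.0725]
ee_rot: [-0.516, 0.857, 0.002, -0.003]
wrist_force: [-11.7, 4.0, 17.2]
gripper_width: 0.0135
```

```bash
python3 dial.py z_wrist
python3 - <<'E'
from h import *
x=R.from_quat(r.state()["ee_rot"]).as_matrix()[:,0];print(np.degrees(np.arctan2(x[1],x[0])))
E
```

```text
dial fit [ 0.5212 -0.3593] 0.0008
marker 2630 ang 0.7183 0.7711 z 0.041 r 0.046 0.071 mid [ 0.5609 -0.3191  0.0406]
bar 10468 [ 520.8 -359.1] [56.4 14.3] 40.96 pca ang mod pi -139.16
white 3850 [ 0.5336 -0.3493  0.0646] ang 35.58
ringpost 8640 [ 0.4689 -0.332   0.086 ] ang 152.93 r 0.0582
marker deg 41.15
[ 0.4613 -0.3287  0.0725] 0.01319120798296603 [-11.4   5.1  17.8]
-117.90541586378264
```

View pics/z_wrist.png

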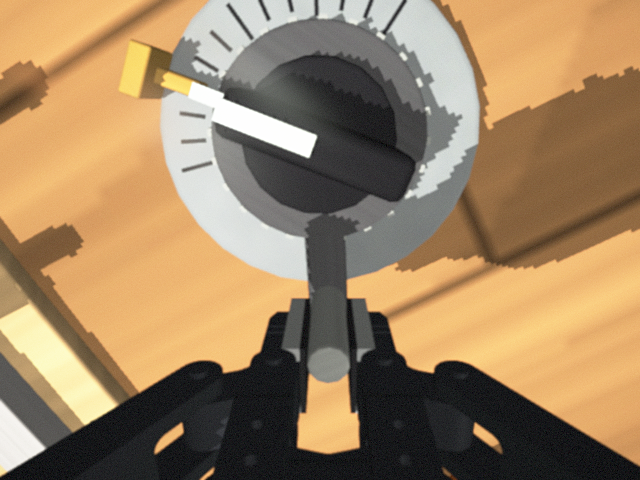

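Request:
arm_command(series=[1, -0.0046, 0.001, 0, 0, 0, 0.07, 1, -0.0046, 0.001, 0, 0, 0, 0.06, 1, -0.003, 0, 0, 0, 0, 0.04, 1, 0, 0, 0, 0, 0, 0, 1, 0, 0, 0, 0, 0, 0])

```text
time_s: 31.85
position: [0.4627, -0.3276, 0.0725]
ee_rot: [-0.439, 0.898, -0.004, -0.006]
wrist_force: [-13.1, -14.3, 9.7]
gripper_width: 0.0127
```

Run:
```python
from h import *
s=r.state();x=R.from_quat(s["ee_rot"]).as_matrix();print(np.degrees(np.arctan2(x[1,0],x[0,0])),s["wrist_force"],"tool F",x.T@s["wrist_force"],s["torque"])
p=s["position"]-np.array([.5206,-.3592,0]);print(np.degrees(np.arctan2(p[1],p[0])),np.hypot(*p[:2]))
```

```text
-127.92389466702863 [-13.11728592 -14.28476532   9.7427253 ] tool F [19.46576073  1.55481415 -9.47127859] [-2.87845613  2.72986569  0.03021477]
151.38059630729282 0.06593050044634964
```

Request:
arm_command(series=[1, -0.003, 0, 0, 0, 0, 0, 1, 0, 0, 0, 0, 0, 0, 1, 0, 0, 0, 0, 0, 0])

```text
time_s: 32.15
position: [0.4628, -0.3275, 0.0725]
ee_rot: [-0.438, 0.899, -0.004, -0.008]
wrist_force: [-17.0, -17.5, 10.2]
gripper_width: 0.0128
```

Run:
```python
from h import *
s=r.state();x=R.from_quat(s["ee_rot"]).as_matrix();print("tool F",x.T@s["wrist_force"])
p=s["position"]-np.array([.5206,-.3592,0]);print(np.degrees(np.arctan2(p[1],p[0])),np.hypot(*p[:2]))
```

```text
tool F [24.37644172  2.59018446 -9.75566827]
151.2133298189325 0.0659155539093075
```

Request:
arm_command(series=[1, 0.005, 0, 0, 0, 0, 0, 0, 0, 0, 0, 0, 0, 0, 0, 0, 0, 0, 0, 0, 0, 0, 0, 0, 0, 0, 0, 0, 0, 0, 0, 0, 0, 0, 0, 0, 0, 0, -0.045, 0, 0, 0, 0, 0, 0, -0.045, 0, 0, 0, 0, 0, 0, -0.045, 0, 0, 0, 0, 0, 0, -0.045, 0, 0, 0, 0, 0, 0, 0, 0, 0, 0, 0, 0, 0, 0, 0, 0, 0])

```text
time_s: 33.25
position: [0.469, -0.3187, 0.2518]
ee_rot: [-0.443, 0.897, -0.001, 0.001]
wrist_force: [-0.0, -0.3, -0.8]
gripper_width: 0.0428
```

```bash
python3 dial.py A_wrist
```

```text
dial fit [ 0.5206 -0.3594] 0.0006
marker 490 ang 0.7193 0.7445 z 0.038 r 0.046 0.07 mid [ 0.5653 -0.3184  0.0376]
bar 1658 [ 520.4 -359.1] [55.5 14.1] 40.58 pca ang mod pi -139.11
white 592 [ 0.5358 -0.3463  0.0659] ang 38.88
ringpost 314 [ 0.4616 -0.3303  0.0764] ang 154.47 r 0.0655
marker deg 41.21
[ 0.468  -0.3183  0.2501] 0.04289560064796229 [-0.7  0.1 -0.8]
```

View pics/A_wrist.png

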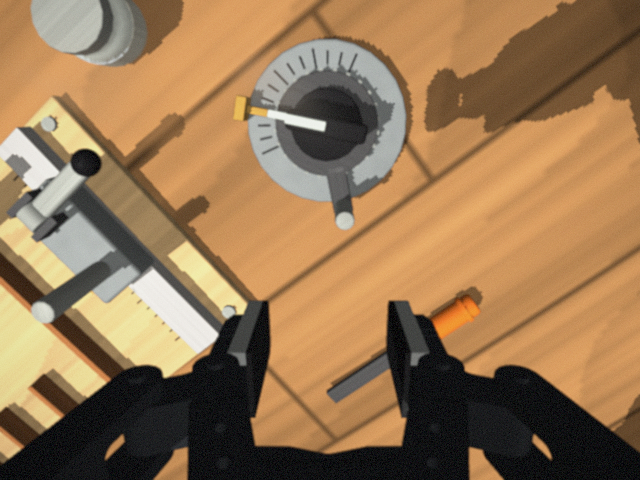

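Run:
```python
from h import *
ims=[]
for t in("x_wrist","A_wrist"):
    p,d,cal=load(t)
    A=np.radians(np.arange(-110,110,.25));Rr=np.arange(.040,.066,.0003)
    a,rr=np.meshgrid(A,Rr);P=np.c_[(.5206+rr*np.cos(a)).ravel(),(-.3592+rr*np.sin(a)).ravel(),np.full(a.size,.0205)]
    uv=proj("wrist",P,cal).astype(np.float32).reshape(*a.shape,2)
    im=cv2.remap(p,uv[...,0],uv[...,1],cv2.INTER_LINEAR);ims.append(cv2.resize(im,(800,200)))
cv2.imwrite("pics/polar.png",np.vstack(ims))
```

```text
(no output)
```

View pics/polar.png

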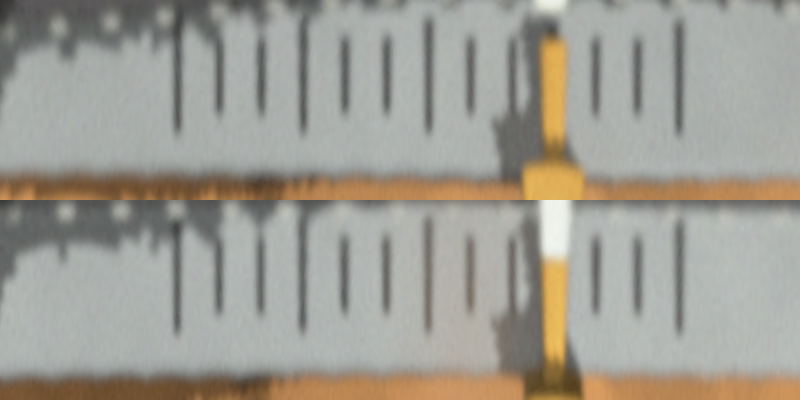

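The polar unwrap puts the scale centre at 7.8°, so the ring post should sit at 154.1° when tight. It measured 153.9°, which means it is against its stop. The white pointer sits on the brass marker (553 px in both rows). Next, the blanks.

Run:
```python
from h import *
plan(.46,.33,.42,-1.571)
```

```text
t 33.3 pos [ 0.468  -0.3183  0.2501] w 0.0429 F [-0.7  0.1 -0.8]
turn [ 0.001  0.    -0.654] 5 rows of [ 1.000e-04  0.000e+00 -1.308e-01] then shift(tool) [-0.6483  0.0081 -0.1699] 15 rows of [-0.0432  0.0005 -0.0113]
```

Request:
arm_command(series=[-1, 0, 0, -0.034, 0, 0, -0.1308, -1, 0, 0, -0.034, 0, 0, -0.1308, -1, 0, 0, -0.034, 0, 0, -0.1308, -1, 0, 0, -0.034, 0, 0, -0.1308, -1, 0, 0, -0.034, 0, 0, -0.1308, -1, -0.046, 0.0005, 0, 0, 0, 0, -1, -0.046, 0.0005, 0, 0, 0, 0, -1, -0.046, 0.0005, 0, 0, 0, 0, -1, -0.046, 0.0005, 0, 0, 0, 0, -1, -0.046, 0.0005, 0, 0, 0, 0, -1, -0.046, 0.0005, 0, 0, 0, 0, -1, -0.046, 0.0005, 0, 0, 0, 0, -1, -0.046, 0.0005, 0, 0, 0, 0, -1, -0.046, 0.0005, 0, 0, 0, 0, -1, -0.046, 0.0005, 0, 0, 0, 0, -1, -0.046, 0.0005, 0, 0, 0, 0, -1, -0.046, 0.0005, 0, 0, 0, 0, -1, -0.046, 0.0005, 0, 0, 0, 0, -1, -0.046, 0.0005, 0, 0, 0, 0, -1, 0, 0, 0, 0, 0, 0])

```text
time_s: 35.3
position: [0.458, 0.3319, 0.4178]
ee_rot: [0.711, -0.703, -0.004, 0.001]
wrist_force: [-0.4, -0.1, -0.2]
gripper_width: 0.0853
```

```bash
cat > blank.py <<'E'
from h import *
import sys
p,d,cal=snap("wrist",sys.argv[1])
st=r.state();print(st["position"].round(4),st["gripper_width"])
for o in r.cut_out("wrist","blank1"):
    if o["confidence"]<.15:continue
    reg=o["region"];P=cloud("wrist",reg,d,cal);col=np.median(p[reg],0)
    B=P[(P[:,2]>.044)&(P[:,2]<.056)]
    if len(B)<30: print("few",o["extent"]);continue
    mid,sz,an=cv2.minAreaRect((B[:,:2]*1000).astype(np.float32))
    L=max(sz);ang=an if sz[0]>=sz[1] else an+90
    ang=(ang+90)%180-90
    print(round(o["confidence"],2),np.round(o["extent"]).tolist(),"rgb",col,"mid",np.round(mid,1),"size",np.round(sz,1),"axis deg",round(ang,1))
E
python3 blank.py B_wrist
```

```text
[0.4595 0.3283 0.418 ] 0.0852893304951477
0.94 [284.0, 83.0, 333.0, 218.0] rgb [226. 186. 120.] mid [481.8 353.6] size [153.3  49.6] axis deg 0.2
0.9 [180.0, 245.0, 300.0, 352.0] rgb [202.  38.  34.] mid [290.5 436.6] size [154.2  51.1] axis deg 54.0
0.88 [213.0, 69.0, 264.0, 215.0] rgb [223. 184. 117.] mid [491.5 434.3] size [ 50.5 153.8] axis deg -4.6
0.84 [351.0, 89.0, 408.0, 229.0] rgb [221. 178. 106.] mid [472.7 271.1] size [153.5  50. ] axis deg 6.4
0.64 [68.0, 44.0, 179.0, 186.0] rgb [125.  68. 131.] mid [518.4 568.6] size [ 50.1 154.5] axis deg -33.8
```

View pics/B_wrist.png

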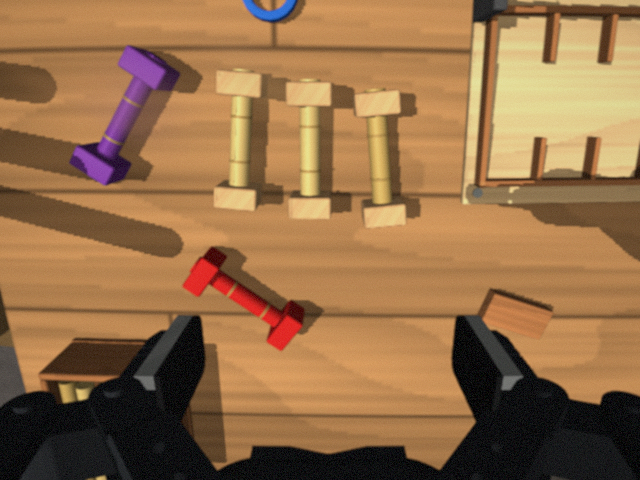

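The wrist view shows the three natural blanks at (240,140), (309,150) and (380,158). The look-alikes are red at (245,298) and purple at (125,115), and I'll leave those alone. I'm turning the hand half round so the camera faces the robot and stays clear of the raised gate.

Request:
arm_command(series=[-1, 0, 0, 0, 0, 0, -0.1414, -1, 0, 0, 0, 0, 0, -0.1414, -1, 0, 0, 0, 0, 0, -0.1414, -1, 0, 0, 0, 0, 0, -0.1414, -1, 0, 0, 0, 0, 0, -0.1414, -1, 0, 0, 0, 0, 0, -0.1414, -1, 0, 0, 0, 0, 0, -0.1414, -1, 0, 0, 0, 0, 0, -0.1414, -1, 0, 0, 0, 0, 0, -0.1414, -1, 0, 0, 0, 0, 0, -0.1414, -1, 0, 0, 0, 0, 0, -0.1414, -1, 0, 0, 0, 0, 0, -0.1414, -1, 0, 0, 0, 0, 0, -0.1414, -1, 0, 0, 0, 0, 0, -0.1414, -1, 0, 0, 0, 0, 0, -0.1414, -1, 0, 0, 0, 0, 0, -0.1414, -1, 0, 0, 0, 0, 0, -0.1414, -1, 0, 0, 0, 0, 0, -0.1414])

```text
time_s: 37.2
position: [0.4627, 0.3225, 0.4192]
ee_rot: [0.883, 0.469, -0.001, 0.001]
wrist_force: [0.4, -0.1, 1.0]
gripper_width: 0.0854
```

Request:
arm_command(series=[0, 0, 0, 0, 0, 0, -0.1414, 0, 0, 0, 0, 0, 0, -0.1414, 0, 0, 0, 0, 0, 0, -0.1414, 0, 0, 0, 0, 0, 0, -0.1414, 0, 0, 0, 0, 0, 0, -0.1414, 0, 0, 0, 0, 0, 0, 0])

```text
time_s: 37.8
position: [0.4627, 0.3228, 0.4194]
ee_rot: [0.669, 0.744, -0.001, 0.001]
wrist_force: [-0.2, 0.2, -0.0]
gripper_width: 0.0427
```

Run:
```python
from h import *
print(r.state()["joint_positions"].round(2))
plan(.4727,.2711,.12,1.682)
```

```text
[ 0.29  0.4  -1.33  1.46  0.38  1.59  0.65]
t 37.8 pos [0.4627 0.3228 0.4194] w 0.0427 F [-0.2  0.2 -0. ]
turn [-0.001  0.003 -0.005] 1 rows of [-0.0009  0.0025 -0.0052] then shift(tool) [-0.0525  0.0042  0.2994] 7 rows of [-0.0075  0.0006  0.0428]
```

Request:
arm_command(series=[0, -0.026, 0.002, 0.03, 0, 0, 0, 0, -0.026, 0.002, 0.03, 0, 0, 0, 0, 0, 0, 0.045, 0, 0, 0, 0, 0, 0, 0.045, 0, 0, 0, 0, 0, 0, 0.045, 0, 0, 0, 0, 0, 0, 0, 0, 0, 0, 0, 0, 0, 0, 0, 0, 0])

```text
time_s: 38.5
position: [0.4717, 0.2731, 0.2258]
ee_rot: [0.668, 0.744, -0.0, -0.0]
wrist_force: [0.5, 1.2, 0.2]
gripper_width: 0.0429
```

```bash
python3 blank.py C_wrist
python3 - <<'E'
from h import *
print(r.state()["joint_positions"].round(2))
plan(.4727,.2711,.036,1.682)
E
```

```text
[0.4724 0.2742 0.2274] 0.04252360332571604
0.8 [573.0, 308.0, 640.0, 392.0] rgb [69. 35. 75.] mid [571.4 533. ] size [50.3 26. ] axis deg 55.6
0.78 [464.0, 152.0, 607.0, 358.0] rgb [207.5 169.  106. ] mid [491.1 433.7] size [ 51.  154.1] axis deg -4.4
0.72 [384.0, 130.0, 492.0, 337.0] rgb [223. 185. 116.] mid [480.5 352.8] size [152.6  49.7] axis deg 0.8
0.69 [289.0, 100.0, 367.0, 317.0] rgb [226. 184. 111.] mid [472.  270.3] size [152.6  49.8] axis deg 6.5
0.56 [588.0, 0.0, 638.0, 91.0] rgb [73. 16. 14.] mid [340.7 465.5] size [9.1 4.1] axis deg 15.8
[ 0.35  0.48 -1.24  1.8   0.49  1.22  0.64]
t 38.6 pos [0.4727 0.2747 0.228 ] w 0.043 F [ 0.3  0.6 -0.3]
turn [ 0.004 -0.002 -0.003] 1 rows of [ 0.0036 -0.0017 -0.0035] then shift(tool) [-0.0036 -0.0004  0.192 ] 5 rows of [-0.0007 -0.0001  0.0384]
```

View pics/C_wrist.png

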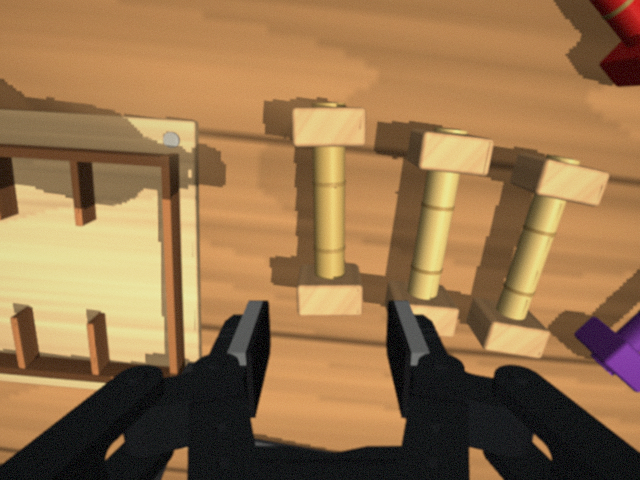

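Request:
arm_command(series=[0, -0.0038, 0, 0.045, 0, 0, 0, 0, 0, 0, 0.045, 0, 0, 0, 0, 0, 0, 0.045, 0, 0, 0, 0, 0, 0, 0.04, 0, 0, 0, 0, 0, 0, 0.017, 0, 0, 0, 0, 0, 0, 0, 0, 0, 0, 1, 0, 0, 0, 0, 0, 0, 1, 0, 0, 0, 0, 0, 0, 1, 0, 0, 0, 0, 0, 0, 1, 0, 0, 0, 0, 0, 0, 1, 0, 0, 0, 0, 0, 0], force=40)

```text
time_s: 39.7
position: [0.4737, 0.2717, 0.0363]
ee_rot: [0.668, 0.745, 0.003, 0.001]
wrist_force: [-0.4, 1.2, 7.4]
gripper_width: 0.0227
```

Request:
arm_command(series=[1, 0, 0, -0.02, 0, 0, 0, 1, 0, 0, -0.045, 0, 0, 0, 1, 0, 0, -0.045, 0, 0, 0, 1, 0, 0, -0.03, 0, 0, 0, 1, 0, 0, 0, 0, 0, 0])

```text
time_s: 40.2
position: [0.4741, 0.2721, 0.1787]
ee_rot: [0.668, 0.745, 0.004, 0.002]
wrist_force: [0.3, 1.1, -1.6]
gripper_width: 0.0226
```

Run:
```python
from h import *
print(r.state()["joint_positions"].round(2))
c=fromjig([[0,-.066,0],[0,0,0],[0,.066,0]]);print(c.round(4))
plan(c[0,0],c[0,1],.17,1.605)
p,d,cal=snap("wrist","D_wrist")
```

```text
[ 0.31  0.53 -1.19  1.86  0.55  1.13  0.6 ]
[[ 0.5473 -0.0177  0.    ]
 [ 0.5451  0.0483  0.    ]
 [ 0.5429  0.1143  0.    ]]
t 40.2 pos [0.4741 0.2721 0.1787] w 0.0226 F [ 0.3  1.1 -1.6]
turn [ 0.009 -0.003  0.075] 1 rows of [ 0.0088 -0.0032  0.0746] then shift(tool) [-0.2921  0.0633  0.0087] 7 rows of [-0.0417  0.009   0.0012]
```

View pics/D_wrist.png

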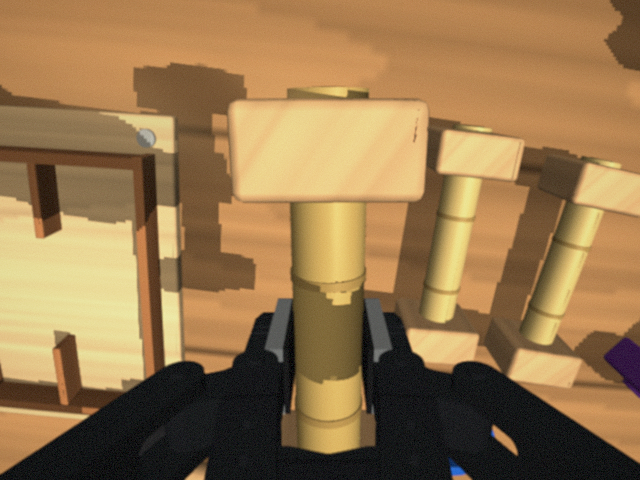

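Request:
arm_command(series=[1, 0, 0, 0, 0, 0, 0.075, 1, -0.042, 0.009, 0, 0, 0, 0, 1, -0.042, 0.009, 0, 0, 0, 0, 1, -0.042, 0.009, 0, 0, 0, 0, 1, -0.042, 0.009, 0, 0, 0, 0, 1, -0.042, 0.009, 0, 0, 0, 0, 1, -0.042, 0.009, 0, 0, 0, 0, 1, -0.04, 0.009, 0, 0, 0, 0, 1, 0, 0, 0, 0, 0, 0, 1, 0, 0, 0, 0, 0, 0])

```text
time_s: 41.25
position: [0.5439, -0.0212, 0.1721]
ee_rot: [0.696, 0.718, -0.001, -0.001]
wrist_force: [0.7, 0.8, -2.2]
gripper_width: 0.0226
```

Run:
```python
from h import *
print(r.state()["joint_positions"].round(2))
c=fromjig([[0,-.066,0]])
plan(c[0,0]+.001,c[0,1],.050,1.605)
p,d,cal=snap("wrist","E_wrist");snap("scene","E_scene")
```

```text
[ 0.86  0.53 -1.18  1.86  0.55  1.13  1.08]
t 41.25 pos [ 0.5439 -0.0212  0.1721] w 0.0226 F [ 0.7  0.8 -2.2]
turn [-0.003 -0.    -0.003] 1 rows of [-0.0028 -0.0005 -0.0031] then shift(tool) [0.0034 0.0045 0.1221] 3 rows of [0.0011 0.0015 0.0407]
```

View pics/E_wrist.png

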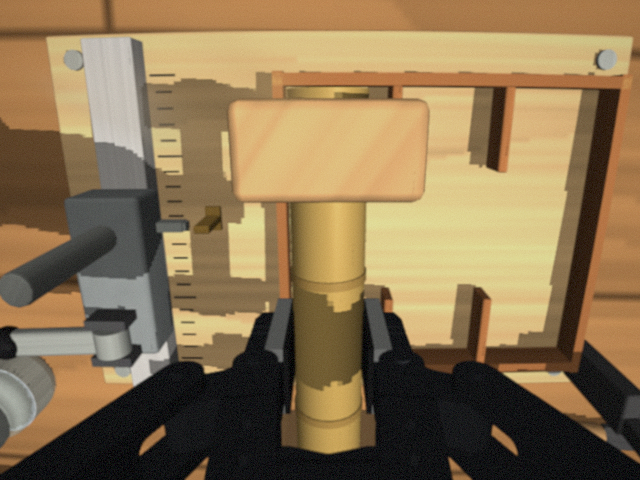

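View pics/E_scene.png

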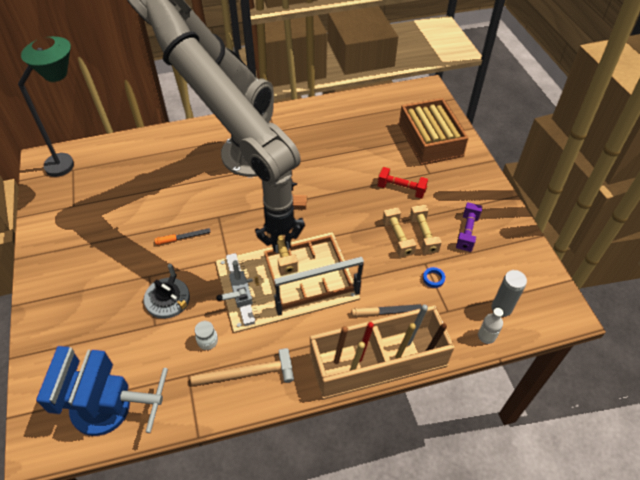

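Request:
arm_command(series=[1, 0.0034, 0.0045, 0, 0, 0, 0, 1, 0, 0, 0.04, 0, 0, 0, 1, 0, 0, 0.03, 0, 0, 0, 1, 0, 0, 0, 0, 0, 0, 1, 0, 0, 0, 0, 0, 0])

```text
time_s: 41.85
position: [0.5495, -0.0147, 0.104]
ee_rot: [0.694, 0.72, 0.0, -0.0]
wrist_force: [-0.2, 0.4, -1.6]
gripper_width: 0.0227
```

Run:
```python
from h import *
c=fromjig([[0,-.066,0]])
plan(c[0,0]+.001,c[0,1],.050,1.605)
```

```text
t 41.85 pos [ 0.5495 -0.0147  0.104 ] w 0.0227 F [-0.2  0.4 -1.6]
turn [ 0.    -0.001  0.002] 1 rows of [ 0.0002 -0.0007  0.0024] then shift(tool) [-0.0029 -0.0012  0.054 ] 2 rows of [-0.0015 -0.0006  0.027 ]
```

Request:
arm_command(series=[1, -0.0025, -0.001, 0.01, 0, 0, 0, 1, 0, 0, 0, 0, 0, 0, 1, 0, 0, 0.02, 0, 0, 0, 1, 0, 0, 0.018, 0, 0, 0, 1, 0, 0, 0.004, 0, 0, 0, 1, 0, 0, 0, 0, 0, 0, 1, 0, 0, 0, 0, 0, 0])

```text
time_s: 42.55
position: [0.5488, -0.0185, 0.052]
ee_rot: [0.695, 0.719, 0.0, 0.0]
wrist_force: [0.0, 0.7, -1.4]
gripper_width: 0.0225
```

Run:
```python
from h import *
c=fromjig([[0,-.066,0]])
plan(c[0,0]+.001,c[0,1],.048,1.605)
snap("scene","F_scene");p,d,cal=snap("side","F_side");cv2.imwrite("pics/F_crop.png",cv2.resize(p[180:310,250:420,::-1],None,fx=4,fy=4,interpolation=cv2.INTER_CUBIC))
```

```text
t 42.55 pos [ 0.5488 -0.0185  0.052 ] w 0.0225 F [ 0.   0.7 -1.4]
turn [ 0.001 -0.     0.   ] 1 rows of [ 0.0009 -0.0002  0.0003] then shift(tool) [ 0.0008 -0.0004  0.004 ] 1 rows of [ 0.0008 -0.0004  0.004 ]
```

View pics/F_crop.png

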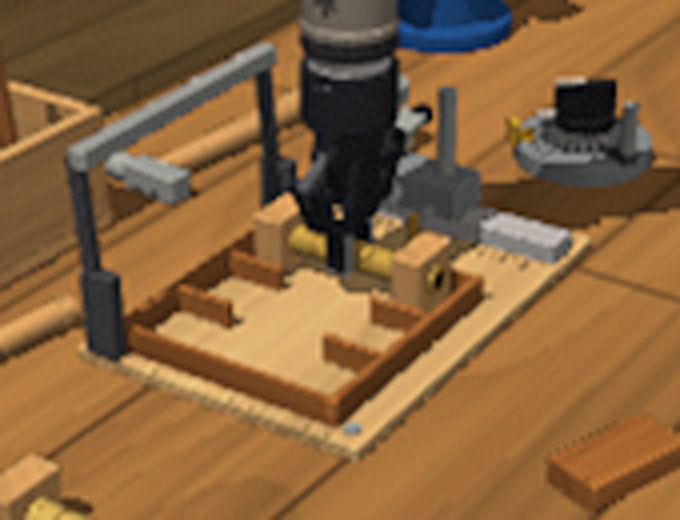

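The side crop shows the blank sitting between the rim and the rib. Lowering the last few millimetres and releasing with a small opening.

Request:
arm_command(series=[1, 0.0005, 0, 0.004, 0, 0, 0, 1, 0, 0, 0, 0, 0, 0, 0.35, 0, 0, 0, 0, 0, 0, 0.35, 0, 0, 0, 0, 0, 0, 0.3, 0, 0, 0, 0, 0, 0, 0.3, 0, 0, -0.01, 0, 0, 0, 0.3, 0, 0, -0.02, 0, 0, 0, 0, 0, 0, -0.045, 0, 0, 0, 0, 0, 0, -0.045, 0, 0, 0, 0, 0, 0, -0.045, 0, 0, 0, 0, 0, 0, -0.045, 0, 0, 0, 0, 0, 0, -0.03, 0, 0, 0, 0, 0, 0, 0, 0, 0, 0])

```text
time_s: 43.95
position: [0.5507, -0.0168, 0.2928]
ee_rot: [0.695, 0.719, 0.003, 0.003]
wrist_force: [-0.3, -0.2, 0.5]
gripper_width: 0.0425
```

Run:
```python
from h import *
p,d,cal=snap("wrist","G_wrist")
P=tojig(cloud("wrist",np.ones((480,640),bool),d,cal))
b=P[(P[:,2]>.055)&(P[:,2]<.07)&(abs(P[:,0])<.1)&(abs(P[:,1]+.066)<.045)]
print(len(b),b.min(0).round(4),b.max(0).round(4))
mid,sz,an=cv2.minAreaRect((b[:,:2]*1000).astype(np.float32));print(mid,sz,an)
print(r.state()["joint_positions"].round(2),r.state()["gripper_width"])
plan(.4805,.3528,.25,1.58)
```

```text
3729 [-0.0759 -0.1109  0.055 ] [ 0.1    -0.0451  0.0699]
(12.077079772949219, -78.00203704833984) (65.63911437988281, 175.9102783203125) 89.92157745361328
[ 0.94  0.42 -1.27  1.71  0.42  1.32  1.19] 0.04284638244386784
t 44.0 pos [ 0.5493 -0.0176  0.2901] w 0.0428 F [ 0.1 -0.8 -0.6]
turn [0.005 0.001 0.025] 1 rows of [0.0046 0.001  0.0252] then shift(tool) [ 0.371  -0.0654  0.0401] 9 rows of [ 0.0412 -0.0073  0.0045]
```

View pics/G_wrist.png

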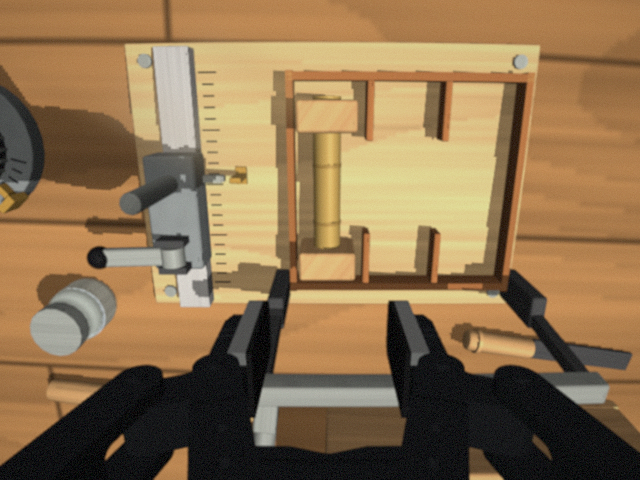

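The first blank lies square in the −66 channel (327,190), and the pointer is still at the marker. Next blank.

Request:
arm_command(series=[0, 0, 0, 0.02, 0, 0, 0.025, 0, 0.0412, -0.0073, 0.01, 0, 0, 0, 0, 0.0412, -0.0073, 0.01, 0, 0, 0, 0, 0.0412, -0.0073, 0.01, 0, 0, 0, 0, 0.0412, -0.0073, 0.01, 0, 0, 0, 0, 0.0412, -0.0073, 0, 0, 0, 0, 0, 0.0412, -0.0073, 0, 0, 0, 0, 0, 0.0412, -0.0073, 0, 0, 0, 0, 0, 0.0412, -0.0073, 0, 0, 0, 0, 0, 0.041, -0.0073, 0, 0, 0, 0, 0, 0, 0, 0, 0, 0, 0, 0, 0, 0, 0, 0, 0, 0, 0, 0, 0, 0, 0, 0, 0])

```text
time_s: 45.3
position: [0.4795, 0.35, 0.2263]
ee_rot: [0.704, 0.71, -0.001, 0.0]
wrist_force: [0.9, -0.3, -0.6]
gripper_width: 0.0426
```

```bash
python3 blank.py H_wrist
python3 - <<'E'
from h import *
print(r.state()["joint_positions"].round(2))
plan(.4805,.3528,.036,1.58)
E
```

```text
[0.4799 0.3496 0.2265] 0.04271215646716224
0.83 [491.0, 0.0, 563.0, 44.0] rgb [89. 25. 21.] mid [338.1 480.7] size [26.1 26.2] axis deg -36.0
0.72 [507.0, 159.0, 640.0, 357.0] rgb [ 99.  49. 110.] mid [571.3 533.2] size [50.9 26.4] axis deg 56.3
0.56 [392.0, 120.0, 501.0, 333.0] rgb [226. 189. 119.] mid [491.  434.1] size [ 50.5 153.8] axis deg -5.1
0.55 [302.0, 105.0, 375.0, 316.0] rgb [234. 196. 127.] mid [481.1 352.6] size [152.9  50.1] axis deg 0.2
[ 0.13  0.54 -1.15  1.69  0.52  1.26  0.44]
t 45.4 pos [0.4801 0.3496 0.2268] w 0.0426 F [-0.4 -0.2  0.1]
turn [-0.     0.002 -0.003] 1 rows of [-0.0005  0.0018 -0.0029] then shift(tool) [0.0032 0.0004 0.1908] 5 rows of [0.0006 0.0001 0.0382]
```

View pics/H_wrist.png

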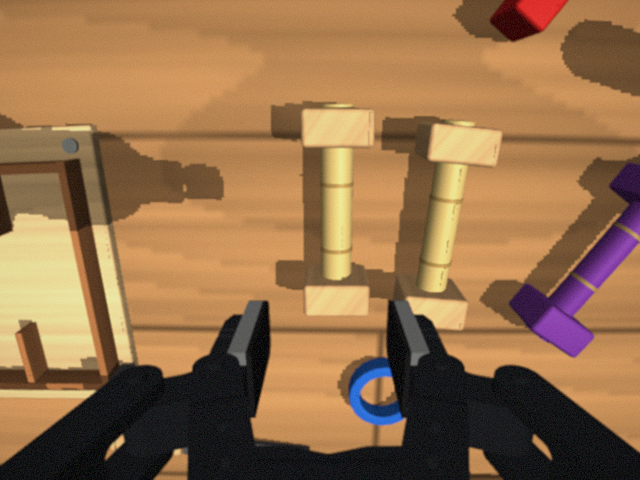

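Blank B is at (337,210) with nothing in the way. Picking it up.

Request:
arm_command(series=[0, 0.003, 0.001, 0.045, 0, 0, 0, 0, 0, 0, 0.045, 0, 0, 0, 0, 0, 0, 0.045, 0, 0, 0, 0, 0, 0, 0.038, 0, 0, 0, 0, 0, 0, 0.018, 0, 0, 0, 0, 0, 0, 0, 0, 0, 0, 1, 0, 0, 0, 0, 0, 0, 1, 0, 0, 0, 0, 0, 0, 1, 0, 0, 0, 0, 0, 0, 1, 0, 0, 0, 0, 0, 0, 1, 0, 0, 0, 0, 0, 0], force=40)

```text
time_s: 46.5
position: [0.4813, 0.3557, 0.0386]
ee_rot: [0.704, 0.71, 0.002, 0.001]
wrist_force: [-0.3, -1.2, 7.2]
gripper_width: 0.0224
```

Request:
arm_command(series=[1, 0, 0, -0.02, 0, 0, 0, 1, 0, 0, -0.045, 0, 0, 0, 1, 0, 0, -0.045, 0, 0, 0, 1, 0, 0, -0.03, 0, 0, 0, 1, 0, 0, 0, 0, 0, 0])

```text
time_s: 47.0
position: [0.4816, 0.3576, 0.1826]
ee_rot: [0.704, 0.711, 0.005, 0.001]
wrist_force: [-0.0, 0.9, -0.7]
gripper_width: 0.0226
```

Run:
```python
from h import *
plan(.5461,.0483,.17,1.605)
```

```text
t 47.0 pos [0.4816 0.3576 0.1826] w 0.0226 F [-0.   0.9 -0.7]
turn [ 0.008 -0.006 -0.025] 1 rows of [ 0.0078 -0.0057 -0.0245] then shift(tool) [-0.3113  0.0539  0.0126] 8 rows of [-0.0389  0.0067  0.0016]
```

Request:
arm_command(series=[1, 0, 0, 0, 0, 0, -0.025, 1, -0.039, 0.0067, 0.0015, 0, 0, 0, 1, -0.039, 0.0067, 0.0015, 0, 0, 0, 1, -0.039, 0.0067, 0.0015, 0, 0, 0, 1, -0.039, 0.0067, 0.0015, 0, 0, 0, 1, -0.039, 0.0067, 0, 0, 0, 0, 1, -0.039, 0.0067, 0, 0, 0, 0, 1, -0.039, 0.0067, 0, 0, 0, 0, 1, -0.035, 0.0067, 0, 0, 0, 0, 1, 0, 0, 0, 0, 0, 0, 1, 0, 0, 0, 0, 0, 0, 1, 0, 0, 0, 0, 0, 0, 1, 0, 0, 0, 0, 0, 0])

```text
time_s: 48.3
position: [0.5436, 0.0504, 0.1703]
ee_rot: [0.694, 0.72, -0.0, -0.0]
wrist_force: [-0.8, 0.6, -1.2]
gripper_width: 0.0222
```

Run:
```python
from h import *
plan(.5461,.0483,.090,1.605);snap("wrist","I_wrist")
```

```text
t 48.3 pos [0.5436 0.0504 0.1703] w 0.0222 F [-0.8  0.6 -1.2]
turn [-0.001 -0.     0.003] 1 rows of [-0.0006 -0.0004  0.0033] then shift(tool) [-0.0022  0.0025  0.0803] 2 rows of [-0.0011  0.0012  0.0401]
```

View pics/I_wrist.png

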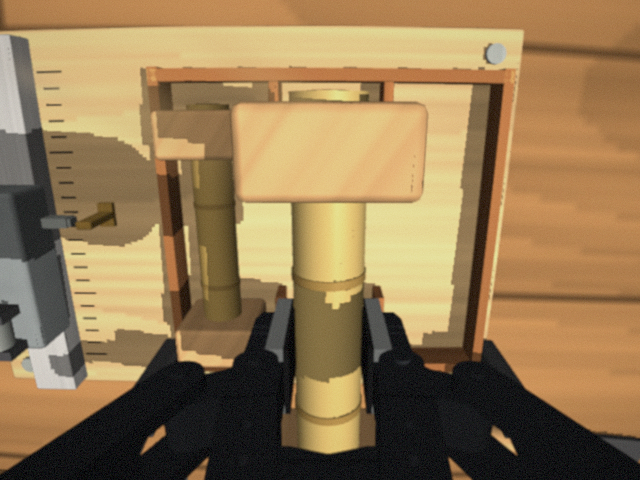

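Request:
arm_command(series=[1, -0.0022, 0.0025, 0, 0, 0, 0, 1, 0, 0, 0.04, 0, 0, 0, 1, 0, 0, 0.03, 0, 0, 0, 1, 0, 0, 0, 0, 0, 0, 1, 0, 0, 0, 0, 0, 0, 1, 0, 0, 0, 0, 0, 0])

```text
time_s: 48.95
position: [0.5482, 0.0474, 0.1023]
ee_rot: [0.695, 0.719, 0.001, 0.001]
wrist_force: [0.2, 0.8, -0.8]
gripper_width: 0.023
```

Run:
```python
from h import *
plan(.5461,.0483,.050,1.605)
```

```text
t 48.95 pos [0.5482 0.0474 0.1023] w 0.023 F [ 0.2  0.8 -0.8]
turn [ 0.003 -0.001  0.001] 1 rows of [ 0.0031 -0.0005  0.0005] then shift(tool) [ 0.0009 -0.0021  0.0523] 2 rows of [ 0.0005 -0.001   0.0262]
```

Request:
arm_command(series=[1, 0.0009, -0.001, 0.02, 0, 0, 0, 1, 0, 0, 0.02, 0, 0, 0, 1, 0, 0, 0.012, 0, 0, 0, 1, 0, 0, 0.003, 0, 0, 0, 1, 0, 0, 0, 0, 0, 0])

```text
time_s: 49.45
position: [0.547, 0.0475, 0.0489]
ee_rot: [0.695, 0.719, -0.001, 0.002]
wrist_force: [-6.3, -3.2, 17.1]
gripper_width: 0.0225
```

Run:
```python
from h import *
plan(.5461,.0483,.047,1.605)
p,d,cal=snap("side","J_side");cv2.imwrite("pics/J_crop.png",cv2.resize(p[180:310,250:420,::-1],None,fx=4,fy=4,interpolation=cv2.INTER_CUBIC))
```

```text
t 49.45 pos [0.547  0.0475 0.0489] w 0.0225 F [-6.3 -3.2 17.1]
turn [0.002 0.003 0.001] 1 rows of [0.0016 0.0034 0.0006] then shift(tool) [ 0.0008 -0.0009  0.0019] 1 rows of [ 0.0008 -0.0009  0.0019]
```

View pics/J_crop.png

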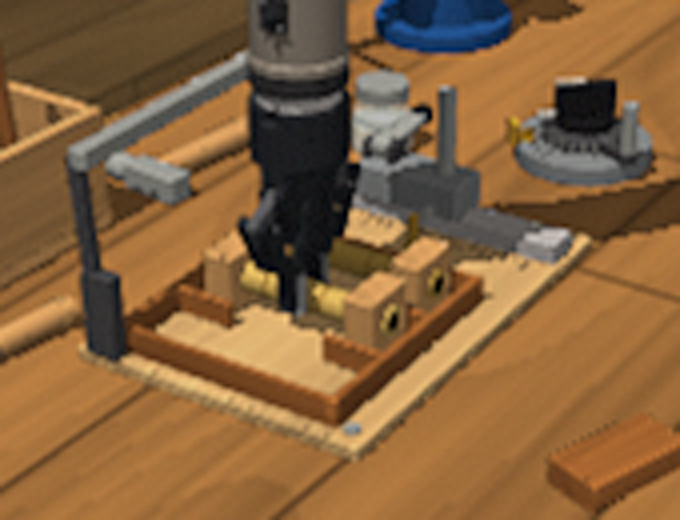

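Request:
arm_command(series=[1, 0, 0, -0.002, 0, 0, 0, 0.35, 0, 0, 0, 0, 0, 0, 0.3, 0, 0, 0, 0, 0, 0, 0.3, 0, 0, 0, 0, 0, 0, 0.3, 0, 0, -0.01, 0, 0, 0, 0.3, 0, 0, -0.02, 0, 0, 0, 0, 0, 0, -0.045, 0, 0, 0, 0, 0, 0, -0.045, 0, 0, 0, 0, 0, 0, -0.04, 0, 0, 0, 0, 0, 0, -0.02, 0, 0, 0, 0, 0, 0, 0, 0, 0, 0, 0, 0, 0, 0, 0, 0, 0])

```text
time_s: 50.7
position: [0.5456, 0.0474, 0.2276]
ee_rot: [0.695, 0.719, -0.0, 0.0]
wrist_force: [-0.0, 0.2, -0.9]
gripper_width: 0.0428
```

Run:
```python
from h import *
snap("wrist","K_wrist")
plan(.491,.434,.22,1.487)
```

```text
t 50.75 pos [0.5452 0.0471 0.2267] w 0.0428 F [-0.5 -0.  -0.4]
turn [-0.001  0.001  0.118] 1 rows of [-0.0015  0.0007  0.1181] then shift(tool) [ 0.381  -0.0863  0.0067] 9 rows of [ 0.0423 -0.0096  0.0007]
```

View pics/K_wrist.png

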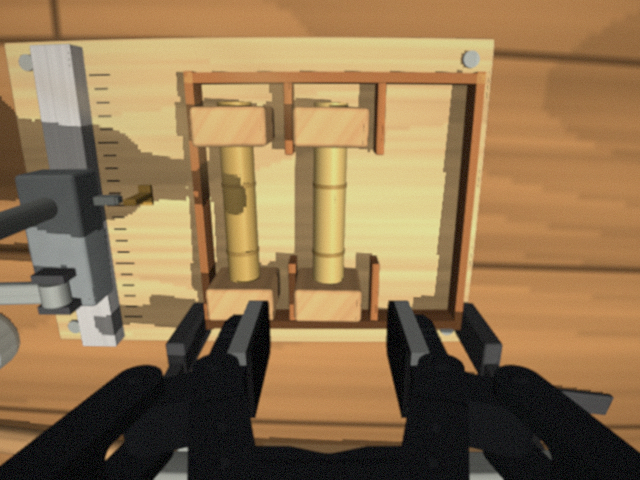

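Two blanks are seated in their channels, at (240,200) and (330,200). Now the third.

Request:
arm_command(series=[0, 0, 0, 0, 0, 0, 0.118, 0, 0.0423, -0.0096, 0, 0, 0, 0, 0, 0.0423, -0.0096, 0, 0, 0, 0, 0, 0.0423, -0.0096, 0, 0, 0, 0, 0, 0.0423, -0.0096, 0, 0, 0, 0, 0, 0.0423, -0.0096, 0, 0, 0, 0, 0, 0.0423, -0.0096, 0, 0, 0, 0, 0, 0.0423, -0.0096, 0, 0, 0, 0, 0, 0.0423, -0.0096, 0, 0, 0, 0, 0, 0.0423, -0.0096, 0, 0, 0, 0, 0, 0, 0, 0, 0, 0, 0, 0, 0, 0, 0, 0, 0, 0, 0, 0, 0, 0, 0, 0, 0])

```text
time_s: 52.05
position: [0.492, 0.4325, 0.2259]
ee_rot: [0.736, 0.677, -0.001, 0.001]
wrist_force: [0.1, -0.2, -0.5]
gripper_width: 0.0426
```

```bash
python3 blank.py L_wrist
python3 - <<'E'
from h import *
print(r.state()["joint_positions"].round(2))
plan(.491,.434,.036,1.487)
E
```

```text
[0.4924 0.4321 0.2263] 0.04270324017799215
0.92 [298.0, 98.0, 375.0, 314.0] rgb [238. 204. 131.] mid [491.2 434.3] size [ 49.8 152.3] axis deg -4.9
few [364.1, 0.0, 397.5, 17.2]
0.71 [424.0, 122.0, 611.0, 330.0] rgb [126.  61. 147.] mid [518.3 569.4] size [ 50.9 154.1] axis deg -33.5
[-0.08  0.63 -1.08  1.53  0.57  1.32  0.27]
t 52.15 pos [0.4926 0.4321 0.2266] w 0.0427 F [-0.  -1.1 -0. ]
turn [-0.     0.002 -0.002] 1 rows of [-0.0002  0.002  -0.0025] then shift(tool) [ 0.0018 -0.0018  0.1906] 5 rows of [ 0.0004 -0.0004  0.0381]
```

View pics/L_wrist.png

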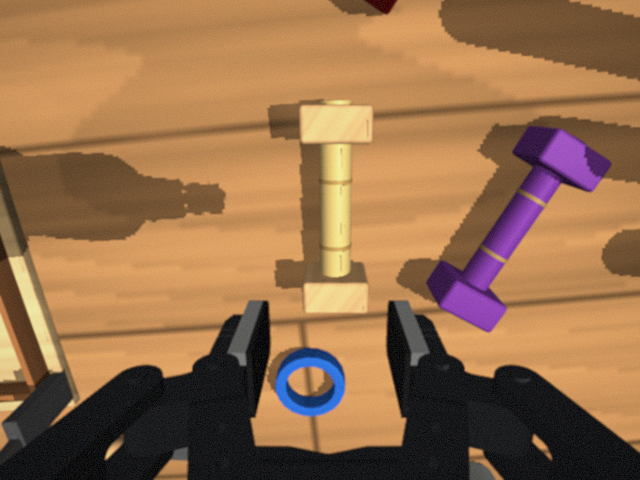

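The last natural blank is at (336,205). The purple look-alike at (520,235) is out of the way. Picking the blank up.

Request:
arm_command(series=[0, 0.001, -0.0018, 0.045, 0, 0, 0, 0, 0, 0, 0.045, 0, 0, 0, 0, 0, 0, 0.045, 0, 0, 0, 0, 0, 0, 0.038, 0, 0, 0, 0, 0, 0, 0.018, 0, 0, 0, 0, 0, 0, 0, 0, 0, 0, 1, 0, 0, 0, 0, 0, 0, 1, 0, 0, 0, 0, 0, 0, 1, 0, 0, 0, 0, 0, 0, 1, 0, 0, 0, 0, 0, 0, 1, 0, 0, 0, 0, 0, 0], force=40)

```text
time_s: 53.25
position: [0.4909, 0.4365, 0.0388]
ee_rot: [0.736, 0.677, 0.002, 0.0]
wrist_force: [0.1, -0.3, 7.9]
gripper_width: 0.0225
```

Request:
arm_command(series=[1, 0, 0, -0.02, 0, 0, 0, 1, 0, 0, -0.045, 0, 0, 0, 1, 0, 0, -0.045, 0, 0, 0, 1, 0, 0, -0.03, 0, 0, 0, 1, 0, 0, 0, 0, 0, 0])

```text
time_s: 53.75
position: [0.4909, 0.4383, 0.1832]
ee_rot: [0.736, 0.677, 0.005, -0.0]
wrist_force: [1.0, 0.1, -1.7]
gripper_width: 0.0221
```

Run:
```python
from h import *
plan(.5439,.1143,.17,1.605)
```

```text
t 53.75 pos [0.4909 0.4383 0.1832] w 0.0221 F [ 1.   0.1 -1.7]
turn [ 0.007 -0.007 -0.118] 1 rows of [ 0.0067 -0.0073 -0.1176] then shift(tool) [-0.3256  0.0419  0.0132] 8 rows of [-0.0407  0.0052  0.0017]
```

Request:
arm_command(series=[1, 0, 0, 0, 0, 0, -0.118, 1, -0.041, 0.0053, 0.0015, 0, 0, 0, 1, -0.041, 0.0053, 0.0015, 0, 0, 0, 1, -0.041, 0.0053, 0.0015, 0, 0, 0, 1, -0.041, 0.0053, 0.0015, 0, 0, 0, 1, -0.041, 0.0053, 0, 0, 0, 0, 1, -0.041, 0.0053, 0, 0, 0, 0, 1, -0.041, 0.0053, 0, 0, 0, 0, 1, -0.038, 0.0053, 0, 0, 0, 0, 1, 0, 0, 0, 0, 0, 0, 1, 0, 0, 0, 0, 0, 0, 1, 0, 0, 0, 0, 0, 0, 1, 0, 0, 0, 0, 0, 0])

```text
time_s: 55.05
position: [0.5428, 0.1136, 0.1707]
ee_rot: [0.694, 0.72, 0.0, -0.0]
wrist_force: [-0.1, -0.6, -0.5]
gripper_width: 0.0225
```

Run:
```python
from h import *
plan(.5439,.1143,.090,1.605);snap("wrist","N_wrist")
```

```text
t 55.05 pos [0.5428 0.1136 0.1707] w 0.0225 F [-0.1 -0.6 -0.5]
turn [ 0.    -0.     0.003] 1 rows of [ 0.     -0.0004  0.003 ] then shift(tool) [0.0007 0.0012 0.0807] 2 rows of [0.0003 0.0006 0.0403]
```

View pics/N_wrist.png

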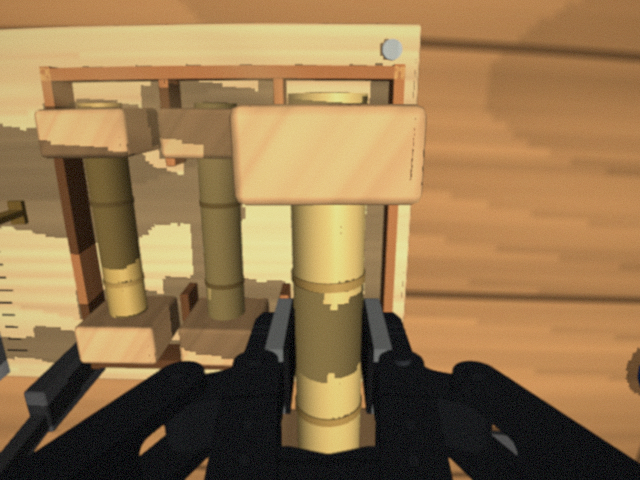

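Request:
arm_command(series=[1, 0.0003, 0.001, 0.04, 0, 0, 0, 1, 0, 0, 0.03, 0, 0, 0, 1, 0, 0, 0, 0, 0, 0, 1, 0, 0, 0, 0, 0, 0, 1, 0, 0, 0, 0, 0, 0])

```text
time_s: 55.6
position: [0.5455, 0.1135, 0.1024]
ee_rot: [0.695, 0.719, 0.001, 0.001]
wrist_force: [0.6, 0.4, -0.8]
gripper_width: 0.0227
```

Run:
```python
from h import *
plan(.5439,.1143,.050,1.605)
```

```text
t 55.6 pos [0.5455 0.1135 0.1024] w 0.0227 F [ 0.6  0.4 -0.8]
turn [ 0.003 -0.001  0.001] 1 rows of [ 0.003  -0.001   0.0009] then shift(tool) [ 0.0009 -0.0016  0.0524] 2 rows of [ 0.0004 -0.0008  0.0262]
```

Request:
arm_command(series=[1, 0.0008, -0.001, 0.02, 0, 0, 0, 1, 0, 0, 0.02, 0, 0, 0, 1, 0, 0, 0.011, 0, 0, 0, 1, 0, 0, 0, 0, 0, 0, 1, 0, 0, 0, 0, 0, 0])

```text
time_s: 56.1
position: [0.5442, 0.1135, 0.0506]
ee_rot: [0.695, 0.719, 0.001, 0.001]
wrist_force: [0.6, -0.3, -1.1]
gripper_width: 0.0226
```

Run:
```python
from h import *
plan(.5439,.1143,.048,1.605)
p,d,cal=snap("side","O_side");cv2.imwrite("pics/O_crop.png",cv2.resize(p[180:310,250:420,::-1],None,fx=4,fy=4,interpolation=cv2.INTER_CUBIC))
```

```text
t 56.1 pos [0.5442 0.1135 0.0506] w 0.0226 F [ 0.6 -0.3 -1.1]
turn [ 0.002 -0.    -0.   ] 1 rows of [ 0.002  -0.0005 -0.    ] then shift(tool) [ 0.0008 -0.0003  0.0026] 1 rows of [ 0.0008 -0.0003  0.0026]
```

View pics/O_crop.png

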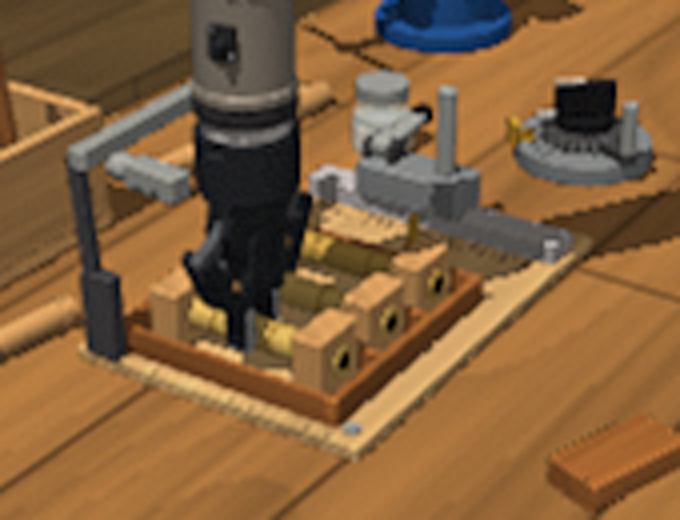

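Request:
arm_command(series=[1, 0.0005, 0, 0.001, 0, 0, 0, 1, 0, 0, 0, 0, 0, 0, 0.35, 0, 0, 0, 0, 0, 0, 0.3, 0, 0, 0, 0, 0, 0, 0.3, 0, 0, 0, 0, 0, 0, 0.3, 0, 0, -0.01, 0, 0, 0, 0.3, 0, 0, -0.02, 0, 0, 0, 0.3, 0, 0, -0.045, 0, 0, 0, 0.3, 0, 0, -0.045, 0, 0, 0, 1, 0, -0.04, -0.03, 0, 0, 0, 1, 0, -0.04, -0.03, 0, 0, 0, 1, -0.03, -0.035, -0.02, 0, 0, 0, 1, -0.036, 0, -0.03, 0, 0, 0, 1, 0, 0, -0.03, 0, 0, 0, 1, 0, 0, 0, 0, 0, 0, 1, 0, 0, 0, 0, 0, 0])

```text
time_s: 57.75
position: [0.435, 0.0472, 0.3073]
ee_rot: [0.695, 0.719, -0.0, 0.001]
wrist_force: [-0.2, 0.4, 0.0]
gripper_width: 0.0004
```

Run:
```python
from h import *
p,d,cal=snap("wrist","P_wrist")
s=r.state();print(s["position"],tojig(s["position"])[0].round(3),s["joint_positions"].round(2),s["gripper_width"])
P=tojig(cloud("wrist",np.ones((480,640),bool),d,cal))
for y in(-.066,0,.066):
    b=P[(P[:,2]>.056)&(P[:,2]<.067)&(abs(P[:,0])<.092)&(abs(P[:,1]-y)<.032)]
    if len(b)>20:print(y,len(b),np.percentile(b,[1,99],axis=0).round(4).tolist(),"z",np.median(b[:,2]))
g=P[(P[:,2]>.14)&(P[:,2]<.21)&(P[:,0]>.05)&(P[:,0]<.2)];print("gate",len(g),g.min(0).round(3) if len(g) else 0,g.max(0).round(3) if len(g) else 0)
snap("scene","P_scene")
```

```text
[0.43439542 0.0473986  0.3064555 ] [-0.111  0.003  0.306] [ 1.17 -0.02 -1.34  1.91 -0.02  1.24  1.44] -0.0001884992714700053
-0.066 1948 [[-0.0765, -0.0933, 0.0565], [0.0633, -0.0455, 0.0635]] z 0.06157550499865552
0 1523 [[-0.0759, -0.0268, 0.057], [-0.0506, 0.0217, 0.0635]] z 0.061722234029965184
0.066 1904 [[-0.0757, 0.0369, 0.0568], [0.0633, 0.0854, 0.0634]] z 0.06155121387027082
gate 0 0 0
```

View pics/P_wrist.png

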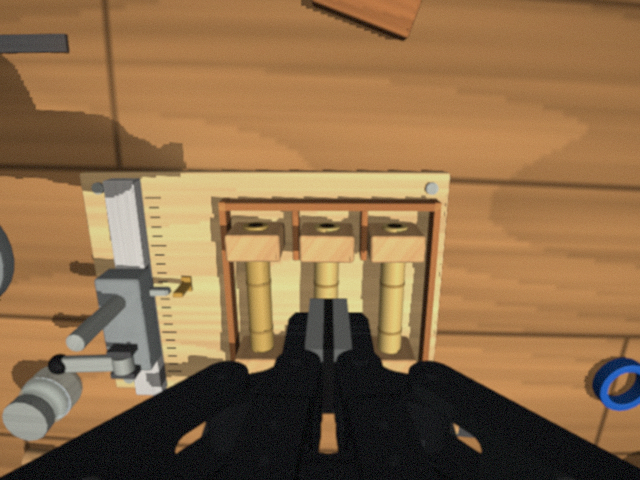

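View pics/P_scene.png

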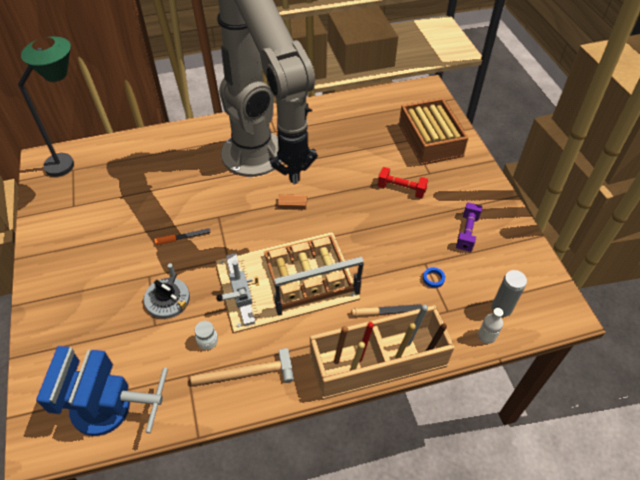

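Run:
```python
from h import *
for n,t,yy in(("scene","P_scene",0),("side","O_side",0)):
    p,d,cal=load(t)
    P=tojig(cloud(n,np.ones((480,640),bool),d,cal))
    g=P[(P[:,2]>.15)&(P[:,2]<.20)&(P[:,0]>.06)&(P[:,0]<.2)&(abs(P[:,1])<.125)&(P[:,0]<.16)]
    if n=="side": g=g[g[:,1]>.1] if 0 else g
    print(n,len(g),np.percentile(g,[2,50,98],axis=0).round(4).tolist())
a=fromjig([[.19,0,.30]])[0];plan(*a,1.605)
print(a)
```

```text
scene 736 [[0.1042, -0.1121, 0.158], [0.1158, 0.0012, 0.177], [0.1222, 0.1194, 0.1839]]
side 256 [[0.1, -0.0026, 0.1537], [0.1049, 0.0725, 0.1736], [0.1183, 0.1237, 0.1792]]
t 57.85 pos [0.4341 0.0475 0.306 ] w 0.0002 F [ 0.6 -0.7 -0.4]
turn [-0.002 -0.     0.002] 1 rows of [-0.0021 -0.0002  0.0024] then shift(tool) [-0.0031  0.3009  0.006 ] 7 rows of [-0.0004  0.043   0.0009]
[0.73499019 0.05475876 0.3       ]
```

Request:
arm_command(series=[1, -0.0005, 0.041, 0, 0, 0, 0, 1, -0.0005, 0.041, 0, 0, 0, 0, 1, -0.0005, 0.041, 0, 0, 0, 0, 1, -0.0005, 0.041, 0, 0, 0, 0, 1, -0.0005, 0.041, 0, 0, 0, 0, 1, -0.0005, 0.041, 0, 0, 0, 0, 1, 0, 0.04, 0, 0, 0, 0, 1, 0, 0, 0, 0, 0, 0, 1, 0, 0, 0, 0, 0, 0, 1, 0, 0, 0, 0, 0, 0])

```text
time_s: 58.85
position: [0.712, 0.0551, 0.3064]
ee_rot: [0.693, 0.721, -0.001, -0.001]
wrist_force: [-0.3, 0.0, -0.0]
gripper_width: 0.0002
```

Run:
```python
from h import *
s=r.state();print(tojig(s["position"])[0].round(3),s["joint_positions"].round(2))
snap("wrist","Q_wrist")
a=fromjig([[.172,0,.168]])[0];plan(*a,1.605)
```

```text
[0.167 0.001 0.306] [ 0.47  0.68 -1.07  1.26  0.58  1.52  1.09]
t 58.9 pos [0.712  0.0547 0.3071] w 0.0003 F [ 0.4 -0.3  0.2]
turn [-0.003  0.     0.005] 1 rows of [-0.0028  0.0002  0.0046] then shift(tool) [-0.0007  0.005   0.1391] 4 rows of [-0.0002  0.0013  0.0348]
```

View pics/Q_wrist.png

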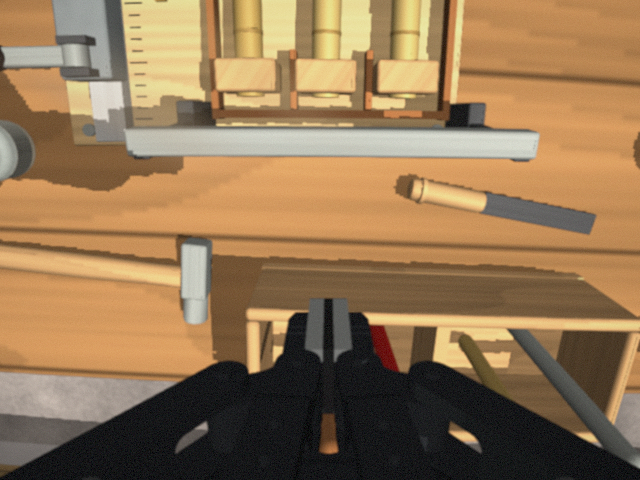

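Run:
```python
from h import *
for n,t in(("scene","P_scene"),("wrist","Q_wrist"),("scene","a_scene")):
    p,d,cal=load(t);P=cloud(n,np.ones((480,640),bool),d,cal)
    b=P[(P[:,0]>.69)&(P[:,0]<.85)&(abs(P[:,1]-.055)<.09)&(P[:,2]>.03)&(P[:,2]<.24)]
    for x in np.arange(.69,.85,.02):
        c=b[(b[:,0]>=x)&(b[:,0]<x+.02)]
        if len(c):print(t,round(x,2),len(c),"zmax",c[:,2].max().round(3),"y",c[np.argmax(c[:,2]),1].round(3))
```

```text
P_scene 0.71 2 zmax 0.033 y 0.144
P_scene 0.79 724 zmax 0.116 y 0.064
P_scene 0.81 104 zmax 0.113 y 0.0
P_scene 0.83 133 zmax 0.211 y 0.059
Q_wrist 0.79 7088 zmax 0.112 y 0.11
Q_wrist 0.81 395 zmax 0.112 y -0.007
Q_wrist 0.83 1643 zmax 0.208 y 0.057
a_scene 0.71 1 zmax 0.032 y 0.144
a_scene 0.79 718 zmax 0.118 y 0.09
a_scene 0.81 104 zmax 0.114 y -0.007
a_scene 0.83 133 zmax 0.209 y 0.06
```

Request:
arm_command(series=[1, -0.0007, 0.004, 0.045, 0, 0, 0, 1, 0, 0, 0.045, 0, 0, 0, 1, 0, 0, 0.04, 0, 0, 0, 1, 0, 0, 0.011, 0, 0, 0, 1, 0, 0, 0, 0, 0, 0, 1, 0, -0.014, 0, 0, 0, 0, 1, 0, -0.014, 0, 0, 0, 0, 1, 0, -0.014, 0, 0, 0, 0, 1, 0, -0.014, 0, 0, 0, 0, 1, 0, -0.014, 0, 0, 0, 0, 1, 0, -0.013, 0.003, 0, 0, 0, 1, 0, -0.012, 0.006, 0, 0, 0, 1, 0, 0, 0, 0, 0, 0])

```text
time_s: 60.2
position: [0.6223, 0.0505, 0.1608]
ee_rot: [0.694, 0.72, 0.001, 0.001]
wrist_force: [0.5, -0.4, 0.5]
gripper_width: -0.0001
```

```bash
cat > gate.py <<'E'
from h import *
import sys
t=sys.argv[1]
s=r.state();print(tojig(s["position"])[0].round(4),s["wrist_force"].round(1),s["joint_positions"].round(2),s["time_s"])
p,d,cal=snap("wrist",t+"_wrist");P=tojig(cloud("wrist",np.ones((480,640),bool),d,cal))
ps,ds,cs=snap("side",t+"_side");cv2.imwrite(f"pics/{t}_crop.png",cv2.resize(ps[170:310,240:420,::-1],None,fx=4,fy=4,interpolation=cv2.INTER_CUBIC))
Q=tojig(cloud("side",np.ones((480,640),bool),ds,cs))
g=Q[(Q[:,1]>.095)&(Q[:,1]<.122)&(Q[:,2]>.064)&(Q[:,2]<.2)&(Q[:,0]>-.02)&(Q[:,0]<.14)]
if len(g):
    for x in np.arange(-.02,.14,.015):
        c=g[(g[:,0]>=x)&(g[:,0]<x+.015)]
        if len(c):print(round(x,3),len(c),c[:,2].min().round(3),c[:,2].max().round(3))
E
python3 gate.py R
```

```text
[ 0.0772 -0.0004  0.1608] [ 0.5 -0.4  0.5] [ 0.59  0.65 -1.07  1.68  0.62  1.18  0.97] 60.2
0.04 39 0.151 0.17
0.055 24 0.129 0.17
0.07 23 0.074 0.145
0.085 33 0.065 0.112
0.1 5 0.068 0.08
```

View pics/R_crop.png

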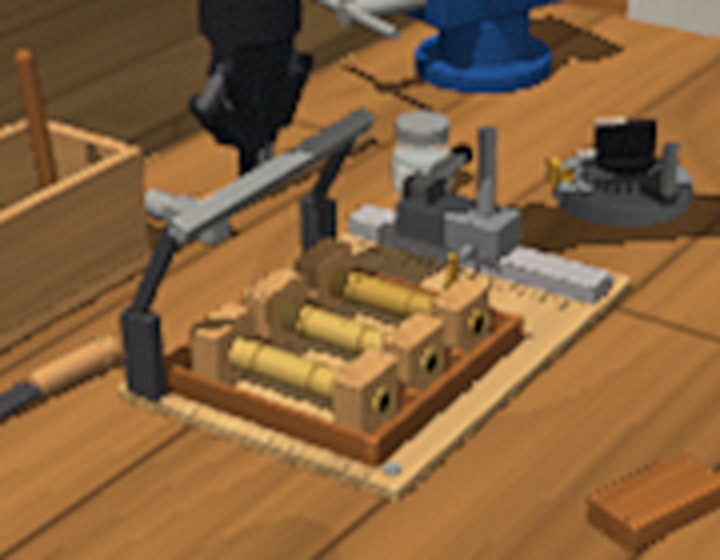

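The gate is coming over (bar at about x 55, z 161 mm). Pushing further along the arc.

Request:
arm_command(series=[1, 0, -0.011, 0.007, 0, 0, 0, 1, 0, -0.011, 0.009, 0, 0, 0, 1, 0, -0.011, 0.011, 0, 0, 0, 1, 0, 0, 0, 0, 0, 0, 1, 0, 0.01, 0, 0, 0, 0, 1, 0, 0, -0.045, 0, 0, 0, 1, 0, 0, -0.04, 0, 0, 0, 1, 0, -0.03, 0, 0, 0, 0, 1, 0, -0.01, 0, 0, 0, 0, 1, 0, 0, 0, 0, 0, 0, 1, 0, 0, 0, 0, 0, 0])

```text
time_s: 61.4
position: [0.5599, 0.0469, 0.2155]
ee_rot: [0.694, 0.72, -0.0, -0.0]
wrist_force: [0.3, -1.1, 0.3]
gripper_width: -0.0003
```

```bash
python3 gate.py S
```

```text
[ 0.0147 -0.0019  0.2155] [ 0.3 -1.1  0.3] [ 0.73  0.5  -1.18  1.77  0.5   1.21  1.01] 61.4
0.01 43 0.124 0.143
0.025 11 0.124 0.139
0.04 10 0.109 0.127
0.055 7 0.098 0.11
0.07 5 0.093 0.106
0.085 20 0.065 0.096
0.1 6 0.073 0.083
0.115 1 0.07 0.07
```

View pics/S_crop.png

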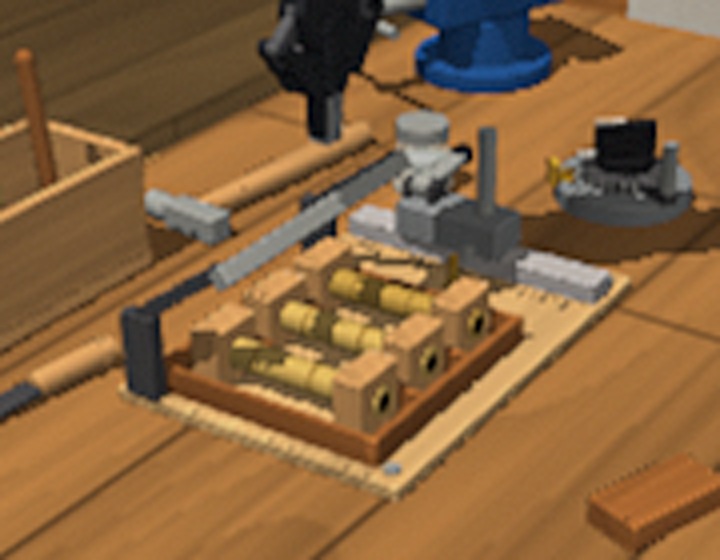

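View pics/S_wrist.png

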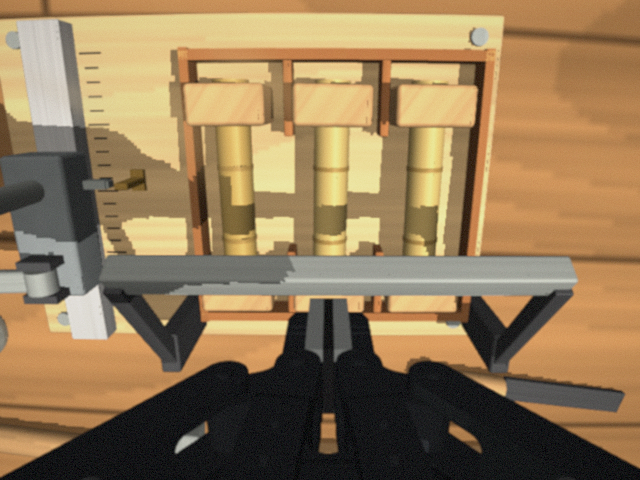

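Request:
arm_command(series=[1, 0, -0.003, 0.04, 0, 0, 0, 1, 0, -0.003, 0.014, 0, 0, 0, 1, 0, -0.002, 0.012, 0, 0, 0, 1, 0, -0.002, 0.012, 0, 0, 0, 1, 0, -0.002, 0.012, 0, 0, 0, 1, 0, 0, 0.012, 0, 0, 0, 1, 0, 0, 0.008, 0, 0, 0, 1, 0, 0, 0, 0, 0, 0, 1, 0, 0, 0, 0, 0, 0])

```text
time_s: 62.4
position: [0.528, 0.0456, 0.0985]
ee_rot: [0.693, 0.72, -0.018, -0.013]
wrist_force: [-29.7, -0.9, -2.4]
gripper_width: 0.0002
```

```bash
python3 gate.py T
```

```text
[-0.0172 -0.0021  0.0985] [-29.7  -0.9  -2.4] [ 0.65  0.61 -1.08  1.92  0.61  1.04  0.91] 62.4
-0.02 24 0.067 0.08
-0.005 31 0.064 0.084
0.01 11 0.071 0.086
0.025 12 0.072 0.084
0.04 12 0.072 0.082
0.055 9 0.074 0.083
0.07 13 0.067 0.083
0.085 15 0.066 0.083
0.1 12 0.071 0.081
0.115 1 0.077 0.077
```

View pics/T_crop.png

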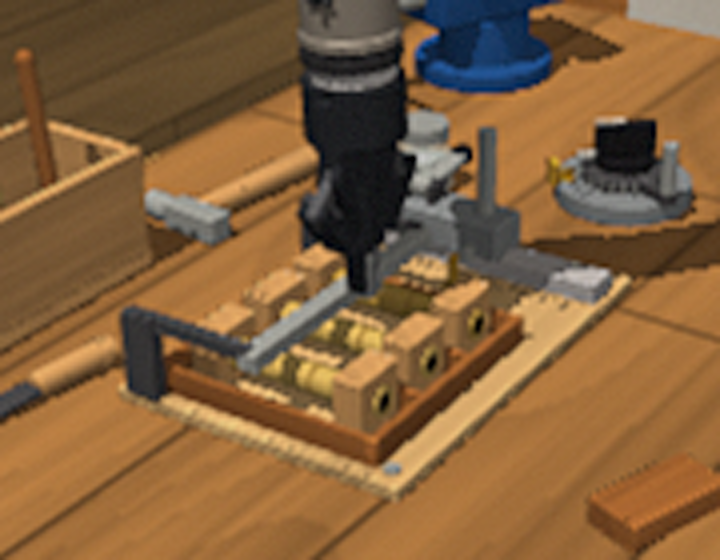

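The gate looks down, and the fingertip slid off the bar's near edge. Backing off carefully.

Request:
arm_command(series=[1, 0, -0.012, 0, 0, 0, 0, 1, 0, -0.01, 0, 0, 0, 0, 1, 0, 0, -0.02, 0, 0, 0, 1, 0, 0, -0.04, 0, 0, 0, 1, 0, 0, -0.045, 0, 0, 0, 1, 0, 0, -0.045, 0, 0, 0, 1, 0, -0.02, -0.02, 0, 0, 0, 1, 0, 0, 0, 0, 0, 0, 1, 0, 0, 0, 0, 0, 0])

```text
time_s: 63.4
position: [0.5059, 0.045, 0.2763]
ee_rot: [0.694, 0.72, -0.0, 0.001]
wrist_force: [-0.3, -0.1, -0.6]
gripper_width: -0.0002
```

```bash
python3 gate.py U
python3 - <<'E'
from h import *
p,d,cal=load("U_wrist");P=tojig(cloud("wrist",np.ones((480,640),bool),d,cal))
for y in(-.1,-.05,0,.05,.1):
    g=P[(abs(P[:,1]-y)<.02)&(P[:,2]>.070)&(P[:,2]<.11)&(abs(P[:,0])<.06)]
    if len(g):print(y,len(g),np.percentile(g,[2,50,98],axis=0).round(4).tolist())
for y in(-.066,0,.066):
    b=P[(P[:,2]>.056)&(P[:,2]<.067)&(P[:,0]<-.02)&(P[:,0]>-.09)&(abs(P[:,1]-y)<.032)]
    if len(b)>20:print("blank",y,len(b),np.percentile(b,[1,99],axis=0).round(4).tolist())
E
```

```text
[-0.0393 -0.002   0.2763] [-0.3 -0.1 -0.6] [ 0.9   0.33 -1.3   1.82  0.33  1.25  1.12] 63.4
-0.02 25 0.067 0.081
-0.005 33 0.066 0.084
0.01 14 0.066 0.085
0.025 8 0.07 0.083
0.04 12 0.072 0.083
0.055 11 0.073 0.084
0.07 8 0.073 0.083
0.085 16 0.066 0.083
0.1 8 0.075 0.081
-0.1 2133 [[-0.0084, -0.1182, 0.0724], [0.0055, -0.109, 0.0829], [0.0573, -0.0814, 0.0862]]
-0.05 1202 [[-0.0085, -0.0691, 0.0709], [-0.0026, -0.0501, 0.0821], [0.0071, -0.0308, 0.0837]]
0 1206 [[-0.0084, -0.0192, 0.0714], [-0.0025, -0.0003, 0.0821], [0.007, 0.0193, 0.0838]]
0.05 1180 [[-0.0083, 0.0308, 0.0712], [-0.0026, 0.05, 0.0821], [0.0068, 0.0693, 0.0838]]
0.1 2097 [[-0.008, 0.0816, 0.072], [0.0057, 0.1095, 0.0828], [0.0574, 0.1182, 0.0861]]
blank -0.066 2114 [[-0.0765, -0.0934, 0.0571], [-0.0507, -0.0446, 0.0634]]
blank 0 2068 [[-0.0758, -0.0265, 0.0581], [-0.0501, 0.0216, 0.0635]]
blank 0.066 2069 [[-0.0755, 0.0369, 0.0582], [-0.0503, 0.0857, 0.0635]]
```

View pics/U_wrist.png

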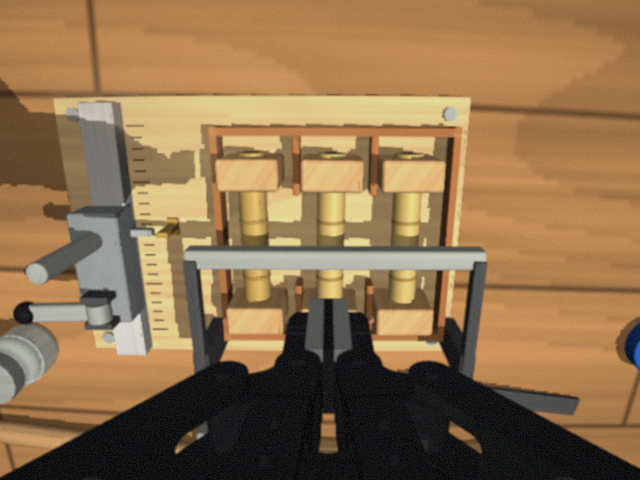

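Run:
```python
from h import *
a=fromjig([[.003,0,.112]])[0];plan(*a,1.605)
```

```text
t 63.5 pos [0.5053 0.0449 0.275 ] w 0.0001 F [-0.  -0.2  0.3]
turn [-0.002 -0.     0.002] 1 rows of [-0.0024 -0.0001  0.002 ] then shift(tool) [0.0021 0.0429 0.163 ] 4 rows of [0.0005 0.0107 0.0407]
```

Request:
arm_command(series=[1, 0.002, 0.0429, 0, 0, 0, 0, 1, 0, 0, 0.041, 0, 0, 0, 1, 0, 0, 0.041, 0, 0, 0, 1, 0, 0, 0.041, 0, 0, 0, 1, 0, 0, 0.035, 0, 0, 0, 1, 0, 0, 0, 0, 0, 0, 1, 0, 0, 0, 0, 0, 0])

```text
time_s: 64.2
position: [0.5476, 0.0496, 0.1172]
ee_rot: [0.694, 0.72, -0.001, -0.002]
wrist_force: [0.8, 0.2, 0.4]
gripper_width: 0.0001
```

Run:
```python
from h import *
s=r.state();print(tojig(s["position"])[0].round(4),s["wrist_force"].round(1))
```

```text
[0.0025 0.0012 0.1172] [0.8 0.2 0.4]
```

Request:
arm_command(series=[1, 0, 0, 0.008, 0, 0, 0, 1, 0, 0, 0.005, 0, 0, 0, 1, 0, 0, 0, 0, 0, 0, 1, 0, 0, 0, 0, 0, 0])

```text
time_s: 64.6
position: [0.5481, 0.0489, 0.1054]
ee_rot: [0.694, 0.72, -0.0, -0.0]
wrist_force: [0.1, -0.4, 0.7]
gripper_width: -0.0002
```

Request:
arm_command(series=[1, 0, 0, 0.003, 0, 0, 0, 1, 0, 0, 0, 0, 0, 0])

```text
time_s: 64.8
position: [0.5483, 0.0491, 0.103]
ee_rot: [0.694, 0.72, -0.0, 0.0]
wrist_force: [-2.1, -1.1, 7.5]
gripper_width: -0.0004
```

Request:
arm_command(series=[1, 0, 0.001, 0.003, 0, 0, 0, 1, 0, 0, 0, 0, 0, 0])

```text
time_s: 65.0
position: [0.5485, 0.0493, 0.1028]
ee_rot: [0.694, 0.72, -0.003, 0.0]
wrist_force: [-10.7, -4.2, 30.4]
gripper_width: 0.0002
```

Hard stop: 30 N with no further travel at z 103 mm, so the bar top is at 81 mm and the gate is fully closed. Lifting off straight up for the final checks.

Request:
arm_command(series=[1, 0, 0, -0.006, 0, 0, 0, 1, 0, 0, -0.03, 0, 0, 0, 1, 0, 0, -0.045, 0, 0, 0, 1, 0, 0, -0.045, 0, 0, 0, 1, 0.01, 0, -0.045, 0, 0, 0, 1, 0.03, -0.02, -0.03, 0, 0, 0, 1, 0.04, -0.02, 0, 0, 0, 0, 1, 0.04, -0.02, 0, 0, 0, 0, 1, 0, 0, 0, 0, 0, 0, 1, 0, 0, 0, 0, 0, 0])

```text
time_s: 66.0
position: [0.4841, 0.1677, 0.3002]
ee_rot: [0.693, 0.721, -0.001, 0.0]
wrist_force: [0.6, -0.6, 0.4]
gripper_width: 0.0001
```

```bash
python3 - <<'E'
from h import *
s=r.state();print(s["position"],s["joint_positions"].round(2))
p,d,cal=snap("wrist","V_wrist");ps,_,_=snap("scene","V_scene")
P=tojig(cloud("wrist",np.ones((480,640),bool),d,cal))
for y in(-.1,-.05,0,.05,.1):
    g=P[(abs(P[:,1]-y)<.02)&(P[:,2]>.070)&(P[:,2]<.11)&(abs(P[:,0])<.03)]
    if len(g):print(y,len(g),np.percentile(g,[2,50,98],axis=0).round(4).tolist())
E
python3 ptrm.py V_wrist
```

```text
[0.4841494  0.16767422 0.30021009] [ 0.65  0.31 -1.29  1.77  0.31  1.3   0.9 ]
-0.1 1318 [[-0.0083, -0.1174, 0.0719], [0.0022, -0.1081, 0.0812], [0.0285, -0.0813, 0.085]]
-0.05 951 [[-0.0084, -0.0693, 0.0709], [-0.0026, -0.05, 0.0807], [0.0067, -0.0308, 0.0823]]
0 980 [[-0.0084, -0.0191, 0.0714], [-0.0023, 0.0, 0.0807], [0.007, 0.019, 0.0823]]
0.05 974 [[-0.0084, 0.0308, 0.0708], [-0.0026, 0.0499, 0.0805], [0.0067, 0.0692, 0.0822]]
0.1 1202 [[-0.0082, 0.081, 0.0718], [-0.0001, 0.104, 0.0809], [0.022, 0.1184, 0.0849]]
mark 134 zmax 0.0449
  top 0.001 25 [-0.0117 -0.0093 -0.0071]
  top 0.002 51 [-0.012  -0.0093 -0.0068]
  top 0.004 67 [-0.0121 -0.0096 -0.0068]
ptr 96 zmax 0.0414
  top 0.001 21 [-0.0129 -0.011  -0.0079]
  top 0.002 49 [-0.0129 -0.0106 -0.0076]
  top 0.004 72 [-0.0131 -0.0106 -0.0073]
```

View pics/V_wrist.png

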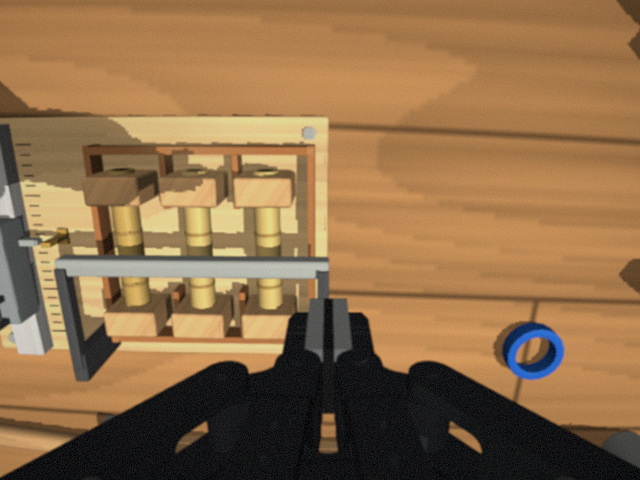

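View pics/V_scene.png

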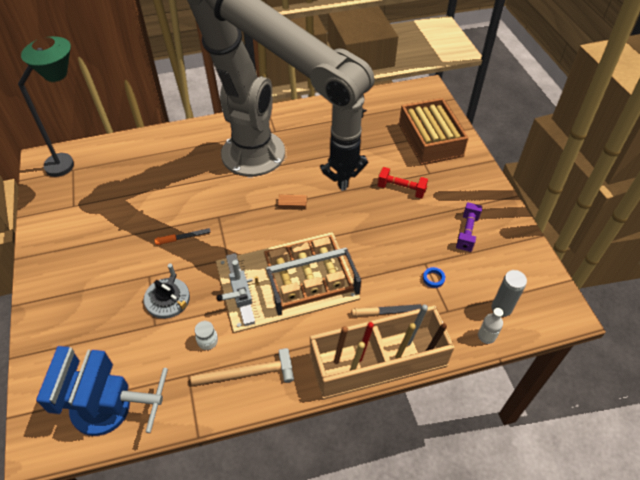

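Run:
```python
from station import r
print(r.job_done(), r.state()["time_s"])
```

```text
the job is handed in; nothing more can be done
the job is handed in; nothing more can be done
```

I finished the whole job in the order asked and handed it in at about 66 s. The gate is down over three blanks, and I didn't touch the files, jar, tape roll or the red and purple look-alikes.

**What went wrong on the way:**
- **Rail stop:** my first clamping press dragged the stop about 4 mm past the marker. I lifted the lever, moved the stop back and clamped it again.
- **Gate:** on the first press the fingers slid off the bar with the gate about 1 mm short of closed, so I pressed it again until it hit its stop.

**Last checks:**

| Part | Reading | Wanted |
|---|---|---|
| Rail pointer | 0.5 mm from the marker just after clamping; about 1 mm in the last, more oblique view | level with the marker |
| Cam lever | lying 4.5° above level, hard against its stop | 5° above level |
| Depth knob | bar at about 41°, dial marker at about 41.3° | equal |
| Lock ring post | 153.9°; took 24 N with no further movement | 154.1° when tight |
| Blanks | one in each channel, tops at about 61.6 mm | 62 mm |
| Gate bar | top at 80.7 mm; took 30 N with no further travel | 81 mm when closed |

After the lock ring was tightened I did not measure the dial again up close. The final overview picture showed nothing out of place there.

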